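# Divide the parts tray and tip the axle nuts into it

## Robot

A 6-joint arm with a two-finger parallel gripper is mounted at the origin on the work surface. World frame = base frame: x ahead of the robot, y to its left, z up, the work surface at z = 0. Lengths are in m, angles in degrees, forces in N, time in s.
With the tool pointing down it reaches from about 0.3 to 0.75 m from the base axis. Payload 8.5 kg.
Tool frame: the origin (TCP) lies on the centre line of the jaws, within the pads' length; the fingertips stand 17 mm ahead of it and the grasp point (between the pads) lies 2 mm behind it (env.tip_extent is the distance from the TCP to the fingertips, in m); z points along the fingers, y is the direction in which the jaws open and shut (so a half turn about z gives the same grasp; the last joint's range is limited). The gripper opens to 85 mm and grips with 20 to 120 N. Pads are 22 mm wide; open, the fingers measure 114 mm over their backs; the gripper's body (76 mm by 85 mm) begins 54 mm behind the grasp point. The pads swing forward as they close: fully open they stand 13 mm farther back than shut.
Start: joints at [-79.601, 21.807, 74.336, -0, 83.858, -12.336], TCP at [0.213, -0.507, 0.248] pointing down, gripper open.
Joint ranges: [-178.18, 178.18], [-50.72, 133.34], [12.68, 142.11], [-81.47, 261.47], [9.98, 163.14], [-165.26, 165.26]. Speed limits (degrees/s): [136.94, 136.94, 180, 180, 180, 180].

## Interface

Orientations are given as a 3x3 rotation matrix whose columns are the frame's x, y, z axes.
In Python, from rig import telemetry, get_image, camera_params, close_job, env gives the robot as it stands.
- The arm moves only by the tool apply_moves, never from a script. Its argument "motion" is a list of rows, each an object of numbers: "tx", "ty", "tz": the shift along the tool's x, y, z in cm; "turn": the turn about the tool's z in degrees; "jaw": the gripper's target within -1 to 1 (fully open at 1, half-way at 0, shut at -1). In form: [{"tx": .., "ty": .., "tz": .., "turn": .., "jaw": ..}, ...]. A call has 1 to 5 rows; each row is the pose to reach, as a shift and turn from the pose measured when the call began, along the tool's axes at that moment; what a row does not reach only later rows make up. A row lasts 1/12 s, in which the tool goes at most 41.7 mm and 7.16 degrees, less where a joint would pass 70% of its speed; a pose out of reach is approached as far as the arm can. A call with a gripper value outside its range is refused whole. The fingers move at their own pace and stop on an object; "squeeze" is the grip in N (left out, the last holds). Time passes only in rows, so rows that repeat a pose let the fingers close. It gives the time, the measured TCP pose, the force and the opening at its end, in the units of the state.
- telemetry.observe(): the state, without advancing time (a new reading comes with each control period).
- get_image(name): name is "scene" or "top" or "wrist"; returns (picture, depth): 420x560x3 uint8, red, green, blue; 420x560 float32, m along the optical axis (not along the pixel's ray), 0 where there is no reading.
- camera_params(name): a dict with "fx", "fy", "cx", "cy" (pixels), "rvec" (rotation vector, rad) and "tvec" (3), from world to camera coordinates, as OpenCV has them. Camera axes: x right, y down, z forward; pixel columns grow to the right and rows downward; lengths in m; the calibration is good to about 2 mm. A picture is of the moment at which its call begins: read the wrist's pose just before it. camera_params takes no time and is no camera call; for the wrist camera it gives the pose at the moment of the call.
- close_job(): hands the job in, once; it reports no verdict.
The state is a dict: "time_s": time; "q": joint angles; "qvel": joint speeds; "joint_efforts": joint torques, N m; "position": TCP position; "tool_rot": TCP orientation; "ft_force": force on the tool from outside, world axes, zero at the start; "wrist_torque": the same for the moment, N m; "grip_width": finger opening in m.
Only numpy, scipy, OpenCV 4.12 (cv2) and the standard library are available. Lean on these libraries where they do the work, as an engineer would, in place of code of your own. Each camera call takes 0.05 s, during which the arm holds its last target. There are 200 camera calls.

## Task

Slide the plywood divider fully down into the slot across the middle of the aluminium tray. Then tip all five nuts out of the grey parts bin into the compartment with the rubber liner (not the one with the sprockets), and stand the empty bin back upright on its rubber pad. Leave the other things on the bench alone.

Things in the scene. Friction and masses are not known exactly. Their poses are not given: they have to be found in the camera images.
- tray: Shallow open aluminium tray, fixed. Outside 216 (x) x 140 (y) x 55 high; walls and floor 5. Origin: centre of underside. Midway along x, rib pairs on both long walls form the divider's slot, in the tray's y-z plane. On each side is a compartment 98 (x) x 130 (y), centred at x = -54 and +54: one has the sprockets, the other only the rubber liner; which is which varies. (mm)
- slot (a point): Centre of the tray's floor (5 above its underside) between the rib pairs: the middle of the divider's lower edge comes to rest here. Axes as the tray's. The slot is 10 wide (x), flaring to about 20 in its top 10, 130 long (y) from wall to wall; the ribs stand 8 in from each wall and reach about 50 above this point. (mm)
- divider: Flat plywood divider panel, 8 thick (its x), 124 long (its y), 80 high (its z), 120 g, loose, standing on its long edge in the wooden rest. Origin: middle of its lower edge. Seated in the tray its top stands 30 above the tray rim. It can be pinched across its thickness at the middle of the top edge. (mm)
- divider_top (a point): Middle of the divider's top edge, 80 above its origin; axes as the divider's. (mm)
- rest: Wooden rest block fixed to the bench, 50 (x) x 80 (y) x 28 high, with a groove 11 wide and 18 deep along its y in which the divider stands loosely at the start (divider's lower edge 10 above the bench). Origin: centre of underside. (mm)
- bin: Open grey plastic parts bin, loose, 150 g, with five nuts in it. Floor 70 (x) x 67 (y), flat upright side walls 67 apart outside, 60 high; walls 4. Rear (+x) wall upright; front (-x) wall slopes out at 49 deg above level to a pouring lip. Origin: centre of floor's underside. Grip across the side walls, leaning either way in its x-z plane; tipped 90-110 deg towards -x it empties. (mm)
- bin_lip (a point): Middle of the bin's front lip, at bin x = -68, z = 37.5. (mm)
- bin_grip (a point): Point midway between the side walls at bin x = +10, 46 above its underside: a good place to grip the side walls (deeper, with the gripper leaning back, its knuckles strike the rear rim); axes as the bin's. (mm)
- pad: Flat black rubber pad fixed to the bench, 112 (its x) x 100 (its y) x 3 thick, on which the bin starts. Origin: centre of underside. (mm)
- liner: Thin black rubber liner, 92 (x) x 100 (y) x 2 thick, fixed on the floor of the tray compartment that the nuts belong in. Origin: centre of its underside, which is the centre of that compartment's floor; x and y as the tray's. (mm)
- sprockets: Loose cluster of three toothed steel sprockets, largest dia 77, 22 high, 250 g, lying in the other compartment, centred. Origin: centre of underside. It stays there. (mm)
- nut0: One of five equal loose steel hexagonal axle nuts with a flange, 19 across the flange, 13 high, 20 g, lying in the bin. Origin: centre of its flanged face. (mm)
- nut1: One of five equal loose steel hexagonal axle nuts with a flange, 19 across the flange, 13 high, 20 g, lying in the bin. Origin: centre of its flanged face. (mm)
- nut2: One of five equal loose steel hexagonal axle nuts with a flange, 19 across the flange, 13 high, 20 g, lying in the bin. Origin: centre of its flanged face. (mm)
- nut3: One of five equal loose steel hexagonal axle nuts with a flange, 19 across the flange, 13 high, 20 g, lying in the bin. Origin: centre of its flanged face. (mm)
- nut4: One of five equal loose steel hexagonal axle nuts with a flange, 19 across the flange, 13 high, 20 g, lying in the bin. Origin: centre of its flanged face. (mm)
- spray: Bystander: white spray bottle with red cap, dia 66, 150 high, standing beyond the task's things. Origin: centre of underside. (mm) To be left alone.
- tape: Bystander: roll of tape lying flat, outer dia 90, hole dia 68, 24 high, on the robot's side of the bench. Origin: centre of underside. (mm) To be left alone.
- wrench: Bystander: spanner, 160 long, lying flat beyond the wooden rest. (mm) To be left alone.
- driver: Bystander: screwdriver, 180 long, lying flat on the robot's side of the bench. (mm) To be left alone.
- carton: Bystander: small cardboard carton 90 x 140 x 60 high, beyond the tray. Origin: centre of underside. (mm) To be left alone.
- jar: Bystander: clear jar with blue lid, dia 72, 85 high, beyond and left of the bin. Origin: centre of underside. (mm) To be left alone.
Not all that is in view belongs to the job. What is shaped like the pad but pink or white is not meant. What is shaped like the bin but purple is not meant.

How it is judged (in metres and radians):
On the way, in this order (a step that is already met when the one before it is completed fails the run):
1. the divider is fully home in the tray's slot (z of divider in the frame of slot below 0.003 m and x of divider in the frame of slot between -0.004 and 0.004 m and y of divider in the frame of slot between -0.005 and 0.005 m and angle between divider's own z axis and vertical below 0.08 rad and angle between the x axis of divider and the x axis of slot, either way round below 0.08 rad), for 0.2 s.
2. the bin is tipped over the tray (angle between bin's own z axis and vertical above 0.8 rad and horizontal distance between bin and liner below 0.2 m), for 0.05 s.
3. all five nuts are in the lined compartment (x of nut0 in the frame of liner between -0.05 and 0.05 m and y of nut0 in the frame of liner between -0.066 and 0.066 m and z of each of nut0, nut1, nut2, nut3, nut4 in the frame of liner below 0.045 m and x of nut1 in the frame of liner between -0.05 and 0.05 m and y of nut1 in the frame of liner between -0.066 and 0.066 m and x of nut2 in the frame of liner between -0.05 and 0.05 m and y of nut2 in the frame of liner between -0.066 and 0.066 m and x of nut3 in the frame of liner between -0.05 and 0.05 m and y of nut3 in the frame of liner between -0.066 and 0.066 m and x of nut4 in the frame of liner between -0.05 and 0.05 m and y of nut4 in the frame of liner between -0.066 and 0.066 m), for 0.2 s.
At the end, for the whole second after the job is handed in: Divider home in the slot (within 3 mm of the floor, 4 mm across, 5 mm along, upright and square within 0.08 rad); all five nuts in the lined compartment; empty bin upright (0.06 rad) on its pad, within 35 mm of the pad's centre; bin and nuts at rest (all of step 1 and all of step 3 and angle between bin's own z axis and vertical below 0.06 rad and horizontal distance between bin and pad below 0.035 m and height (world z) of bin below 0.006 m and linear speed of each of bin, nut0, nut1, nut2, nut3, nut4 below 0.02 m/s); the robot touches nothing.
It fails at once if something to be left alone (spray bottle, tape, spanner, screwdriver, carton or jar) is moved by more than 30 mm (distance of any of spray, tape, wrench, driver, carton, jar from where it was at the start of the episode above 0.03 m).
It fails at once if the sprockets are moved by more than 40 mm (distance of sprockets from where it was at the start of the episode above 0.04 m).
It also fails if it takes over 72 s, if anything falls off the work surface, if the arm or the gripper's body presses on something with over 40 N, if the wrist force passes 120 N, or if a joint passes its speed limit or range.

## Working session

There is one attempt and no reset: what is moved stays moved. The work goes in short steps, Python scripts to look and compute and a tool call to move; the robot and the scene stay as the last step left them, time stands still between calls to the robot, and variables do not carry over. Pictures are saved under pics/ and viewed, about 8 in all and at most 12, crops included, and the job is handed in when it is done.

Besides the shell and the picture viewer there is one more tool, called after "Emit:" by a JSON object that holds its "fn" and its "kwargs". apply_moves: Moves the arm, as the interface text tells. Its arguments: {"type":"object","properties":{"motion":{"type":"array"},"squeeze":{"type":"number"}},"required":["motion"]}

```bash
ls; mkdir -p pics; python3 - <<'E'
from rig import telemetry,get_image,camera_params,env
import cv2,numpy as np
print([a for a in dir(env) if a[0]!='_'])
s=telemetry.observe(); print(s)
for n in ("scene","top"):
    im,d=get_image(n); np.savez(f"pics/{n}0.npz",im=im,d=d); cv2.imwrite(f"pics/{n}0.png",im[:,:,::-1])
    p=camera_params(n); R=cv2.Rodrigues(np.array(p["rvec"]))[0]; print(n,p,"C",-R.T@np.array(p["tvec"]))
E
```

```text
pics
['MotionError', 'tip_extent']
{'time_s': 0.0, 'q': array([-7.96021759e+01,  2.18401962e+01,  7.43851364e+01, -8.05900888e-05,
        8.38574259e+01, -1.23370653e+01]), 'qvel': array([ 0.08090749, -0.05650236, -0.01573234,  0.01252785,  0.03361393,
        0.06127167]), 'joint_efforts': array([-2.35459906e-03, -4.48464310e+01, -2.31276137e+01, -4.10436260e-04,
        4.81230862e-03, -2.49105091e-05]), 'position': array([ 0.21249358, -0.50700084,  0.24771695]), 'tool_rot': array([[ 9.22302908e-01,  3.86467692e-01, -2.62064954e-04],
       [ 3.86467658e-01, -9.22301866e-01,  1.42043648e-03],
       [ 3.07249810e-04, -1.41135232e-03, -9.99998957e-01]]), 'ft_force': array([0.07060842, 0.23907345, 0.55214291]), 'wrist_torque': array([ 0.00433803, -0.01943829,  0.0314    ]), 'grip_width': 0.08554134148451256}
scene {'fx': 379.2749722784739, 'fy': 379.2749722784739, 'cx': 278.5122945444785, 'cy': 208.8975331586785, 'rvec': array([ 1.39525357,  2.27164139, -0.80141032]), 'tvec': array([ 0.14316259, -0.32613235,  1.15921202])} C [0.94513808 0.31119691 0.69318168]
top {'fx': 381.89389128928116, 'fy': 381.89389128928116, 'cx': 280.25484807511396, 'cy': 206.15234150386178, 'rvec': array([ 2.15701214, -2.15228942,  0.11384277]), 'tvec': array([0.11076642, 0.51440146, 0.8461284 ])} C [0.41083445 0.10081668 0.90214322]
```

```bash
cat > h.py <<'E'
import numpy as np,cv2
from rig import telemetry,get_image,camera_params,env
def cloud(n,d,p=None):
    p=p or camera_params(n); R=cv2.Rodrigues(np.array(p["rvec"]))[0]; t=np.array(p["tvec"])
    v,u=np.mgrid[:d.shape[0],:d.shape[1]]
    P=np.stack([(u-p["cx"])/p["fx"]*d,(v-p["cy"])/p["fy"]*d,d],-1)
    return (P-t)@R
def ray(p,u,v,z):
    R=cv2.Rodrigues(np.array(p["rvec"]))[0]; c=-R.T@np.array(p["tvec"])
    r=R.T@np.array([(u-p["cx"])/p["fx"],(v-p["cy"])/p["fy"],1]); return c+r*(z-c[2])/r[2]
def proj(p,P):
    return cv2.projectPoints(np.atleast_2d(np.array(P,float)),np.array(p["rvec"]),np.array(p["tvec"]),np.array([[p["fx"],0,p["cx"]],[0,p["fy"],p["cy"]],[0,0,1]]),None)[0][:,0]
def rect(xy):
    return cv2.minAreaRect(np.float32(xy)*1000)
E
python3 - <<'E'
from h import *
for n in("top","scene"):
    f=np.load(f"pics/{n}0.npz"); d=f["d"]; W=cloud(n,d); ok=d>0
    print(n,"valid",ok.mean())
    cen={k:ray(camera_params("top"),*uv,z)[:2] for k,uv,z in(("tray",(405,197),.05),("bin",(220,195),.03),("div",(312,172),.07))}
    tb=W[(d>0)&(abs(W[...,2])<.02)]; print("table z",np.median(tb[:,2]))
    for k,r,zs in(("tray",.16,((.047,.063),(-.003,.012))),("bin",.09,((.055,.075),(.03,.045),(-.003,.012))),("div",.10,((.08,.1),(.02,.035)))):
        for lo,hi in zs:
            m=ok&(np.hypot(*(W[...,:2]-cen[k]).transpose(2,0,1))<r)&(W[...,2]>lo)&(W[...,2]<hi)
            if k=="tray" and lo<0: continue
            if m.sum()<5: print(k,lo,"few"); continue
            print(k,lo,m.sum(),"z",np.percentile(W[m][:,2],[5,50,95]).round(4),"rect",rect(W[m][:,:2]))
    im=f["im"][:,:,::-1]
    x=im[150:240,170:270] if n=="top" else im[225:315,290:390]
    cv2.imwrite(f"pics/bin_{n}.png",cv2.resize(x,None,fx=4,fy=4,interpolation=2))
a=cv2.imread("pics/bin_top.png");b=cv2.imread("pics/bin_scene.png");cv2.imwrite("pics/bin2.png",np.hstack([a,b]))
E
```

```text
top valid 0.9962159863945578
table z -0.00045316872206711367
tray 0.047 991 z [0.0483 0.0538 0.0565] rect ((535.2840576171875, -172.1876220703125), (216.09474182128906, 141.85401916503906), 12.402825355529785)
bin 0.055 224 z [0.0565 0.0618 0.0644] rect ((541.854248046875, 251.19818115234375), (85.8370132446289, 67.17413330078125), 82.24000549316406)
bin 0.03 252 z [0.0307 0.0378 0.0434] rect ((540.6677856445312, 241.91094970703125), (101.84861755371094, 67.29178619384766), 82.75910186767578)
bin -0.003 3201 z [-0.0024  0.0003  0.0076] rect ((540.6394653320312, 251.93031311035156), (178.70001220703125, 177.89222717285156), 0.4623846411705017)
div 0.08 254 z [0.0822 0.0889 0.0919] rect ((593.3655395507812, 42.96254348754883), (8.708404541015625, 123.43928527832031), 10.49370002746582)
div 0.02 470 z [0.0233 0.0271 0.0304] rect ((584.9278564453125, 36.666160583496094), (104.46350860595703, 92.38082122802734), 49.72982406616211)
scene valid 0.9958886054421768
table z -5.618333776354386e-05
tray 0.047 1066 z [0.0477 0.0536 0.0563] rect ((536.322021484375, -171.23681640625), (219.4552001953125, 142.71493530273438), 12.258234977722168)
bin 0.055 392 z [0.056  0.0616 0.0642] rect ((543.4743041992188, 251.1824493408203), (87.62354278564453, 69.39710998535156), 83.08602905273438)
bin 0.03 572 z [0.031  0.0381 0.0443] rect ((542.1995849609375, 243.3287811279297), (103.4311752319336, 68.84008026123047), 82.53669738769531)
bin -0.003 3344 z [-0.0018  0.0007  0.0076] rect ((540.5934448242188, 251.54342651367188), (178.79513549804688, 178.621826171875), 78.97869873046875)
div 0.08 363 z [0.0812 0.0888 0.0912] rect ((595.4888305664062, 43.69181823730469), (10.346100807189941, 124.24201202392578), 10.896952629089355)
div 0.02 552 z [0.0225 0.0277 0.0334] rect ((608.36962890625, 46.87411880493164), (26.430980682373047, 124.1264419555664), 12.101698875427246)
```

The top view shows the tray at about (405,197), with the liner in the lower compartment (robot side). The divider is at (312,172) and the bin at (220,195), its lip facing right (world −y). The moves have no tilt axis, so I'll first test in free space what a pose out of reach does to the tool's orientation.

Emit:
{"fn": "apply_moves", "kwargs": {"motion": [{"ty": 4, "tz": -1}, {"ty": 8, "tz": -2}, {"ty": 12, "tz": -3}, {"ty": 16, "tz": -4}, {"ty": 20, "tz": -5}]}}

```text
invalid input
```

Emit:
{"fn": "apply_moves", "kwargs": {"motion": [{"ty": 4}, {"ty": 8}, {"ty": 12}, {"ty": 16}, {"ty": 20}]}}

```text
invalid input
```

Emit:
{"fn": "apply_moves", "kwargs": {"motion": [{"ty": 4}, {"ty": 8}, {"ty": 12}, {"ty": 16}, {"ty": 20}]}}

```text
invalid input
```

Emit:
{"fn": "apply_moves", "kwargs": {"motion": [{"tx": 0, "ty": 4, "tz": -1, "turn": 0, "jaw": 1}, {"tx": 0, "ty": 8, "tz": -2, "turn": 0, "jaw": 1}, {"tx": 0, "ty": 12, "tz": -3, "turn": 0, "jaw": 1}, {"tx": 0, "ty": 16, "tz": -4, "turn": 0, "jaw": 1}, {"tx": 0, "ty": 20, "tz": -5, "turn": 0, "jaw": 1}]}}

```text
time_s: 0.52
position: [0.2875, -0.6861, 0.2958]
tool_rot: [[0.922, 0.386, -0.0], [0.386, -0.922, 0.002], [0.0, -0.002, -1.0]]
ft_force: [-0.3, -1.9, 0.6]
grip_width: 0.0853
```

Emit:
{"fn": "apply_moves", "kwargs": {"motion": [{"tx": 0, "ty": 4, "tz": 0, "turn": 0, "jaw": 1}, {"tx": 0, "ty": 8, "tz": 0, "turn": 0, "jaw": 1}, {"tx": 0, "ty": 12, "tz": 0, "turn": 0, "jaw": 1}, {"tx": 0, "ty": 16, "tz": 0, "turn": 0, "jaw": 1}, {"tx": 0, "ty": 20, "tz": 0, "turn": 0, "jaw": 1}]}}

```text
time_s: 0.93
position: [0.3124, -0.7457, 0.2579]
tool_rot: [[0.922, 0.386, 0.01], [0.387, -0.922, -0.024], [-0.0, 0.026, -1.0]]
ft_force: [-0.6, 1.3, 1.4]
grip_width: 0.0855
```

Emit:
{"fn": "apply_moves", "kwargs": {"motion": [{"tx": 0, "ty": 10, "tz": 0, "turn": 0, "jaw": 1}, {"tx": 0, "ty": 20, "tz": 0, "turn": 0, "jaw": 1}, {"tx": 0, "ty": 30, "tz": 0, "turn": 0, "jaw": 1}]}}

```text
time_s: 1.18
position: [0.3206, -0.7653, 0.2247]
tool_rot: [[0.922, 0.386, 0.02], [0.386, -0.921, -0.05], [-0.001, 0.054, -0.999]]
ft_force: [1.0, -0.4, -0.4]
grip_width: 0.0855
```

Emit:
{"fn": "apply_moves", "kwargs": {"motion": [{"tx": 0, "ty": 20, "tz": -20, "turn": 0, "jaw": 1}, {"tx": 0, "ty": 20, "tz": -20, "turn": 0, "jaw": 1}, {"tx": 0, "ty": 20, "tz": -20, "turn": 0, "jaw": 1}]}}

```text
time_s: 1.43
position: [0.3155, -0.7528, 0.2711]
tool_rot: [[0.922, 0.385, 0.031], [0.387, -0.919, -0.076], [-0.001, 0.082, -0.997]]
ft_force: [0.2, 0.4, 0.6]
grip_width: 0.085
```

```bash
python3 -c "
from h import *
s=telemetry.observe();print(s['q'],s['position'],s['tool_rot'][:,2])"
```

```text
[-75.7247451   52.50373848  12.67980771   0.6672977  110.1456193
  -8.20907426] [ 0.31549594 -0.75279509  0.27109713] [ 0.0306689  -0.07619482 -0.99662118]
```

Emit:
{"fn": "apply_moves", "kwargs": {"motion": [{"tx": 0, "ty": 30, "tz": -10, "turn": 0, "jaw": 1}]}}

```text
time_s: 1.52
position: [0.3177, -0.7579, 0.2745]
tool_rot: [[0.922, 0.384, 0.041], [0.387, -0.916, -0.103], [-0.002, 0.111, -0.994]]
ft_force: [-0.1, 0.5, 1.3]
grip_width: 0.0856
```

Emit:
{"fn": "apply_moves", "kwargs": {"motion": [{"tx": 0, "ty": 30, "tz": -10, "turn": 0, "jaw": 1}]}}

```text
time_s: 1.6
position: [0.3204, -0.7644, 0.275]
tool_rot: [[0.922, 0.383, 0.051], [0.387, -0.913, -0.13], [-0.003, 0.139, -0.99]]
ft_force: [0.0, -0.5, 0.5]
grip_width: 0.0854
```

Emit:
{"fn": "apply_moves", "kwargs": {"motion": [{"tx": 0, "ty": 30, "tz": -10, "turn": 0, "jaw": 1}, {"tx": 0, "ty": 30, "tz": -10, "turn": 0, "jaw": 1}]}}

```text
time_s: 1.77
position: [0.3228, -0.7701, 0.2786]
tool_rot: [[0.922, 0.381, 0.063], [0.387, -0.909, -0.158], [-0.003, 0.17, -0.985]]
ft_force: [0.2, 0.2, 0.3]
grip_width: 0.0855
```

Emit:
{"fn": "apply_moves", "kwargs": {"motion": [{"tx": 0, "ty": 100, "tz": -30, "turn": 0, "jaw": 1}, {"tx": 0, "ty": 100, "tz": -30, "turn": 0, "jaw": 1}, {"tx": 0, "ty": 100, "tz": -30, "turn": 0, "jaw": 1}, {"tx": 0, "ty": 100, "tz": -30, "turn": 0, "jaw": 1}, {"tx": 0, "ty": 100, "tz": -30, "turn": 0, "jaw": 1}]}}

```text
time_s: 2.18
position: [0.325, -0.7752, 0.2816]
tool_rot: [[0.922, 0.38, 0.073], [0.386, -0.904, -0.183], [-0.003, 0.197, -0.98]]
ft_force: [-0.6, -0.5, 0.2]
grip_width: 0.0854
```

```bash
python3 -c "
from h import *
s=telemetry.observe();print(s['q'],s['position'],s['tool_rot'][:,2])"
```

```text
[-75.71180262  52.014764    12.69642356   1.51316814 104.03494171
  -7.95550858] [ 0.32502677 -0.77516949  0.2815867 ] [ 0.0729548  -0.18265707 -0.98046621]
```

Emit:
{"fn": "apply_moves", "kwargs": {"motion": [{"tx": 0, "ty": -4, "tz": 0, "turn": 0, "jaw": 1}, {"tx": 0, "ty": -8, "tz": 0, "turn": 0, "jaw": 1}, {"tx": 0, "ty": -12, "tz": 0, "turn": 0, "jaw": 1}, {"tx": 0, "ty": -16, "tz": 0, "turn": 0, "jaw": 1}, {"tx": 0, "ty": -20, "tz": 0, "turn": 0, "jaw": 1}]}}

```text
time_s: 2.6
position: [0.2573, -0.6134, 0.2466]
tool_rot: [[0.922, 0.38, 0.073], [0.387, -0.904, -0.183], [-0.004, 0.197, -0.98]]
ft_force: [-0.4, -1.0, 0.4]
grip_width: 0.0855
```

Emit:
{"fn": "apply_moves", "kwargs": {"motion": [{"tx": 0, "ty": -4, "tz": 0, "turn": 0, "jaw": 1}, {"tx": 0, "ty": -8, "tz": 0, "turn": 0, "jaw": 1}, {"tx": 0, "ty": -12, "tz": 0, "turn": 0, "jaw": 1}, {"tx": 0, "ty": -16, "tz": 0, "turn": 0, "jaw": 1}, {"tx": 0, "ty": -20, "tz": 0, "turn": 0, "jaw": 1}]}}

```text
time_s: 3.02
position: [0.1808, -0.4309, 0.2071]
tool_rot: [[0.922, 0.38, 0.073], [0.387, -0.904, -0.184], [-0.004, 0.198, -0.98]]
ft_force: [-0.8, -0.5, -0.4]
grip_width: 0.0854
```

```bash
python3 -c "
from h import *
s=telemetry.observe();print(s['q'],s['position'],s['tool_rot'][:,2])"
```

```text
[-83.37609224  11.40392853  98.00981072   3.41636712  59.58251245
 -17.59044093] [ 0.18076718 -0.43086842  0.20712046] [ 0.07312256 -0.18417724 -0.98016929]
```

Emit:
{"fn": "apply_moves", "kwargs": {"motion": [{"tx": 0, "ty": -10, "tz": 0, "turn": 0, "jaw": 1}, {"tx": 0, "ty": -20, "tz": 0, "turn": 0, "jaw": 1}, {"tx": 0, "ty": -20, "tz": 0, "turn": 0, "jaw": 1}, {"tx": 0, "ty": -20, "tz": 0, "turn": 0, "jaw": 1}]}}

```text
time_s: 3.35
position: [0.1179, -0.2803, 0.1742]
tool_rot: [[0.922, 0.381, 0.073], [0.388, -0.903, -0.185], [-0.005, 0.199, -0.98]]
ft_force: [-1.5, 0.2, 0.5]
grip_width: 0.0853
```

Emit:
{"fn": "apply_moves", "kwargs": {"motion": [{"tx": 0, "ty": -20, "tz": 0, "turn": 0, "jaw": 1}]}}

```text
time_s: 3.43
position: [0.1023, -0.2427, 0.1658]
tool_rot: [[0.921, 0.382, 0.073], [0.389, -0.902, -0.186], [-0.005, 0.2, -0.98]]
ft_force: [-1.2, 0.2, 1.4]
grip_width: 0.0858
```

```bash
python3 -c "
from h import *
s=telemetry.observe();print(s['q'],s['position'],s['tool_rot'][:,2])"
```

```text
[-99.87383053  -8.17008629 127.19238895   7.6341906   51.33169254
 -37.07576401] [ 0.10234335 -0.24270193  0.16584733] [ 0.0728792  -0.18617274 -0.97981035]
```

```bash
cat > kin.py <<'E'
import numpy as np
from scipy.spatial.transform import Rotation as Ro
def fk(q,p):
    h,d,a,e,b,c,x0=p; q=np.radians(q)
    R=Ro.identity(); P=np.array([0,0,h])
    R=R*Ro.from_rotvec([0,0,q[0]]); P=P+R.apply([x0,d,0])
    R=R*Ro.from_rotvec([0,q[1],0]); P=P+R.apply([0,0,a])
    R=R*Ro.from_rotvec([0,q[2],0]); P=P+R.apply([e,0,b])
    W=P
    R=R*Ro.from_rotvec([0,0,q[3]])*Ro.from_rotvec([0,q[4],0])*Ro.from_rotvec([0,0,q[5]]); P=P+R.apply([0,0,c])
    return P,R.as_matrix(),W
E
python3 - <<'E'
from kin import *
from scipy.optimize import least_squares
D=[([-79.60217,21.84019,74.38513,0,83.85743,-12.33706],[.21249,-.50700,.24772]),
([-75.72474,52.50374,12.6798,.6673,110.14562,-8.20907],[.315496,-.752795,.271097]),
([-75.7118,52.01476,12.69642,1.51317,104.03494,-7.95551],[.325027,-.775169,.281587]),
([-83.37609,11.40393,98.00981,3.41637,59.58251,-17.59044],[.180767,-.430869,.20712]),
([-99.87383,-8.17009,127.19239,7.63419,51.33169,-37.07576],[.102343,-.242702,.165847])]
f=lambda p:np.concatenate([fk(q,p)[0]-x for q,x in D])
r=least_squares(f,[.3,.12,.45,0,.45,.25,0],x_scale=.1); print(r.x.round(4),abs(r.fun).max())
g=lambda p:np.concatenate([f(p),0.003*(p-[.3,.12,.45,0,.45,.25,0])]); r2=least_squares(g,r.x); print(r2.x.round(4),abs(f(r2.x)).max())
print(fk(D[-1][0],r.x)[1].round(3))
E
```

```text
[ 0.1301  0.1175  0.5371  0.103   0.3508  0.2405 -0.    ] 2.612086343917186e-06
[0.1302 0.1175 0.5371 0.103  0.3508 0.2405 0.    ] 6.2710324296721964e-06
[[-0.382  0.921  0.073]
 [ 0.902  0.389 -0.186]
 [-0.2   -0.005 -0.98 ]]
```

Emit:
{"fn": "apply_moves", "kwargs": {"motion": [{"tx": 0, "ty": -1, "tz": 3.5, "turn": 0, "jaw": 1}, {"tx": 0, "ty": -1.5, "tz": 7, "turn": 0, "jaw": 1}, {"tx": 0, "ty": -2, "tz": 9.5, "turn": 0, "jaw": 1}, {"tx": 0, "ty": -2, "tz": 9.5, "turn": 0, "jaw": 1}]}}

```text
time_s: 3.77
position: [0.1013, -0.2415, 0.0657]
tool_rot: [[0.922, 0.381, 0.073], [0.388, -0.905, -0.178], [-0.001, 0.192, -0.981]]
ft_force: [0.3, 0.3, 0.3]
grip_width: 0.0855
```

Emit:
{"fn": "apply_moves", "kwargs": {"motion": [{"tx": 0, "ty": -10, "tz": 0, "turn": 0, "jaw": 1}]}}

```text
time_s: 3.85
position: [0.0921, -0.2215, 0.074]
tool_rot: [[0.921, 0.383, 0.07], [0.389, -0.907, -0.162], [0.002, 0.177, -0.984]]
ft_force: [0.4, -1.0, 1.2]
grip_width: 0.0852
```

Emit:
{"fn": "apply_moves", "kwargs": {"motion": [{"tx": 0, "ty": -10, "tz": 0, "turn": 0, "jaw": 1}]}}

```text
time_s: 3.93
position: [0.084, -0.1996, 0.0893]
tool_rot: [[0.92, 0.385, 0.066], [0.391, -0.91, -0.14], [0.007, 0.155, -0.988]]
ft_force: [0.2, 0.9, 0.2]
grip_width: 0.0854
```

Emit:
{"fn": "apply_moves", "kwargs": {"motion": [{"tx": 0, "ty": -10, "tz": 0, "turn": 0, "jaw": 1}]}}

```text
time_s: 4.02
position: [0.074, -0.1773, 0.1062]
tool_rot: [[0.92, 0.388, 0.062], [0.393, -0.911, -0.123], [0.008, 0.137, -0.99]]
ft_force: [-1.5, 0.8, 1.2]
grip_width: 0.0854
```

```bash
python3 -c "
from h import *
s=telemetry.observe();print(s['q'],s['position'],s['tool_rot'][:,2])"
```

```text
[-115.77017952   -7.88958606  141.85335087    9.45821154   41.57068085
  -55.70998978] [ 0.07399673 -0.17730708  0.10624386] [ 0.0616215  -0.12316145 -0.99047163]
```

Emit:
{"fn": "apply_moves", "kwargs": {"motion": [{"tx": 4, "ty": 0.2, "tz": 0, "turn": 0, "jaw": 1}, {"tx": 8, "ty": 0.4, "tz": 1, "turn": 0, "jaw": 1}, {"tx": 12, "ty": 0.6, "tz": 2.5, "turn": 0, "jaw": 1}, {"tx": 15, "ty": 0.6, "tz": 4.8, "turn": 0, "jaw": 1}, {"tx": 15, "ty": 0.6, "tz": 4.8, "turn": 0, "jaw": 1}]}}

```text
time_s: 4.43
position: [0.1665, -0.1503, 0.0841]
tool_rot: [[0.921, 0.385, 0.059], [0.389, -0.912, -0.127], [0.005, 0.139, -0.99]]
ft_force: [-0.8, -0.8, 0.3]
grip_width: 0.0853
```

Emit:
{"fn": "apply_moves", "kwargs": {"motion": [{"tx": 0, "ty": -4, "tz": 2, "turn": 0, "jaw": 1}]}}

```text
time_s: 4.52
position: [0.1719, -0.1307, 0.081]
tool_rot: [[0.922, 0.385, 0.048], [0.388, -0.913, -0.122], [-0.004, 0.131, -0.991]]
ft_force: [1.2, 0.4, 0.4]
grip_width: 0.0854
```

Emit:
{"fn": "apply_moves", "kwargs": {"motion": [{"tx": 0, "ty": -4, "tz": 3, "turn": 0, "jaw": 1}]}}

```text
time_s: 4.6
position: [0.1814, -0.1122, 0.0748]
tool_rot: [[0.922, 0.386, 0.031], [0.386, -0.915, -0.115], [-0.016, 0.118, -0.993]]
ft_force: [-0.8, -1.0, -0.7]
grip_width: 0.0854
```

Emit:
{"fn": "apply_moves", "kwargs": {"motion": [{"tx": 0, "ty": -4, "tz": 3, "turn": 0, "jaw": 1}]}}

```text
time_s: 4.68
position: [0.1917, -0.0949, 0.0687]
tool_rot: [[0.923, 0.385, 0.017], [0.384, -0.916, -0.112], [-0.027, 0.11, -0.994]]
ft_force: [-0.3, -0.3, 0.1]
grip_width: 0.0856
```

Emit:
{"fn": "apply_moves", "kwargs": {"motion": [{"tx": 0, "ty": -4, "tz": 3, "turn": 0, "jaw": 1}]}}

```text
time_s: 4.77
position: [0.2008, -0.0767, 0.0614]
tool_rot: [[0.923, 0.384, 0.005], [0.382, -0.917, -0.111], [-0.038, 0.105, -0.994]]
ft_force: [-0.4, -2.0, 0.1]
grip_width: 0.0852
```

```bash
python3 -c "
from h import *
s=telemetry.observe();print(s['q'],s['position'],s['tool_rot'][:,2])"
```

```text
[-48.85544821  10.2531483  141.82037776 -10.1566286   23.24720922
  27.73333915] [ 0.20077483 -0.07665038  0.06143334] [ 0.00485747 -0.11134252 -0.99377022]
```

```bash
cat >> kin.py <<'E'
from scipy.optimize import least_squares
PK=[.1301,.1175,.5371,.103,.3508,.2405,0]
LO=np.array([-178.18,-50.72,12.68,-81.47,9.98,-165.26]);HI=np.array([178.18,133.34,142.11,261.47,163.14,165.26])
Z90=Ro.from_euler('z',90,degrees=True).as_matrix()
def tool(q):
    P,R,W=fk(q,PK); return P,R@Z90,W
def step(q,t,turn=0,w=.5,clip=.0417,T0=None):
    """one row: shift t (m, tool axes)"""
    P,R=T0 or tool(q)[:2]; t=np.array(t,float)
    tgt=P+R@t; cur=tool(q)[0]; d=tgt-cur; n=np.linalg.norm(d)
    if n>clip: tgt=cur+d*clip/n
    Rt=R@Ro.from_euler('z',turn,degrees=True).as_matrix()
    def f(x):
        p,r,_=tool(x); return np.r_[p-tgt,w*Ro.from_matrix(Rt.T@r).as_rotvec()]
    q0=np.clip(q,LO+1e-6,HI-1e-6); s=least_squares(f,q0,bounds=(LO,HI),x_scale=10,xtol=1e-10)
    return s.x
E
python3 - <<'E'
from kin import *
for w in(.2,.4,.55,.7):
    q=np.array([-75.72474,52.50374,12.6798,.6673,110.14562,-8.20907])
    q=step(q,[0,.3,-.1],w=w);a=tool(q)
    q=np.array([-48.855,10.253,141.82,-10.157,23.247,27.733])
    q=step(q,[0,-.04,.03],w=w);b=tool(q)
    print(w,a[0].round(4),a[1][:,2].round(3),'|',b[0].round(4),b[1][:,2].round(3))
E
```

```text
0.2 [ 0.3241 -0.7733  0.2797] [ 0.07  -0.171 -0.983] | [ 0.2008 -0.0504  0.0419] [-0.068 -0.097 -0.993]
0.4 [ 0.3194 -0.762   0.2739] [ 0.048 -0.117 -0.992] | [ 0.2076 -0.0512  0.0474] [-0.024 -0.106 -0.994]
0.55 [ 0.3179 -0.7585  0.2721] [ 0.041 -0.101 -0.994] | [ 0.2094 -0.0514  0.0489] [-0.012 -0.108 -0.994]
0.7 [ 0.3172 -0.7568  0.2712] [ 0.037 -0.092 -0.995] | [ 0.2102 -0.0515  0.0497] [-0.006 -0.109 -0.994]
```

Emit:
{"fn": "apply_moves", "kwargs": {"motion": [{"tx": 0, "ty": -4, "tz": 3, "turn": 0, "jaw": 1}]}}

```text
time_s: 4.85
position: [0.2089, -0.0578, 0.053]
tool_rot: [[0.924, 0.383, -0.006], [0.38, -0.918, -0.112], [-0.049, 0.101, -0.994]]
ft_force: [0.1, 0.0, 0.6]
grip_width: 0.0852
```

```bash
python3 - <<'E'
from kin import *
from rig import telemetry
q=telemetry.observe()['q']; P,R,W=tool(q); print(P,R[:,2])
tgt=np.array([.107,-.200,.065]); T0=(P,R); t=R.T@(tgt-P); print("move cm",(t*100).round(1))
for i in range(5): q=step(q,t,T0=T0)
print(q.round(1),tool(q)[0].round(4),tool(q)[1][:,2].round(3))
for k in range(8):
    P,R,W=tool(q); sh=np.array([0,0,.1301])+Ro.from_euler('z',q[0],degrees=True).apply([0,.1175,0])
    n=(W-sh)/np.linalg.norm(W-sh); t=(R.T@(-n*.05)).round(3)
    q=step(q,t,w=.55); P,R,W=tool(q); print(t*100,P.round(3),R[:,2].round(3),q[[0,2,4]].round(1))
E
```

```text
[ 0.20885034 -0.05784416  0.05296455] [-0.00600511 -0.11228516 -0.99365788]
move cm [-14.9   9.3   0.5]
[-93.1   9.1 141.6  -0.   22.8 -25.5] [ 0.107 -0.2    0.065] [-0.006 -0.112 -0.994]
[ 1.7 -3.5  3.2] [ 0.123 -0.19   0.054] [-0.017 -0.096 -0.995] [-86.7 142.1  19.8]
[ 1.4 -3.7  3.1] [ 0.14  -0.179  0.043] [-0.031 -0.079 -0.996] [-80.2 142.1  18. ]
[ 1.  -3.9  2.9] [ 0.154 -0.166  0.034] [-0.046 -0.064 -0.997] [-74.1 142.1  16.8]
[ 0.6 -4.1  2.8] [ 0.167 -0.151  0.025] [-0.063 -0.05  -0.997] [-68.3 142.1  15.9]
[ 0.3 -4.2  2.7] [ 0.178 -0.134  0.017] [-0.081 -0.038 -0.996] [-62.5 142.1  15.3]
[-0.2 -4.2  2.7] [ 0.187 -0.116  0.009] [-0.1   -0.027 -0.995] [-57.  142.1  14.8]
[-0.5 -4.2  2.6] [ 0.195 -0.097  0.002] [-0.12  -0.018 -0.993] [-51.6 142.1  14.5]
[-1.  -4.2  2.6] [ 0.2   -0.077 -0.005] [-0.141 -0.01  -0.99 ] [-46.4 142.1  14.2]
```

```bash
cat > plan.py <<'E'
from kin import *
C=np.array([0,0,.1301])
def push(q,n,sgn,w=.55,L=.05,extra=(0,0,0),verbose=True):
    for k in range(n):
        P,R,W=tool(q); u=(W-C)/np.linalg.norm(W-C)
        t=(R.T@(sgn*u*L+np.array(extra))).round(3); q=step(q,t,w=w); P,R,W=tool(q)
        if verbose: print((t*100).round(1),P.round(3),R[:,2].round(3),q.round(0))
    return q
def go(q,tgt,n=8):
    P,R,W=tool(q); t=R.T@(np.array(tgt)-P)
    for i in range(n): q=step(q,t,T0=(P,R))
    print("move cm",(t*100).round(1),"->",tool(q)[0].round(4),tool(q)[1][:,2].round(3),q.round(1)); return q
E
python3 - <<'E'
from plan import *
from rig import telemetry
q=telemetry.observe()['q']
q=go(q,[-.012,-.245,.05]); push(q,9,-1)
E
```

```text
move cm [-27.5   8.7   2.5] -> [-0.012 -0.245  0.05 ] [-0.006 -0.112 -0.994] [-125.3   14.2  141.2   10.4   19.4  -67.5]
[ 1.9 -3.9  2.5] [-0.011 -0.238  0.044] [-0.005 -0.09  -0.996] [-125.   16.  142.    9.   18.  -66.]
[ 1.8 -3.9  2.5] [-0.011 -0.234  0.041] [-0.004 -0.065 -0.998] [-125.   17.  142.    6.   18.  -64.]
[ 1.8 -3.9  2.6] [-0.011 -0.231  0.037] [-0.003 -0.04  -0.999] [-125.   18.  142.    4.   18.  -61.]
[ 1.8 -3.9  2.6] [-0.012 -0.226  0.034] [-0.001 -0.016 -1.   ] [-125.   18.  142.    1.   19.  -59.]
[ 1.8 -3.8  2.7] [-0.012 -0.223  0.03 ] [-0.     0.009 -1.   ] [-124.   20.  142.   -1.   19.  -56.]
[ 1.8 -3.8  2.7] [-0.011 -0.219  0.027] [ 0.001  0.033 -0.999] [-124.   21.  142.   -3.   19.  -54.]
[ 1.8 -3.8  2.7] [-0.011 -0.215  0.025] [ 0.002  0.058 -0.998] [-124.   21.  142.   -5.   19.  -51.]
[ 1.8 -3.8  2.8] [-0.011 -0.211  0.022] [ 0.004  0.082 -0.997] [-124.   22.  142.   -7.   20.  -49.]
[ 1.8 -3.7  2.8] [-0.011 -0.207  0.019] [ 0.005  0.106 -0.994] [-123.   23.  142.   -9.   20.  -47.]
```

Emit:
{"fn": "apply_moves", "kwargs": {"motion": [{"tx": -2, "ty": 3, "tz": 0.5, "turn": 0, "jaw": 1}, {"tx": -5, "ty": 6, "tz": 1, "turn": 0, "jaw": 1}, {"tx": -8, "ty": 9.5, "tz": 1.5, "turn": 0, "jaw": 1}, {"tx": -11.5, "ty": 12.5, "tz": 2, "turn": 0, "jaw": 1}, {"tx": -15, "ty": 13, "tz": 2.2, "turn": 0, "jaw": 1}]}}

```text
time_s: 5.27
position: [0.142, -0.216, 0.053]
tool_rot: [[0.923, 0.385, -0.006], [0.382, -0.917, -0.117], [-0.051, 0.106, -0.993]]
ft_force: [1.6, -1.7, 0.6]
grip_width: 0.0852
```

Emit:
{"fn": "apply_moves", "kwargs": {"motion": [{"tx": -4, "ty": -1.5, "tz": 0, "turn": 0, "jaw": 1}, {"tx": -8, "ty": -3, "tz": 0, "turn": 0, "jaw": 1}, {"tx": -12, "ty": -4.5, "tz": 0, "turn": 0, "jaw": 1}, {"tx": -12, "ty": -4.5, "tz": 0, "turn": 0, "jaw": 1}]}}

```text
time_s: 5.6
position: [0.0349, -0.2293, 0.0619]
tool_rot: [[0.923, 0.385, -0.008], [0.382, -0.917, -0.113], [-0.051, 0.101, -0.994]]
ft_force: [0.1, -1.6, 0.2]
grip_width: 0.0854
```

```bash
python3 - <<'E'
from plan import *
from rig import telemetry
s=telemetry.observe();q=s['q'];print(q.round(1),s['position'],s['tool_rot'][:,2])
push(q,6,-1)
E
```

```text
[-114.5   10.1  141.8    6.    22.1  -52.6] [ 0.03486731 -0.2293347   0.06187491] [-0.00827589 -0.11273406 -0.99359073]
[ 1.  -4.1  2.8] [ 0.034 -0.225  0.057] [-0.012 -0.09  -0.996] [-114.   11.  142.    4.   22.  -51.]
[ 1.  -4.   2.8] [ 0.034 -0.222  0.054] [-0.016 -0.066 -0.998] [-114.   12.  142.    2.   22.  -48.]
[ 0.9 -4.   2.8] [ 0.033 -0.218  0.051] [-0.02  -0.042 -0.999] [-113.   13.  142.   -0.   22.  -46.]
[ 1.  -4.   2.9] [ 0.033 -0.215  0.047] [-0.024 -0.019 -1.   ] [-113.   14.  142.   -2.   22.  -43.]
[ 0.9 -4.   2.9] [ 0.032 -0.212  0.044] [-0.027  0.005 -1.   ] [-113.   15.  142.   -4.   22.  -41.]
[ 0.9 -3.9  2.9] [ 0.031 -0.208  0.041] [-0.031  0.028 -0.999] [-112.   16.  142.   -6.   23.  -40.]
```

Emit:
{"fn": "apply_moves", "kwargs": {"motion": [{"tx": -4, "ty": -0.5, "tz": 0, "turn": 0, "jaw": 1}, {"tx": -5, "ty": -0.6, "tz": 0, "turn": 0, "jaw": 1}]}}

```text
time_s: 5.77
position: [-0.0172, -0.2447, 0.0655]
tool_rot: [[0.924, 0.383, -0.012], [0.38, -0.918, -0.116], [-0.055, 0.103, -0.993]]
ft_force: [-0.0, -1.6, 0.9]
grip_width: 0.0851
```

Emit:
{"fn": "apply_moves", "kwargs": {"motion": [{"tx": 1.8, "ty": -3.9, "tz": 2.6, "turn": 0, "jaw": 1}]}}

```text
time_s: 5.85
position: [-0.0217, -0.2359, 0.0581]
tool_rot: [[0.925, 0.38, -0.017], [0.377, -0.92, -0.108], [-0.057, 0.094, -0.994]]
ft_force: [-0.5, -1.0, 0.2]
grip_width: 0.0858
```

Emit:
{"fn": "apply_moves", "kwargs": {"motion": [{"tx": 1.8, "ty": -3.9, "tz": 2.6, "turn": 0, "jaw": 1}]}}

```text
time_s: 5.93
position: [-0.0239, -0.2296, 0.0549]
tool_rot: [[0.926, 0.378, -0.016], [0.375, -0.923, -0.087], [-0.048, 0.075, -0.996]]
ft_force: [0.5, 0.8, 0.3]
grip_width: 0.0855
```

Emit:
{"fn": "apply_moves", "kwargs": {"motion": [{"tx": 1.8, "ty": -3.9, "tz": 2.6, "turn": 0, "jaw": 1}]}}

```text
time_s: 6.02
position: [-0.0268, -0.2256, 0.0539]
tool_rot: [[0.927, 0.375, -0.015], [0.374, -0.925, -0.067], [-0.039, 0.056, -0.998]]
ft_force: [0.0, 0.3, 0.7]
grip_width: 0.0855
```

Emit:
{"fn": "apply_moves", "kwargs": {"motion": [{"tx": 1.8, "ty": -3.9, "tz": 2.6, "turn": 0, "jaw": 1}]}}

```text
time_s: 6.1
position: [-0.0297, -0.2206, 0.0533]
tool_rot: [[0.927, 0.374, -0.014], [0.373, -0.927, -0.046], [-0.031, 0.038, -0.999]]
ft_force: [-0.4, 0.2, -0.3]
grip_width: 0.0855
```

```bash
python3 - <<'E'
from plan import *
from rig import telemetry
s=telemetry.observe();q=s['q'];print(q.round(1),s['position'],s['tool_rot'][:,2])
push(q,3,-1)
E
```

```text
[-131.    12.5  141.9    2.9   23.1  -65.6] [-0.02973088 -0.2205516   0.05333751] [-0.01418292 -0.04639215 -0.99882261]
[ 2.  -3.6  2.9] [-0.03  -0.216  0.049] [-0.011 -0.023 -1.   ] [-131.   14.  142.    1.   23.  -64.]
[ 2.  -3.5  2.9] [-0.029 -0.213  0.046] [-0.008  0.    -1.   ] [-130.   15.  142.   -1.   23.  -61.]
[ 2.  -3.5  2.9] [-0.028 -0.21   0.043] [-0.005  0.024 -1.   ] [-130.   16.  142.   -3.   23.  -59.]
```

Emit:
{"fn": "apply_moves", "kwargs": {"motion": [{"tx": 2, "ty": -3.6, "tz": 2.9, "turn": 0, "jaw": 1}]}}

```text
time_s: 6.18
position: [-0.0305, -0.2174, 0.051]
tool_rot: [[0.928, 0.373, -0.014], [0.373, -0.928, -0.026], [-0.023, 0.019, -1.0]]
ft_force: [-0.1, -1.1, 0.5]
grip_width: 0.0854
```

Emit:
{"fn": "apply_moves", "kwargs": {"motion": [{"tx": 2, "ty": -3.6, "tz": 2.9, "turn": 0, "jaw": 1}]}}

```text
time_s: 6.27
position: [-0.0312, -0.214, 0.0489]
tool_rot: [[0.928, 0.372, -0.013], [0.372, -0.928, -0.006], [-0.015, 0.001, -1.0]]
ft_force: [-0.3, -0.7, -0.2]
grip_width: 0.0853
```

Emit:
{"fn": "apply_moves", "kwargs": {"motion": [{"tx": 0.5, "ty": 4, "tz": -4, "turn": 0, "jaw": 1}, {"tx": 1, "ty": 8, "tz": -8, "turn": 0, "jaw": 1}, {"tx": 2, "ty": 8, "tz": -12, "turn": 0, "jaw": 1}, {"tx": 4, "ty": 8, "tz": -16, "turn": 0, "jaw": 1}, {"tx": 8, "ty": 8, "tz": -16, "turn": 0, "jaw": 1}]}}

```text
time_s: 6.68
position: [0.0583, -0.2639, 0.2046]
tool_rot: [[0.929, 0.369, -0.018], [0.368, -0.93, -0.015], [-0.023, 0.007, -1.0]]
ft_force: [1.0, -1.7, -0.2]
grip_width: 0.0853
```

```bash
python3 - <<'E'
from plan import *
from rig import telemetry
s=telemetry.observe();q=s['q'];print(q.round(1),s['position'],s['tool_rot'])
# feasibility of pouring: tool horizontal with various headings at tray
G=np.array([.475,-.185,.15])
from h import *
f=np.load("pics/top0.npz"); W=cloud("top",f["d"])
m=(W[...,1]<-.3)&(W[...,2]>.03)&(f["d"]>0)&(W[...,0]>.1)
for x in np.arange(.2,.8,.1): 
    k=m&(abs(W[...,0]-x)<.05); 
    if k.sum(): print("right side x",x.round(2),"ymax",W[k][:,1].max().round(3),"zmax",W[k][:,2].max().round(3))
for th in(85,95,100):
  for ps in(40,60,82,100):
    a=np.radians(th);b=np.radians(ps); z=np.array([np.sin(a)*np.cos(b),np.sin(a)*np.sin(b),-np.cos(a)])
    r=np.array([np.cos(a)*np.cos(b),np.cos(a)*np.sin(b),np.sin(a)]) # 'outward' axis
    R=np.stack([np.cross(z,np.cross(z,r))*-1,np.cross(z,r),z],1)
    best=None
    for q0 in([-60,60,60,90,90,0],[-40,30,90,90,90,90],[-60,60,60,60,60,-90],[-60,40,90,120,90,60]):
        fn=lambda x:np.r_[tool(x)[0]-G,.3*Ro.from_matrix(R.T@tool(x)[1]).as_rotvec()]
        s=least_squares(fn,q0,bounds=(LO,HI),x_scale=10)
        if best is None or s.cost<best.cost: best=s
    print(th,ps,best.cost.round(6),best.x.round(0),"wrist",tool(best.x)[2].round(3))
E
```

```text
[-102.5   -5.5  116.1   -0.9   68.4  -33.8] [ 0.05834532 -0.2639444   0.20461763] [[ 0.92941069  0.36859031 -0.01835624]
 [ 0.3683563  -0.92956465 -0.01494006]
 [-0.02257007  0.00712382 -0.99971988]]
right side x 0.4 ymax -0.508 zmax 0.042
right side x 0.5 ymax -0.508 zmax 0.05
right side x 0.6 ymax -0.475 zmax 0.093
right side x 0.7 ymax -0.449 zmax 0.15
right side x 0.8 ymax -0.318 zmax 0.149
85 40 0.0 [-65.  42. 110.  75.  92. -63.] wrist [ 0.291 -0.339  0.171]
85 60 0.0 [-61.  45.  97.  62. 104. -57.] wrist [ 0.355 -0.392  0.171]
85 82 0.0 [-55.  49.  83.  51. 119. -54.] wrist [ 0.442 -0.422  0.171]
85 100 0.0 [-49.  53.  72.  42. 131. -56.] wrist [ 0.517 -0.421  0.171]
95 40 0.0 [-65.  48. 111.  78. 100. -68.] wrist [ 0.291 -0.339  0.129]
95 60 0.0 [-61.  50.  97.  66. 111. -60.] wrist [ 0.355 -0.392  0.129]
95 82 0.0 [-55.  53.  83.  56. 125. -55.] wrist [ 0.442 -0.422  0.129]
95 100 0.0 [-49.  56.  72.  47. 136. -55.] wrist [ 0.517 -0.421  0.129]
100 40 0.0 [-64.  50. 110.  80. 104. -71.] wrist [ 0.294 -0.337  0.108]
100 60 0.0 [-60.  52.  97.  68. 114. -61.] wrist [ 0.357 -0.39   0.108]
100 82 0.0 [-55.  55.  83.  58. 127. -55.] wrist [ 0.442 -0.42   0.108]
100 100 0.0 [-49.  58.  73.  50. 139. -54.] wrist [ 0.516 -0.418  0.108]
```

```bash
cat > sim1.py <<'E'
from plan import *
def ang(q):
    z=tool(q)[1][:,2]; return np.degrees(np.arccos(-z[2])),np.degrees(np.arctan2(z[1],z[0]))
if __name__=="__main__":
    # tool down at az 82, tool frame: y axis world = -x-ish ; high
    ps=np.radians(82.5); z=np.array([0,0,-1.]); y=np.array([-np.sin(ps),np.cos(ps),0]); R=np.stack([np.cross(y,z),y,z],1)
    P=np.array([.62*np.cos(ps),.62*np.sin(ps),.5])
    fn=lambda x:np.r_[tool(x)[0]-P,.3*Ro.from_matrix(R.T@tool(x)[1]).as_rotvec()]
    s=least_squares(fn,[70,30,40,0,100,0],bounds=(LO,HI),x_scale=10); q=s.x; print(s.cost,q.round(1),R.round(2).tolist())
    for k in range(75):
        q=push(q,1,1,verbose=False)
        if k%12==0: print(k,ang(q),tool(q)[0].round(3),q.round(0))
        if ang(q)[0]>97: break
    print(k,ang(q),tool(q)[0].round(3),q.round(1)); np.save("qt.npy",q)
    # untilt: push directions in (radial, z) scanned greedily
    P,R,W=tool(q); h=W[:2]/np.linalg.norm(W[:2]);
    for e in(0,):
        qq=go(q,[.75*h[0],.75*h[1],.45],n=14); print(qq.round(0))
        for k in range(80):
            best=None
            for a in range(0,360,20):
                d=np.array([np.cos(np.radians(a))*h[0],np.cos(np.radians(a))*h[1],np.sin(np.radians(a))])*.0417
                x=step(qq,tool(qq)[1].T@d,w=.55); 
                if tool(x)[0][2]<.1: continue
                if best is None or ang(x)[0]<best[0]: best=(ang(x)[0],a,x)
            if k%6==0: print(k,best[1],ang(best[2]),tool(best[2])[0].round(3),best[2].round(0))
            qq=best[2]
E
python3 sim1.py
```

```text
5.057666913099075e-17 [  71.6   30.8   18.8    0.   130.4 -100.9] [[-0.13, -0.99, 0.0], [-0.99, 0.13, 0.0], [-0.0, 0.0, -1.0]]
0 (np.float64(0.8662377430482718), np.float64(82.50000892352735)) [0.082 0.626 0.511] [  72.   33.   13.    0.  133. -101.]
12 (np.float64(17.123320965149702), np.float64(82.50002878817709)) [0.087 0.665 0.548] [ 71.  31.  13.   4. 120. -99.]
24 (np.float64(35.28541464664212), np.float64(82.50001243997932)) [0.094 0.712 0.6  ] [ 71.  29.  13.   7. 104. -98.]
36 (np.float64(54.33725987867652), np.float64(82.50000567902465)) [0.1   0.763 0.66 ] [ 71.  28.  13.  10.  85. -98.]
48 (np.float64(72.9016389620626), np.float64(82.49999896655189)) [0.107 0.812 0.717] [ 71.  30.  13.  12.  66. -98.]
60 (np.float64(89.34254508993644), np.float64(82.49999019131158)) [0.112 0.848 0.761] [  71.   32.   13.   15.   47. -101.]
67 (np.float64(97.37779280146276), np.float64(82.49998358022779)) [0.114 0.862 0.778] [  71.8   33.4   12.7   17.6   37.7 -102.7]
move cm [ 31.   -0.  -16.1] -> [0.0909 0.7909 0.5661] [0.144 0.989 0.034] [  72.    20.2   65.4   76.5   10.  -165.3]
[  72
[... 1105 characters left out ...]
1268169788475)) [-0.177 -0.052  0.103] [178.   5. 133. -19.  51.  28.]
54 180 (np.float64(8.955766745735406), np.float64(31.368939680821423)) [-0.203 -0.091  0.103] [178.   6. 129.  -6.  52.  19.]
60 80 (np.float64(7.514163436916444), np.float64(-0.8414994531257259)) [-0.215 -0.103  0.144] [176.   1. 124.  -0.  63.  14.]
66 80 (np.float64(7.514119440331757), np.float64(-0.8605061481561691)) [-0.215 -0.103  0.144] [176.   1. 124.  -0.  63.  14.]
72 80 (np.float64(7.514083491268657), np.float64(-0.8760022344703692)) [-0.215 -0.103  0.381] [176. -13.  92.  -0. 109.  14.]
78 40 (np.float64(7.514059321840863), np.float64(-0.8860838291913543)) [-0.212 -0.078  0.531] [170. -13.  68.  -2. 132.   7.]
```

```bash
cat >> h.py <<'E'
def delta(tgt,yaz=None):
    s=telemetry.observe(); R=s['tool_rot']; t=R.T@(np.array(tgt)-s['position'])*100
    a=np.degrees(np.arctan2(R[1,1],R[0,1])); tr=None
    if yaz is not None: tr=-((yaz-a+180)%360-180)
    print("t",round(s['time_s'],2),"pos",s['position'].round(4),"z",R[:,2].round(4),"yaz",round(a,2),"F",s['ft_force'].round(1),"grip",round(s['grip_width'],4),"| cm",t.round(2),"turn",None if tr is None else round(tr,2))
E
python3 -c "
from h import *
delta([.5945,.0433,.2],10.7)"
```

```text
t 6.68 pos [ 0.0583 -0.2639  0.2046] z [-0.0184 -0.0149 -0.9997] yaz -68.37 F [ 1.  -1.7 -0.2] grip 0.0853 | cm [61.16 -8.8  -0.98] turn -79.07
```

Emit:
{"fn": "apply_moves", "kwargs": {"motion": [{"tx": 4.1, "ty": -0.6, "tz": -0.1, "turn": -7, "jaw": 1}, {"tx": 8.2, "ty": -1.2, "tz": -0.2, "turn": -14, "jaw": 1}, {"tx": 12.3, "ty": -1.8, "tz": -0.3, "turn": -21, "jaw": 1}, {"tx": 16.4, "ty": -2.4, "tz": -0.4, "turn": -28, "jaw": 1}, {"tx": 20.5, "ty": -3, "tz": -0.5, "turn": -35, "jaw": 1}]}}

```text
time_s: 7.1
position: [0.2165, -0.1722, 0.2074]
tool_rot: [[0.604, 0.797, -0.019], [0.797, -0.604, -0.019], [-0.027, -0.004, -1.0]]
ft_force: [-0.5, -1.7, 1.0]
grip_width: 0.0854
```

```bash
python3 -c "
from h import *
delta([.5945,.0433,.2],10.7)"
```

```text
t 7.1 pos [ 0.2165 -0.1722  0.2074] z [-0.0193 -0.0188 -0.9996] yaz -37.17 F [-0.5 -1.7  1. ] grip 0.0854 | cm [40.01 17.1  -0.39] turn -47.87
```

Emit:
{"fn": "apply_moves", "kwargs": {"motion": [{"tx": 3.7, "ty": 1.6, "tz": 0, "turn": -7, "jaw": 1}, {"tx": 7.4, "ty": 3.2, "tz": 0, "turn": -14, "jaw": 1}, {"tx": 11.1, "ty": 4.8, "tz": -0.1, "turn": -21, "jaw": 1}, {"tx": 14.8, "ty": 6.4, "tz": -0.2, "turn": -28, "jaw": 1}, {"tx": 18.5, "ty": 8, "tz": -0.2, "turn": -35, "jaw": 1}]}}

```text
time_s: 7.52
position: [0.3907, -0.0724, 0.2073]
tool_rot: [[0.045, 0.999, -0.019], [0.999, -0.045, -0.022], [-0.023, -0.018, -1.0]]
ft_force: [-0.2, -1.8, 0.8]
grip_width: 0.0855
```

```bash
python3 -c "
from h import *
delta([.5945,.0433,.2],10.7)"
```

```text
t 7.52 pos [ 0.3907 -0.0724  0.2073] z [-0.0186 -0.0223 -0.9996] yaz -2.58 F [-0.2 -1.8  0.8] grip 0.0855 | cm [12.49 19.85  0.09] turn -13.28
```

Emit:
{"fn": "apply_moves", "kwargs": {"motion": [{"tx": 2.1, "ty": 3.3, "tz": 0, "turn": -3, "jaw": 1}, {"tx": 4.2, "ty": 6.6, "tz": 0, "turn": -7, "jaw": 1}, {"tx": 6.3, "ty": 9.9, "tz": 0, "turn": -11, "jaw": 1}, {"tx": 8.4, "ty": 13.2, "tz": 0, "turn": -13.3, "jaw": 1}, {"tx": 10.5, "ty": 16.6, "tz": 0, "turn": -13.3, "jaw": 1}]}}

```text
time_s: 7.93
position: [0.5616, 0.0263, 0.2057]
tool_rot: [[-0.187, 0.982, -0.018], [0.982, 0.186, -0.025], [-0.021, -0.022, -1.0]]
ft_force: [0.8, -0.7, 1.1]
grip_width: 0.0856
```

```bash
python3 - <<'E'
from h import *
delta([.5945,.0433,.12],10.7)
p=camera_params("wrist"); im,d=get_image("wrist"); cv2.imwrite("pics/w1.png",im[:,:,::-1])
delta([.5945,.0433,.12],10.7); p2=camera_params("wrist"); print(p["tvec"],p2["tvec"])
W=cloud("wrist",d,p2); m=(d>0)&(W[...,2]>.075)&(W[...,2]<.105)&(np.hypot(W[...,0]-.594,W[...,1]-.043)<.09)
print(m.sum(),np.percentile(W[m][:,2],[5,50,95]) if m.sum() else 0, rect(W[m][:,:2]) if m.sum()>5 else 0)
E
```

```text
t 7.93 pos [0.5616 0.0263 0.2057] z [-0.0178 -0.0252 -0.9995] yaz 10.75 F [ 0.8 -0.7  1.1] grip 0.0856 | cm [1.24 3.74 8.46] turn 0.05
t 7.98 pos [0.5663 0.0287 0.2047] z [-0.015  -0.0237 -0.9996] yaz 10.75 F [-2.3  1.1 -1.7] grip 0.0858 | cm [1.08 3.21 8.39] turn 0.05
[-0.55206367 -0.10860357  0.32401745] [-0.55774979 -0.10621632  0.32224333]
2393 [0.07945243 0.08872842 0.08986957] ((599.8973388671875, 45.96125411987305), (8.340694427490234, 123.49996948242188), 10.444741249084473)
```

Emit:
{"fn": "apply_moves", "kwargs": {"motion": [{"tx": 0.6, "ty": 1.6, "tz": 2, "turn": 0, "jaw": 1}, {"tx": 1, "ty": 3.1, "tz": 4, "turn": 0, "jaw": 1}, {"tx": 1, "ty": 3.1, "tz": 4, "turn": 0, "jaw": 1}, {"tx": 1, "ty": 3.1, "tz": 4, "turn": 0, "jaw": 1}]}}

```text
time_s: 8.32
position: [0.5935, 0.0433, 0.1658]
tool_rot: [[-0.186, 0.982, -0.016], [0.982, 0.186, -0.025], [-0.022, -0.021, -1.0]]
ft_force: [-0.2, 0.4, 0.5]
grip_width: 0.0855
```

```bash
python3 - <<'E'
from h import *
p=camera_params("wrist"); im,d=get_image("wrist"); cv2.imwrite("pics/w2.png",im[:,:,::-1])
W=cloud("wrist",d,p); m=(d>0)&(W[...,2]>.085)&(W[...,2]<.1)&(np.hypot(W[...,0]-.594,W[...,1]-.043)<.09)
r=rect(W[m][:,:2]); print(m.sum(),np.percentile(W[m][:,2],[5,50,95]), r)
m=(d>0)&(W[...,2]>.051)&(W[...,2]<.06)&(W[...,1]<-.08)&(W[...,1]>-.3); print("tray",m.sum(),np.median(W[m][:,2]),W[m].min(0),W[m].max(0))
P=W[m][:,:2]
# edge line of the near long wall (outer face, tray y=+70): max of tray-y
a=np.radians(12.3); ty=np.array([-np.sin(a),np.cos(a)]); tx=np.array([np.cos(a),np.sin(a)])
print("tray y max",np.percentile(P@ty,[98,99.5]),"implied centre y'",np.array([.5358,-.1717])@ty+.07,"x ext",(P@tx).min(),(P@tx).max(),"implied",np.array([.5358,-.1717])@tx+np.array([-.108,.108]))
delta([r[0][0]/1000,r[0][1]/1000,.082],r[2])
E
```

```text
2669 [0.08857974 0.08968477 0.0907332 ] ((595.0934448242188, 43.223838806152344), (7.955199241638184, 124.34380340576172), 10.5514497756958)
tray 1446 0.05468045239408995 [ 0.51640328 -0.11420261  0.05100046] [ 0.79832724 -0.08008242  0.05999756]
tray y max [-0.21098495 -0.21080022] implied centre y' -0.21190040609666722 x ext 0.48157298681690497 0.7574963458409325 implied [0.3789237 0.5949237]
t 8.37 pos [0.5937 0.043  0.1665] z [-0.0143 -0.0252 -0.9996] yaz 10.69 F [-0.   0.4  0.5] grip 0.0856 | cm [0.18 0.3  8.45] turn 0.14
```

Emit:
{"fn": "apply_moves", "kwargs": {"motion": [{"tx": 0.1, "ty": 0.2, "tz": 3, "turn": 0, "jaw": 1}, {"tx": 0.2, "ty": 0.3, "tz": 6, "turn": 0.1, "jaw": 1}, {"tx": 0.2, "ty": 0.3, "tz": 8.8, "turn": 0.1, "jaw": 0}, {"tx": 0.2, "ty": 0.3, "tz": 8.8, "turn": 0.1, "jaw": -0.5}, {"tx": 0.2, "ty": 0.3, "tz": 8.8, "turn": 0.1, "jaw": -1}], "squeeze": 50}}

```text
time_s: 8.78
position: [0.5947, 0.0427, 0.0802]
tool_rot: [[-0.183, 0.983, -0.015], [0.983, 0.183, -0.026], [-0.023, -0.019, -1.0]]
ft_force: [0.4, -0.2, 0.5]
grip_width: 0.0516
```

Emit:
{"fn": "apply_moves", "kwargs": {"motion": [{"tx": 0, "ty": 0, "tz": 0, "turn": 0, "jaw": -1}, {"tx": 0, "ty": 0, "tz": 0, "turn": 0, "jaw": -1}, {"tx": 0, "ty": 0, "tz": 0, "turn": 0, "jaw": -1}, {"tx": 0, "ty": 0, "tz": 0, "turn": 0, "jaw": -1}, {"tx": 0, "ty": 0, "tz": 0, "turn": 0, "jaw": -1}]}}

```text
time_s: 9.2
position: [0.5957, 0.0426, 0.0823]
tool_rot: [[-0.183, 0.983, -0.011], [0.983, 0.183, -0.026], [-0.024, -0.015, -1.0]]
ft_force: [0.2, -0.0, 7.2]
grip_width: 0.0069
```

Emit:
{"fn": "apply_moves", "kwargs": {"motion": [{"tx": 0, "ty": 0, "tz": -2, "turn": 0, "jaw": -1}, {"tx": 0, "ty": 0, "tz": -5, "turn": 0, "jaw": -1}, {"tx": 0, "ty": 0, "tz": -8, "turn": 0, "jaw": -1}, {"tx": 0, "ty": 0, "tz": -10, "turn": 0, "jaw": -1}, {"tx": 0, "ty": 0, "tz": -10, "turn": 0, "jaw": -1}]}}

```text
time_s: 9.62
position: [0.5983, 0.0452, 0.1876]
tool_rot: [[-0.183, 0.983, -0.002], [0.983, 0.183, -0.027], [-0.027, -0.007, -1.0]]
ft_force: [0.9, -1.0, 0.1]
grip_width: 0.0071
```

```bash
python3 -c "
from h import *
delta([.5358,-.171,.18],12.3)"
```

```text
t 9.62 pos [0.5983 0.0452 0.1876] z [-0.0018 -0.0274 -0.9996] yaz 10.55 F [ 0.9 -1.   0.1] grip 0.0071 | cm [-20.08 -10.1    1.36] turn -1.75
```

Emit:
{"fn": "apply_moves", "kwargs": {"motion": [{"tx": -4, "ty": -2, "tz": 0.3, "turn": -0.5, "jaw": -1}, {"tx": -8, "ty": -4, "tz": 0.5, "turn": -1, "jaw": -1}, {"tx": -12, "ty": -6, "tz": 0.8, "turn": -1.5, "jaw": -1}, {"tx": -16, "ty": -8, "tz": 1, "turn": -1.8, "jaw": -1}, {"tx": -20, "ty": -10.1, "tz": 1, "turn": -1.8, "jaw": -1}]}}

```text
time_s: 10.03
position: [0.5389, -0.1565, 0.1825]
tool_rot: [[-0.215, 0.977, -0.003], [0.976, 0.214, -0.027], [-0.025, -0.009, -1.0]]
ft_force: [0.9, -1.0, -1.8]
grip_width: 0.007
```

Emit:
{"fn": "apply_moves", "kwargs": {"motion": [{"tx": 0, "ty": 0, "tz": 0, "turn": 0, "jaw": -1}, {"tx": 0, "ty": 0, "tz": 0, "turn": 0, "jaw": -1}, {"tx": 0, "ty": 0, "tz": 0, "turn": 0, "jaw": -1}]}}

```text
time_s: 10.28
position: [0.5386, -0.1562, 0.182]
tool_rot: [[-0.214, 0.977, -0.004], [0.977, 0.214, -0.026], [-0.024, -0.01, -1.0]]
ft_force: [0.3, 0.8, -1.4]
grip_width: 0.007
```

```bash
python3 - <<'E'
from h import *
delta([.5358,-.171,.18],12.3)
p=camera_params("wrist"); im,d=get_image("wrist"); cv2.imwrite("pics/w3.png",im[:,:,::-1]); np.savez("pics/w3.npz",im=im,d=d,**p)
W=cloud("wrist",d,p)
a=np.radians(12.3); tx=np.array([np.cos(a),np.sin(a)]); ty=np.array([-np.sin(a),np.cos(a)])
c=np.array([.5358,-.1717]); U=np.stack([(W[...,:2]-c)@tx,(W[...,:2]-c)@ty],-1)
rim=(d>0)&(W[...,2]>.050)&(W[...,2]<.060)&(abs(U[...,0])<.125)&(abs(U[...,1])<.085)
print("rim z",np.median(W[rim][:,2]),"rect",rect(W[rim][:,:2]))
for lo,hi in((-.06,-.02),(.02,.06),(.0,.06)):
    k=rim&(U[...,1]>lo)&(U[...,1]<hi); x=U[k][:,0]; print(lo,"x<0 wall",np.percentile(x[x<-.09],[1,50,99]) if (x<-.09).any() else None,"x>0",np.percentile(x[x>.09],[1,50,99]) if (x>.09).any() else None)
for lo,hi in((-.09,-.03),(.03,.09)):
    k=rim&(U[...,0]>lo)&(U[...,0]<hi)&(U[...,1]>.055); y=U[k][:,1]; print("y wall",lo,k.sum(),np.percentile(y,[1,50,99]) if k.sum() else 0)
rb=rim&(abs(U[...,0])<.03)&(U[...,1]>.05)&(U[...,1]<.063); x=np.sort(U[rb][:,0]); print("ribs",x[::max(1,len(x)//25)].round(4))
E
```

```text
t 10.28 pos [ 0.5386 -0.1562  0.182 ] z [-0.0042 -0.026  -0.9997] yaz 12.34 F [ 0.3  0.8 -1.4] grip 0.007 | cm [-1.38 -0.59  0.24] turn 0.04
rim z 0.05460335232328508 rect ((536.3818969726562, -171.84649658203125), (217.3065643310547, 140.88856506347656), 12.27370548248291)
-0.06 x<0 wall [-0.10747455 -0.10382275 -0.10177445] x>0 [0.10314737 0.10526225 0.10879968]
0.02 x<0 wall [-0.10750175 -0.10379644 -0.10187502] x>0 [0.10315165 0.10528779 0.10867559]
0.0 x<0 wall [-0.10745679 -0.10385471 -0.10183015] x>0 [0.1031246  0.10530271 0.10865416]
y wall -0.09 709 [0.06504006 0.06772908 0.07010539]
y wall 0.03 704 [0.06517521 0.06761621 0.07005713]
ribs [-0.0128 -0.0128 -0.0128 -0.0121 -0.0121 -0.0121 -0.0114 -0.0114 -0.0113
 -0.0107 -0.0106 -0.0101 -0.01   -0.01   -0.0094 -0.0093 -0.0093 -0.0087
 -0.0087 -0.0087 -0.0081 -0.0081 -0.008  -0.0074 -0.0074 -0.0074  0.0128
  0.0135  0.0135  0.0135  0.0142  0.0142  0.0143]
```

```bash
python3 -c "
from h import *
delta([.537,-.1722,.125],12.3);delta([.537,-.1722,.082],12.3)"
```

```text
t 10.33 pos [ 0.5389 -0.1556  0.1821] z [-0.0039 -0.0261 -0.9997] yaz 12.42 F [ 0.1  0.2 -1.3] grip 0.0071 | cm [-1.44 -0.49  5.76] turn 0.12
t 10.33 pos [ 0.5389 -0.1556  0.1821] z [-0.0039 -0.0261 -0.9997] yaz 12.42 F [ 0.1  0.2 -1.3] grip 0.0071 | cm [-1.34 -0.45 10.06] turn 0.12
```

Emit:
{"fn": "apply_moves", "kwargs": {"motion": [{"tx": -1.5, "ty": -0.5, "tz": 2, "turn": 0.1, "jaw": -1}, {"tx": -1.5, "ty": -0.5, "tz": 4.3, "turn": 0.1, "jaw": -1}, {"tx": -1.5, "ty": -0.5, "tz": 4.3, "turn": 0.1, "jaw": -1}, {"tx": -1.5, "ty": -0.5, "tz": 4.3, "turn": 0.1, "jaw": -1}]}}

```text
time_s: 10.67
position: [0.5371, -0.171, 0.1391]
tool_rot: [[-0.215, 0.977, -0.006], [0.976, 0.215, -0.025], [-0.023, -0.011, -1.0]]
ft_force: [0.2, -0.4, -0.5]
grip_width: 0.0068
```

```bash
python3 -c "
from h import *
delta([.537,-.1722,.1],12.3);delta([.537,-.1722,.079],12.3)"
```

```text
t 10.67 pos [ 0.5371 -0.171   0.1391] z [-0.0059 -0.0247 -0.9997] yaz 12.41 F [ 0.2 -0.4 -0.5] grip 0.0068 | cm [-0.03  0.01  3.91] turn 0.11
t 10.67 pos [ 0.5371 -0.171   0.1391] z [-0.0059 -0.0247 -0.9997] yaz 12.41 F [ 0.2 -0.4 -0.5] grip 0.0068 | cm [0.02 0.04 6.01] turn 0.11
```

Emit:
{"fn": "apply_moves", "kwargs": {"motion": [{"tx": 0, "ty": 0, "tz": 1.5, "turn": 0.1, "jaw": -1}, {"tx": 0, "ty": 0, "tz": 2.8, "turn": 0.1, "jaw": -1}, {"tx": 0, "ty": 0, "tz": 4, "turn": 0.1, "jaw": -1}, {"tx": 0, "ty": 0, "tz": 4, "turn": 0.1, "jaw": -1}]}}

```text
time_s: 11.0
position: [0.5368, -0.1709, 0.0987]
tool_rot: [[-0.215, 0.977, -0.007], [0.976, 0.215, -0.024], [-0.022, -0.012, -1.0]]
ft_force: [-0.6, 0.6, -1.7]
grip_width: 0.0074
```

```bash
python3 -c "
from h import *
delta([.537,-.1722,.079],12.3)"
```

```text
t 11.0 pos [ 0.5368 -0.1709  0.0987] z [-0.0072 -0.024  -0.9997] yaz 12.39 F [-0.6  0.6 -1.7] grip 0.0074 | cm [-0.09  0.02  1.97] turn 0.09
```

In the slot with no contact force. Going down the last 2 cm.

Emit:
{"fn": "apply_moves", "kwargs": {"motion": [{"tx": -0.1, "ty": 0, "tz": 1, "turn": 0.1, "jaw": -1}, {"tx": -0.1, "ty": 0, "tz": 1.8, "turn": 0.1, "jaw": -1}, {"tx": -0.1, "ty": 0, "tz": 2.2, "turn": 0.1, "jaw": -1}, {"tx": -0.1, "ty": 0, "tz": 2.4, "turn": 0.1, "jaw": -1}]}}

```text
time_s: 11.33
position: [0.5374, -0.1718, 0.077]
tool_rot: [[-0.214, 0.977, -0.005], [0.977, 0.213, -0.024], [-0.022, -0.01, -1.0]]
ft_force: [-9.3, 10.6, 38.5]
grip_width: 0.0073
```

```bash
python3 -c "
from h import *
delta([.537,-.1722,.077],12.3)"
```

```text
t 11.33 pos [ 0.5374 -0.1718  0.077 ] z [-0.0053 -0.0241 -0.9997] yaz 12.32 F [-9.3 10.6 38.5] grip 0.0073 | cm [-0.03 -0.05 -0.  ] turn 0.02
```

Emit:
{"fn": "apply_moves", "kwargs": {"motion": [{"tx": 0, "ty": 0, "tz": 0, "turn": 0, "jaw": -0.3}, {"tx": 0, "ty": 0, "tz": 0, "turn": 0, "jaw": -0.3}, {"tx": 0, "ty": 0, "tz": -0.5, "turn": 0, "jaw": -0.3}, {"tx": 0, "ty": 0, "tz": -3, "turn": 0, "jaw": -0.3}, {"tx": 0, "ty": 0, "tz": -7, "turn": 0, "jaw": 0}]}}

```text
time_s: 11.75
position: [0.5364, -0.1696, 0.1449]
tool_rot: [[-0.213, 0.977, -0.012], [0.977, 0.213, -0.02], [-0.017, -0.016, -1.0]]
ft_force: [1.4, 0.2, 0.3]
grip_width: 0.0408
```

Emit:
{"fn": "apply_moves", "kwargs": {"motion": [{"tx": 0, "ty": 0, "tz": -4, "turn": 0, "jaw": 1}, {"tx": -2, "ty": 0, "tz": -8, "turn": 0, "jaw": 1}, {"tx": -4, "ty": 0, "tz": -10, "turn": 0, "jaw": 1}, {"tx": -4, "ty": 0, "tz": -10, "turn": 0, "jaw": 1}]}}

```text
time_s: 12.08
position: [0.5479, -0.21, 0.2513]
tool_rot: [[-0.211, 0.977, -0.003], [0.977, 0.211, -0.027], [-0.026, -0.008, -1.0]]
ft_force: [-0.2, 0.7, -1.1]
grip_width: 0.0855
```

```bash
python3 - <<'E'
from h import *
delta([.537,-.1722,.077],12.3)
p=camera_params("wrist"); im,d=get_image("wrist")
W=cloud("wrist",d,p); m=(d>0)&(W[...,2]>.075)&(W[...,2]<.12)&(np.hypot(W[...,0]-.536,W[...,1]+.172)<.075)
k=m&(W[...,2]>np.percentile(W[m][:,2],60)-.002)
print(m.sum(),np.percentile(W[m][:,2],[5,50,75,95]),"top rect",rect(W[k][:,:2]),"slot .5364,-.1716,12.3")
a=np.radians(12.3);U=(W[...,:2]-[.5364,-.1716])@np.array([-np.sin(a),np.cos(a)])
for lo in(-.06,-.02,.02,.05): j=k&(abs(U-lo)<.01); print(lo,j.sum(),np.median(W[j][:,2]) if j.sum() else 0)
E
```

```text
t 12.08 pos [ 0.5479 -0.21    0.2513] z [-0.0027 -0.027  -0.9996] yaz 12.19 F [-0.2  0.7 -1.1] grip 0.0855 | cm [ 4.38 -0.12 17.32] turn -0.11
1593 [0.08354731 0.08477259 0.08523316 0.08593347] top rect ((535.5486450195312, -171.37399291992188), (7.677518844604492, 123.78364562988281), 12.210395812988281) slot .5364,-.1716,12.3
-0.06 125 0.08492977042809924
-0.02 239 0.08485991310426821
0.02 257 0.08474606724873425
0.05 301 0.0847424048178999
```

Emit:
{"fn": "apply_moves", "kwargs": {"motion": [{"tx": 4, "ty": 0.6, "tz": 0, "turn": 4, "jaw": 1}, {"tx": 8, "ty": 1.2, "tz": -0.2, "turn": 8, "jaw": 1}, {"tx": 12, "ty": 1.8, "tz": -0.3, "turn": 12, "jaw": 1}, {"tx": 16, "ty": 2.5, "tz": -0.4, "turn": 16, "jaw": 1}, {"tx": 20, "ty": 3.2, "tz": -0.5, "turn": 19.7, "jaw": 1}]}}

```text
time_s: 12.55
position: [0.5347, -0.0037, 0.2471]
tool_rot: [[0.134, 0.991, -0.01], [0.991, -0.134, -0.023], [-0.024, -0.006, -1.0]]
ft_force: [1.9, 0.0, 0.3]
grip_width: 0.0852
```

```bash
python3 -c "
from h import *
delta([.53,.14,.25],-7.4)"
```

```text
t 12.55 pos [ 0.5347 -0.0037  0.2471] z [-0.0096 -0.0228 -0.9997] yaz -7.7 F [1.9 0.  0.3] grip 0.0852 | cm [14.17 -2.39 -0.61] turn -0.3
```

Emit:
{"fn": "apply_moves", "kwargs": {"motion": [{"tx": 4, "ty": -0.7, "tz": 0, "turn": 0, "jaw": 1}, {"tx": 8, "ty": -1.3, "tz": -0.3, "turn": 0, "jaw": 1}, {"tx": 12, "ty": -2, "tz": -0.5, "turn": -0.2, "jaw": 1}, {"tx": 14, "ty": -2.4, "tz": -0.6, "turn": -0.3, "jaw": 1}, {"tx": 14, "ty": -2.4, "tz": -0.6, "turn": -0.3, "jaw": 1}]}}

```text
time_s: 12.97
position: [0.5282, 0.1426, 0.2487]
tool_rot: [[0.123, 0.992, -0.012], [0.992, -0.124, -0.022], [-0.023, -0.009, -1.0]]
ft_force: [0.2, 0.4, -0.3]
grip_width: 0.085
```

```bash
python3 - <<'E'
from h import *
p=camera_params("wrist"); im,d=get_image("wrist"); cv2.imwrite("pics/w4.png",im[:,:,::-1])
W=cloud("wrist",d,p); near=(d>0)&(np.hypot(W[...,0]-.542,W[...,1]-.25)<.1)
for lo,hi in((.061,.067),(.056,.067),(.03,.067)):
    m=near&(W[...,2]>lo)&(W[...,2]<hi); print(lo,m.sum(),np.median(W[m][:,2]),rect(W[m][:,:2]))
dark=(im.max(2)<60)&near&(W[...,2]<.012)&(W[...,2]>-.005); n,l,st,ce=cv2.connectedComponentsWithStats(dark.astype(np.uint8)); print(st[:,4])
k=(abs(W[...,2]-.003)<.004)&dark; r=rect(W[k][:,:2]); print("pad",k.sum(),np.median(W[k][:,2]),r)
delta([.5436+.01*.129,.259+.01*.992,.06],-7.4)
# carry-through: other candidates
v=(W[...,2]>.05)&(d>0)&(W[...,1]>.28); 
print("tall left zmax",W[v][:,2].max() if v.any() else 0)
E
```

```text
0.061 855 0.06266822835061743 ((542.8078002929688, 247.25335693359375), (66.39920043945312, 67.11721801757812), 82.86051940917969)
0.056 1083 0.06241416230585126 ((542.5054931640625, 244.8721466064453), (72.69103240966797, 67.16522216796875), 82.51322937011719)
0.03 2987 0.04513580610929372 ((541.6781616210938, 238.72653198242188), (94.95669555664062, 67.18274688720703), 82.4715576171875)
[235165     15      4      2      1      1      2      1      3      2
      1      1      1      1]
pad 35 0.002658028750902608 ((502.94793701171875, 288.2162780761719), (18.21354103088379, 6.291333198547363), 85.89106750488281)
t 13.02 pos [0.5286 0.1405 0.2487] z [-0.0119 -0.0228 -0.9997] yaz -7.19 F [-0.  -0.2  1.1] grip 0.0852 | cm [13.4   0.18 18.55] turn 0.21
tall left zmax 0.06423387836959943
```

Emit:
{"fn": "apply_moves", "kwargs": {"motion": [{"tx": 4, "ty": 0, "tz": 0, "turn": 0, "jaw": 1}, {"tx": 8, "ty": 0, "tz": -0.2, "turn": 0, "jaw": 1}, {"tx": 8, "ty": 0, "tz": -0.2, "turn": 0, "jaw": 1}, {"tx": 8, "ty": 0, "tz": -0.2, "turn": 0, "jaw": 1}]}}

```text
time_s: 13.35
position: [0.5383, 0.2204, 0.2475]
tool_rot: [[0.123, 0.992, -0.014], [0.992, -0.124, -0.023], [-0.025, -0.011, -1.0]]
ft_force: [-0.4, -0.7, -0.3]
grip_width: 0.0852
```

```bash
python3 - <<'E'
from h import *
p=camera_params("wrist"); im,d=get_image("wrist"); cv2.imwrite("pics/w5.png",im[:,:,::-1]); np.savez("pics/w5.npz",im=im,d=d,**p)
W=cloud("wrist",d,p); near=(d>0)&(np.hypot(W[...,0]-.542,W[...,1]-.25)<.1)
for lo,hi in((.061,.067),(.056,.067),(.03,.067)):
    m=near&(W[...,2]>lo)&(W[...,2]<hi); print(lo,m.sum(),np.median(W[m][:,2]),rect(W[m][:,:2]))
hsv=cv2.cvtColor(im,cv2.COLOR_RGB2HSV)
g=near&(W[...,2]<.009)&(W[...,2]>-.004)
sat=(hsv[...,1]<70)&(hsv[...,2]<90)&g
n,l,st,ce=cv2.connectedComponentsWithStats(sat.astype(np.uint8)); print(sorted(st[:,4])[-4:])
k=sat; k=cv2.morphologyEx(k.astype(np.uint8),cv2.MORPH_OPEN,np.ones((3,3)))>0; r=rect(W[k][:,:2]); print("pad",k.sum(),np.median(W[k][:,2]),r)
delta([.5436+.01*.129,.259+.01*.992,.06],-7.4)
E
```

```text
0.061 1227 0.06274015950121507 ((543.6641845703125, 254.53424072265625), (79.73753356933594, 67.08255004882812), 82.43960571289062)
0.056 1443 0.0625643566660251 ((543.2933959960938, 251.75096130371094), (85.36297607421875, 67.08330535888672), 82.43563842773438)
0.03 3153 0.051656253177718 ((542.106689453125, 242.8143310546875), (103.39314270019531, 67.08330535888672), 82.43563842773438)
[np.int32(3965), np.int32(231235)]
pad 3930 0.002805989287327176 ((543.906982421875, 259.62738037109375), (111.73323059082031, 100.027587890625), 82.47109985351562)
t 13.4 pos [0.5384 0.2193 0.2478] z [-0.0137 -0.0236 -0.9996] yaz -7.18 F [ 0.5 -0.3 -0.1] grip 0.0853 | cm [ 5.47  0.22 18.64] turn 0.22
```

```bash
python3 -c "
from h import *
delta([.5456,.2692,.10],-7.56);delta([.5456,.2692,.044],-7.56)"
```

```text
t 13.4 pos [0.5384 0.2193 0.2478] z [-0.0137 -0.0236 -0.9996] yaz -7.18 F [ 0.5 -0.3 -0.1] grip 0.0853 | cm [ 5.41  0.25 14.64] turn 0.38
t 13.4 pos [0.5384 0.2193 0.2478] z [-0.0137 -0.0236 -0.9996] yaz -7.18 F [ 0.5 -0.3 -0.1] grip 0.0853 | cm [ 5.55  0.31 20.24] turn 0.38
```

Emit:
{"fn": "apply_moves", "kwargs": {"motion": [{"tx": 2, "ty": 0.1, "tz": 3, "turn": 0.4, "jaw": 1}, {"tx": 4, "ty": 0.2, "tz": 6.5, "turn": 0.4, "jaw": 1}, {"tx": 5.4, "ty": 0.3, "tz": 10, "turn": 0.4, "jaw": 1}, {"tx": 5.4, "ty": 0.3, "tz": 12.5, "turn": 0.4, "jaw": 1}, {"tx": 5.4, "ty": 0.3, "tz": 12.5, "turn": 0.4, "jaw": 1}]}}

```text
time_s: 13.82
position: [0.5442, 0.2674, 0.1159]
tool_rot: [[0.133, 0.991, -0.024], [0.991, -0.133, -0.027], [-0.03, -0.02, -0.999]]
ft_force: [0.4, -0.6, -0.3]
grip_width: 0.0854
```

```bash
python3 -c "
from h import *
delta([.5456,.2692,.044],-7.56)"
```

```text
t 13.82 pos [0.5442 0.2674 0.1159] z [-0.024  -0.0267 -0.9994] yaz -7.67 F [ 0.4 -0.6 -0.3] grip 0.0854 | cm [0.41 0.26 7.18] turn -0.11
```

Emit:
{"fn": "apply_moves", "kwargs": {"motion": [{"tx": 0.2, "ty": 0.1, "tz": 3, "turn": -0.1, "jaw": 1}, {"tx": 0.4, "ty": 0.2, "tz": 6, "turn": -0.1, "jaw": 1}, {"tx": 0.4, "ty": 0.3, "tz": 7.2, "turn": -0.1, "jaw": 1}, {"tx": 0.4, "ty": 0.3, "tz": 7.2, "turn": -0.1, "jaw": 0.7}, {"tx": 0.4, "ty": 0.3, "tz": 7.2, "turn": -0.1, "jaw": 0.2}], "squeeze": 50}}

```text
time_s: 14.23
position: [0.5467, 0.2684, 0.0456]
tool_rot: [[0.132, 0.991, -0.023], [0.991, -0.133, -0.026], [-0.029, -0.019, -0.999]]
ft_force: [-0.4, 1.0, -0.3]
grip_width: 0.0663
```

Emit:
{"fn": "apply_moves", "kwargs": {"motion": [{"tx": 0, "ty": 0, "tz": 0, "turn": 0, "jaw": 0}, {"tx": 0, "ty": 0, "tz": 0, "turn": 0, "jaw": 0}, {"tx": 0, "ty": 0, "tz": 0, "turn": 0, "jaw": -0.2}]}}

```text
time_s: 14.48
position: [0.5474, 0.2683, 0.0471]
tool_rot: [[0.133, 0.991, -0.021], [0.991, -0.133, -0.026], [-0.028, -0.017, -0.999]]
ft_force: [-0.3, 0.4, -2.3]
grip_width: 0.0661
```

```bash
python3 - <<'E'
from h import *
delta([.5456,.2692,.044],-7.56)
from plan import *; from sim1 import ang
s=telemetry.observe(); q=s['q']; print(q.round(1))
# route to ratchet start: up then to heading 82.5 at high z
q=go(q,[.5456,.2692,.25]); print(q.round(0))
q=go(q,[.40,.45,.45],12)
q=go(q,[.11,.56,.50],12)
for k in range(75):
    q=push(q,1,1,verbose=k%10==0)
    if k%10==0: print(k,ang(q))
E
```

```text
t 14.48 pos [0.5474 0.2683 0.0471] z [-0.0206 -0.0258 -0.9995] yaz -7.65 F [-0.3  0.4 -2.3] grip 0.0661 | cm [ 0.07 -0.19  0.32] turn -0.09
[15.4 39.8 78.1 -1.2 63.6 23.6]
move cm [ -0.5  -0.5 -20.3] -> [0.5456 0.2692 0.25  ] [-0.021 -0.026 -0.999] [15.6 28.5 63.  -1.1 90.1 23.2]
[16. 28. 63. -1. 90. 23.]
move cm [ 15.4 -17.2 -20.2] -> [0.4  0.45 0.45] [-0.021 -0.026 -0.999] [ 37.3  26.8  34.1  -0.5 121.   44.7]
move cm [  6.9 -30.3  -4.7] -> [0.11 0.56 0.5 ] [-0.021 -0.026 -0.999] [ 66.8  24.2  30.1   0.6 127.4  74.8]
[ 3.3  0.2 -3.7] [0.116 0.588 0.53 ] [-0.021 -0.026 -0.999] [ 67.  31.  13.   1. 138.  76.]
0 (np.float64(1.891859052031502), np.float64(-128.4978768268088))
[ 3.9  0.2 -3.1] [0.122 0.615 0.558] [ 0.02   0.189 -0.982] [ 67.  29.  13.   4. 128.  77.]
10 (np.float64(10.981551439429184), np.float64(83.91988712883094))
[ 4.5  0.2 -2.3] [0.128 0.648 0.597] [ 0.065  0.421 -0.905] [ 66.  27.  13.   7. 116.  79.]
20 (np.float64(25.189620145784286), np.float64(81.25884337393234))
[ 4.9  0.2 -1.1] [0.133 0.686 0.644] [ 0.108  0.641 -0.76 ] [ 66.  26.  13.  10. 102.  79.]
30 (np.float64(40.56067824808215), np.float64(80.4810723146908))
[5.  0.2 0.2] [0.138 0.726 0.697] [ 0.143  0.821 -0.553] [66. 25. 13. 12. 86. 80.]
40 (np.float64(56.45697916897675), np.float64(80.12669312176023))
[4.7 0.2 1.6] [0.145 0.764 0.747] [ 0.166  0.937 -0.308] [67. 26. 13. 13. 70. 79.]
50 (np.float64(72.06895560807497), np.float64(79.9227651065293))
[4.1 0.2 2.9] [0.152 0.797 0.789] [ 0.177  0.982 -0.062] [67. 28. 13. 16. 54. 78.]
60 (np.float64(86.44546096095917), np.float64(79.76912750335269))
[3.2 0.2 3.8] [0.159 0.819 0.817] [0.178 0.972 0.151] [67. 30. 13. 19. 40. 75.]
70 (np.float64(98.67317681976802), np.float64(79.61141009171277))
```

Emit:
{"fn": "apply_moves", "kwargs": {"motion": [{"tx": 0, "ty": 0, "tz": -2.5, "turn": 0, "jaw": -0.2}, {"tx": -0.2, "ty": -0.1, "tz": -6, "turn": 0, "jaw": -0.2}, {"tx": -0.3, "ty": -0.2, "tz": -10, "turn": 0, "jaw": -0.2}, {"tx": -0.4, "ty": -0.3, "tz": -14, "turn": 0, "jaw": -0.2}, {"tx": -0.5, "ty": -0.5, "tz": -18, "turn": 0, "jaw": -0.2}]}}

```text
time_s: 14.9
position: [0.5451, 0.2685, 0.2299]
tool_rot: [[0.133, 0.991, -0.02], [0.991, -0.133, -0.026], [-0.028, -0.016, -0.999]]
ft_force: [0.7, 1.1, -2.4]
grip_width: 0.0664
```

```bash
python3 -c "
from h import *
delta([.42,.42,.42]);delta([.33,.5,.46]);delta([.11,.56,.46])"
```

```text
t 14.9 pos [0.5451 0.2685 0.2299] z [-0.0199 -0.0256 -0.9995] yaz -7.65 F [ 0.7  1.1 -2.4] grip 0.0664 | cm [ 12.82 -14.72 -19.13] turn None
t 14.9 pos [0.5451 0.2685 0.2299] z [-0.0199 -0.0256 -0.9995] yaz -7.65 F [ 0.7  1.1 -2.4] grip 0.0664 | cm [ 19.44 -24.77 -23.16] turn None
t 14.9 pos [0.5451 0.2685 0.2299] z [-0.0199 -0.0256 -0.9995] yaz -7.65 F [ 0.7  1.1 -2.4] grip 0.0664 | cm [ 22.46 -47.37 -22.87] turn None
```

Emit:
{"fn": "apply_moves", "kwargs": {"motion": [{"tx": 1.5, "ty": -3.1, "tz": -1.6, "turn": 0, "jaw": -0.2}, {"tx": 3, "ty": -6.2, "tz": -3.2, "turn": 0, "jaw": -0.2}, {"tx": 4.5, "ty": -9.4, "tz": -4.8, "turn": 0, "jaw": -0.2}, {"tx": 6, "ty": -12.6, "tz": -6.4, "turn": 0, "jaw": -0.2}, {"tx": 7.5, "ty": -15.8, "tz": -8, "turn": 0, "jaw": -0.2}]}}

```text
time_s: 15.32
position: [0.3982, 0.3663, 0.3118]
tool_rot: [[0.133, 0.991, -0.019], [0.991, -0.133, -0.025], [-0.028, -0.016, -0.999]]
ft_force: [-0.7, 0.7, -2.3]
grip_width: 0.0661
```

Emit:
{"fn": "apply_moves", "kwargs": {"motion": [{"tx": 1.5, "ty": -3.1, "tz": -1.6, "turn": 0, "jaw": -0.2}, {"tx": 3, "ty": -6.2, "tz": -3.2, "turn": 0, "jaw": -0.2}, {"tx": 4.5, "ty": -9.4, "tz": -4.8, "turn": 0, "jaw": -0.2}, {"tx": 6, "ty": -12.6, "tz": -6.4, "turn": 0, "jaw": -0.2}, {"tx": 7.5, "ty": -15.8, "tz": -8, "turn": 0, "jaw": -0.2}]}}

```text
time_s: 15.73
position: [0.2512, 0.464, 0.3938]
tool_rot: [[0.133, 0.991, -0.019], [0.991, -0.133, -0.024], [-0.027, -0.015, -1.0]]
ft_force: [1.5, 0.2, -2.2]
grip_width: 0.0662
```

Emit:
{"fn": "apply_moves", "kwargs": {"motion": [{"tx": 1.5, "ty": -3.1, "tz": -1.6, "turn": 0, "jaw": -0.2}, {"tx": 3, "ty": -6.2, "tz": -3.2, "turn": 0, "jaw": -0.2}, {"tx": 5, "ty": -9.4, "tz": -4.8, "turn": 0, "jaw": -0.2}, {"tx": 7, "ty": -12.6, "tz": -6, "turn": 0, "jaw": -0.2}, {"tx": 9, "ty": -14, "tz": -7, "turn": 0, "jaw": -0.2}]}}

```text
time_s: 16.15
position: [0.1217, 0.5738, 0.4662]
tool_rot: [[0.13, 0.991, -0.018], [0.991, -0.13, -0.021], [-0.023, -0.015, -1.0]]
ft_force: [0.4, -0.0, -2.1]
grip_width: 0.0662
```

```bash
python3 - <<'E'
from h import *
delta([.11,.56,.46])
from plan import *; from sim1 import ang
q=telemetry.observe()['q']; print(q.round(1),ang(q))
for k in range(12):
    q=push(q,1,1,verbose=k%3==0)
print(k,ang(q))
E
```

```text
t 16.15 pos [0.1217 0.5738 0.4662] z [-0.0179 -0.0213 -0.9996] yaz -7.47 F [ 0.4 -0.  -2.1] grip 0.0662 | cm [-1.51 -0.97  0.67] turn None
[ 66.3  24.9  34.6   0.5 122.   74. ] (np.float64(1.5920136200972932), np.float64(-130.0171147661637))
[ 3.5  0.2 -3.6] [0.128 0.603 0.495] [-0.018 -0.021 -1.   ] [ 67.  31.  20.   1. 131.  75.]
[ 3.6  0.2 -3.5] [0.13  0.62  0.512] [-0.006  0.035 -0.999] [ 67.  33.  13.   2. 133.  76.]
[ 3.8  0.3 -3.3] [0.133 0.629 0.52 ] [ 0.007  0.102 -0.995] [ 67.  32.  13.   2. 129.  76.]
[ 4.   0.3 -3. ] [0.136 0.639 0.529] [ 0.021  0.17  -0.985] [ 67.  32.  13.   3. 126.  76.]
11 (np.float64(12.63909645830666), np.float64(81.90556933880968))
```

Emit:
{"fn": "apply_moves", "kwargs": {"motion": [{"tx": 1.5, "ty": -3.5, "tz": -1.5, "turn": 0, "jaw": -0.2}, {"tx": 4, "ty": -5, "tz": -4, "turn": 0, "jaw": -0.2}, {"tx": 6, "ty": -5, "tz": -6, "turn": 0, "jaw": -0.2}]}}

```text
time_s: 16.4
position: [0.0756, 0.6221, 0.5075]
tool_rot: [[0.127, 0.992, -0.018], [0.992, -0.127, -0.014], [-0.016, -0.016, -1.0]]
ft_force: [-4.0, -36.0, 14.1]
grip_width: 0.0662
```

Emit:
{"fn": "apply_moves", "kwargs": {"motion": [{"tx": 3.6, "ty": 0, "tz": -3.4, "turn": 0, "jaw": -0.2}]}}

```text
time_s: 16.48
position: [0.0755, 0.6263, 0.5039]
tool_rot: [[0.125, 0.992, -0.02], [0.992, -0.125, -0.007], [-0.01, -0.019, -1.0]]
ft_force: [-0.3, 1.3, -3.9]
grip_width: 0.0662
```

Emit:
{"fn": "apply_moves", "kwargs": {"motion": [{"tx": 3.6, "ty": 0, "tz": -3.4, "turn": 0, "jaw": -0.2}]}}

```text
time_s: 16.57
position: [0.0762, 0.6298, 0.5064]
tool_rot: [[0.124, 0.992, -0.018], [0.992, -0.124, 0.014], [0.012, -0.019, -1.0]]
ft_force: [-0.5, -0.7, -1.8]
grip_width: 0.0664
```

Emit:
{"fn": "apply_moves", "kwargs": {"motion": [{"tx": 3.6, "ty": 0, "tz": -3.4, "turn": 0, "jaw": -0.2}]}}

```text
time_s: 16.65
position: [0.0773, 0.6326, 0.5091]
tool_rot: [[0.125, 0.992, -0.015], [0.992, -0.124, 0.036], [0.034, -0.019, -0.999]]
ft_force: [0.5, -0.4, -2.4]
grip_width: 0.0661
```

Emit:
{"fn": "apply_moves", "kwargs": {"motion": [{"tx": 3.7, "ty": 0, "tz": -3.3, "turn": 0, "jaw": -0.2}]}}

```text
time_s: 16.73
position: [0.0784, 0.6352, 0.5124]
tool_rot: [[0.125, 0.992, -0.011], [0.99, -0.124, 0.06], [0.058, -0.019, -0.998]]
ft_force: [-1.2, -0.0, -1.8]
grip_width: 0.0662
```

Emit:
{"fn": "apply_moves", "kwargs": {"motion": [{"tx": 3.8, "ty": 0, "tz": -3.2, "turn": 0, "jaw": -0.2}]}}

```text
time_s: 16.82
position: [0.0797, 0.6381, 0.5155]
tool_rot: [[0.126, 0.992, -0.008], [0.989, -0.125, 0.084], [0.082, -0.018, -0.996]]
ft_force: [0.3, 0.1, -2.5]
grip_width: 0.0665
```

Emit:
{"fn": "apply_moves", "kwargs": {"motion": [{"tx": 3.9, "ty": 0, "tz": -3.1, "turn": 0, "jaw": -0.2}]}}

```text
time_s: 16.9
position: [0.0809, 0.6414, 0.5185]
tool_rot: [[0.127, 0.992, -0.004], [0.986, -0.126, 0.108], [0.106, -0.018, -0.994]]
ft_force: [0.5, 0.5, -2.5]
grip_width: 0.0664
```

```bash
python3 - <<'E'
from h import *
delta([.11,.56,.46])
from plan import *; from sim1 import ang
q=telemetry.observe()['q']; print(q.round(1),ang(q))
for k in range(40):
    q=push(q,1,1,verbose=k%6==0)
    if k%6==0:print(k,ang(q))
E
```

```text
t 16.9 pos [0.0809 0.6414 0.5185] z [-0.004   0.1077 -0.9942] yaz -7.24 F [ 0.5  0.5 -2.5] grip 0.0664 | cm [-8.28  4.02  4.93] turn None
[ 71.5  32.5  12.7   2.8 129.   80.7] (np.float64(6.18926292467423), np.float64(92.11154642238105))
[ 3.9 -0.  -3.2] [0.082 0.644 0.522] [-0.001  0.131 -0.991] [ 71.  32.  13.   3. 128.  81.]
0 (np.float64(7.514187118307653), np.float64(90.54439215080471))
[ 4.2 -0.  -2.7] [0.086 0.664 0.542] [ 0.016  0.272 -0.962] [ 71.  31.  13.   5. 121.  81.]
6 (np.float64(15.834800162421347), np.float64(86.64282731134182))
[ 4.5 -0.  -2.1] [0.091 0.686 0.567] [ 0.034  0.416 -0.909] [ 71.  30.  13.   7. 113.  82.]
12 (np.float64(24.6672872281475), np.float64(85.30496194847666))
[ 4.8 -0.  -1.4] [0.095 0.71  0.594] [ 0.053  0.555 -0.83 ] [ 70.  29.  13.   8. 105.  82.]
18 (np.float64(33.885230198975506), np.float64(84.59565583011646))
[ 5.  -0.  -0.6] [0.1   0.736 0.623] [ 0.07   0.683 -0.727] [70. 29. 13. 10. 96. 82.]
24 (np.float64(43.35266314225372), np.float64(84.13608100511799))
[ 5.  -0.   0.2] [0.104 0.761 0.653] [ 0.086  0.793 -0.603] [70. 28. 13. 11. 87. 82.]
30 (np.float64(52.90995793911207), np.float64(83.80074870275648))
[ 4.9 -0.   1. ] [0.109 0.786 0.683] [ 0.1    0.88  -0.464] [70. 29. 13. 12. 77. 82.]
36 (np.float64(62.37580364876782), np.float64(83.53587769376021))
```

```bash
cat > scan.py <<'E'
from plan import *
def Rth(th,ps,flip):
    a,b=np.radians(th),np.radians(ps); h=np.array([np.cos(b),np.sin(b),0]); up=np.array([0,0,1.])
    z=np.sin(a)*h-np.cos(a)*up; x=np.cos(a)*h+np.sin(a)*up
    if flip: x=-x
    return np.stack([x,np.cross(z,x),z],1)
def ik(P,R,q0s=([-30,30,90,20,80,0],[-50,45,90,60,100,100],[-50,45,90,60,100,-100],[-30,30,100,150,60,0],[0,30,100,-60,60,0])):
    best=None
    for q0 in q0s:
        s=least_squares(lambda x:np.r_[tool(x)[0]-P,.3*Ro.from_matrix(R.T@tool(x)[1]).as_rotvec()],q0,x_scale=10,max_nfev=60)
        if best is None or s.cost<best.cost: best=s
        if best.cost<1e-10: break
    q=best.x; q=(q+180)%360-180
    if q[4]<0: q[4]=-q[4]; q[3]+=180; q[5]+=180
    q[3]=(q[3]-90+180)%360-180+90; q[5]=(q[5]+180)%360-180
    return q,best.cost
if __name__=="__main__":
    import sys
    G=np.array([.48,-.185,.16])
    for th in(52,):
        for ps in range(-180,180,15):
            q,c=ik(G,Rth(th,ps,0)); q2,c2=ik(G,Rth(th+2,ps,0),(q,))
            if c>1e-8: print(ps,"fail",c); continue
            d=((q2-q+180)%360-180)/2
            print(ps,q.round(0),"dq/dth",d.round(2),"flip q6",((q[5]+360)%360-180).round(0))
E
python3 scan.py
```

```text
-180 [ -25.   45.   62.  -23.  120. -118.] dq/dth [ 0.09  0.43 -0.33 -0.45  0.83 -0.15] flip q6 62.0
-165 [ -22.   43.   66.  -31.  113. -128.] dq/dth [ 0.13  0.41 -0.28 -0.55  0.74 -0.09] flip q6 52.0
-150 [ -18.   41.   71.  -38.  105. -136.] dq/dth [ 0.17  0.39 -0.21 -0.61  0.65  0.05] flip q6 44.0
-135 [ -16.   38.   77.  -44.   95. -142.] dq/dth [ 0.21  0.37 -0.12 -0.67  0.57  0.23] flip q6 38.0
-120 [ -14.   35.   84.  -50.   84. -147.] dq/dth [ 0.25  0.35 -0.03 -0.76  0.5   0.47] flip q6 33.0
-105 [ -13.   32.   92.  -56.   71. -151.] dq/dth [ 0.28  0.34  0.07 -0.91  0.46  0.78] flip q6 29.0
-90 [ -14.   28.  100.  -64.   58. -154.] dq/dth [ 0.3   0.33  0.18 -1.2   0.45  1.2 ] flip q6 26.0
-75 [ -16.   24.  107.  -75.   44. -156.] dq/dth [ 0.3   0.32  0.31 -1.73  0.51  1.84] flip q6 24.0
-60 [ -21.   21.  114.  269.   30. -153.] dq/dth [ 0.25  0.33  0.43 -2.78  0.72  2.93] flip q6 27.0
-45 [ -28.   19.  120.  236.   16. -135.] dq/dth [ 0.13  0.33  0.55 -4.12  1.37  4.21] flip q6 45.0
-30 [-37.  17. 123. 155.  13. -70.] dq/dth [-0.06  0.34  0.62  2.43  1.86 -2.48] flip q6 110.0
[... 530 characters left out ...]
9  0.62  0.53 -0.5 ] flip q6 138.0
75 [-52.  34.  86.  39.  96. -46.] dq/dth [-0.21  0.35 -0.01  0.55  0.58 -0.28] flip q6 134.0
90 [-49.  38.  79.  32. 105. -52.] dq/dth [-0.16  0.37 -0.11  0.49  0.65 -0.1 ] flip q6 128.0
105 [-45.  41.  72.  25. 113. -60.] dq/dth [-0.11  0.39 -0.19  0.42  0.74  0.03] flip q6 120.0
120 [-41.  43.  67.  17. 120. -70.] dq/dth [-0.07  0.41 -0.27  0.32  0.82  0.09] flip q6 110.0
135 [-37.  45.  63.   7. 124. -81.] dq/dth [-0.03  0.42 -0.32  0.15  0.89  0.06] flip q6 99.0
150 [-33.  46.  61.  -3. 126. -94.] dq/dth [ 0.01  0.43 -0.36 -0.07  0.92 -0.03] flip q6 86.0
165 [ -29.   46.   60.  -13.  124. -106.] dq/dth [ 0.05  0.43 -0.36 -0.29  0.9  -0.12] flip q6 74.0
```

Emit:
{"fn": "apply_moves", "kwargs": {"motion": [{"tx": -1, "ty": 0, "tz": 1, "turn": -6, "jaw": -0.2}, {"tx": -1, "ty": 0, "tz": 1, "turn": -13, "jaw": -0.2}, {"tx": -1, "ty": 0, "tz": 1, "turn": -20, "jaw": -0.2}, {"tx": -1, "ty": 0, "tz": 1, "turn": -27, "jaw": -0.2}, {"tx": -1, "ty": 0, "tz": 1, "turn": -34, "jaw": -0.2}]}}

```text
time_s: 17.32
position: [0.0799, 0.6324, 0.5088]
tool_rot: [[-0.454, 0.891, -0.003], [0.885, 0.452, 0.111], [0.1, 0.048, -0.994]]
ft_force: [0.0, -0.6, -2.5]
grip_width: 0.0663
```

Emit:
{"fn": "apply_moves", "kwargs": {"motion": [{"tx": 0, "ty": 0, "tz": 0, "turn": -7, "jaw": -0.2}, {"tx": 0, "ty": 0, "tz": 0, "turn": -14, "jaw": -0.2}, {"tx": 0, "ty": 0, "tz": 0, "turn": -21, "jaw": -0.2}, {"tx": 0, "ty": 0, "tz": 0, "turn": -28, "jaw": -0.2}, {"tx": 0, "ty": 0, "tz": 0, "turn": -35, "jaw": -0.2}]}}

```text
time_s: 17.73
position: [0.0803, 0.6322, 0.5099]
tool_rot: [[-0.886, 0.465, -0.002], [0.461, 0.88, 0.114], [0.055, 0.1, -0.993]]
ft_force: [-0.6, 0.6, -2.6]
grip_width: 0.0663
```

Emit:
{"fn": "apply_moves", "kwargs": {"motion": [{"tx": 0, "ty": 0, "tz": 0, "turn": -7, "jaw": -0.2}, {"tx": 0, "ty": 0, "tz": 0, "turn": -14, "jaw": -0.2}, {"tx": 0, "ty": 0, "tz": 0, "turn": -21, "jaw": -0.2}, {"tx": 0, "ty": 0, "tz": 0, "turn": -22, "jaw": -0.2}]}}

```text
time_s: 18.07
position: [0.0806, 0.632, 0.511]
tool_rot: [[-0.995, 0.095, -0.001], [0.094, 0.989, 0.117], [0.012, 0.117, -0.993]]
ft_force: [0.4, -1.0, -1.8]
grip_width: 0.0663
```

```bash
cat > pred.py <<'E'
from h import *
from plan import *; from sim1 import ang
import sys
n=int(sys.argv[1]); sg=int(sys.argv[2])
s=telemetry.observe(); q=s['q']; print(round(s['time_s'],2),q.round(1),s['position'].round(3),s['tool_rot'].round(3).tolist(),"ang",np.round(ang(q),1),"grip",s['grip_width'])
for k in range(n):
    q=push(q,1,sg,verbose=k%5==0)
    if k%5==0:print(k,np.round(ang(q),1))
E
python3 pred.py 36 1
```

```text
18.07 [ 71.2  29.6  19.3   2.7 124.7 -11.7] [0.081 0.632 0.511] [[-0.995, 0.095, -0.001], [0.094, 0.989, 0.117], [0.012, 0.117, -0.993]] ang [ 6.7 90.5] grip 0.06629043419542005
[-0.1  3.9 -3.1] [0.082 0.644 0.523] [ 0.001  0.133 -0.991] [ 71.  32.  13.   3. 128. -11.]
0 [ 7.6 89.7]
[-0.1  4.2 -2.7] [0.085 0.661 0.539] [ 0.015  0.25  -0.968] [ 71.  31.  13.   5. 122. -10.]
5 [14.5 86.6]
[-0.1  4.4 -2.3] [0.087 0.679 0.559] [ 0.03   0.37  -0.928] [ 71.  30.  13.   6. 116. -10.]
10 [21.8 85.4]
[-0.1  4.7 -1.8] [0.089 0.697 0.581] [ 0.045  0.488 -0.872] [ 71.  29.  13.   7. 109. -10.]
15 [29.4 84.8]
[-0.1  4.9 -1.2] [0.091 0.718 0.605] [ 0.059  0.601 -0.797] [ 71.  29.  13.   8. 102.  -9.]
20 [37.2 84.4]
[-0.1  5.  -0.5] [0.094 0.74  0.629] [ 0.073  0.704 -0.706] [71. 28. 13. 10. 95. -9.]
25 [45.1 84.1]
[-0.1  5.   0.2] [0.096 0.762 0.655] [ 0.085  0.795 -0.601] [71. 28. 13. 11. 87. -9.]
30 [53.  83.9]
[-0.1  4.9  0.9] [0.099 0.783 0.68 ] [ 0.095  0.869 -0.486] [71. 29. 13. 12. 79. -9.]
35 [60.9 83.8]
```

Emit:
{"fn": "apply_moves", "kwargs": {"motion": [{"tx": 0, "ty": 1.9, "tz": -1.6, "turn": 0, "jaw": -0.2}, {"tx": 0, "ty": 3, "tz": -2.5, "turn": 0, "jaw": -0.2}]}}

```text
time_s: 18.23
position: [0.0818, 0.643, 0.5208]
tool_rot: [[-0.995, 0.099, -0.002], [0.098, 0.987, 0.124], [0.014, 0.123, -0.992]]
ft_force: [-0.0, 0.9, -3.2]
grip_width: 0.0665
```

Emit:
{"fn": "apply_moves", "kwargs": {"motion": [{"tx": 0, "ty": 3.9, "tz": -3.1, "turn": 0, "jaw": -0.2}]}}

```text
time_s: 18.32
position: [0.0818, 0.6463, 0.5238]
tool_rot: [[-0.995, 0.101, 0.001], [0.1, 0.984, 0.146], [0.014, 0.145, -0.989]]
ft_force: [-0.6, 0.8, -1.9]
grip_width: 0.0664
```

Emit:
{"fn": "apply_moves", "kwargs": {"motion": [{"tx": 0, "ty": 4, "tz": -3, "turn": 0, "jaw": -0.2}]}}

```text
time_s: 18.4
position: [0.0819, 0.6497, 0.5272]
tool_rot: [[-0.995, 0.103, 0.005], [0.103, 0.98, 0.17], [0.013, 0.169, -0.985]]
ft_force: [-0.0, -0.0, -2.5]
grip_width: 0.0664
```

Emit:
{"fn": "apply_moves", "kwargs": {"motion": [{"tx": 0, "ty": 4, "tz": -2.9, "turn": 0, "jaw": -0.2}]}}

```text
time_s: 18.48
position: [0.0819, 0.6529, 0.531]
tool_rot: [[-0.994, 0.104, 0.008], [0.104, 0.975, 0.194], [0.012, 0.194, -0.981]]
ft_force: [0.2, -0.7, -2.0]
grip_width: 0.0661
```

Emit:
{"fn": "apply_moves", "kwargs": {"motion": [{"tx": 0, "ty": 4.1, "tz": -2.8, "turn": 0, "jaw": -0.2}]}}

```text
time_s: 18.57
position: [0.0819, 0.6562, 0.5347]
tool_rot: [[-0.994, 0.105, 0.012], [0.105, 0.97, 0.219], [0.012, 0.219, -0.976]]
ft_force: [-0.2, -0.9, -2.2]
grip_width: 0.0663
```

Emit:
{"fn": "apply_moves", "kwargs": {"motion": [{"tx": 0, "ty": 4.2, "tz": -2.7, "turn": 0, "jaw": -0.2}]}}

```text
time_s: 18.65
position: [0.0819, 0.6598, 0.5383]
tool_rot: [[-0.994, 0.105, 0.015], [0.106, 0.964, 0.243], [0.011, 0.243, -0.97]]
ft_force: [0.6, -0.5, -2.5]
grip_width: 0.0663
```

Emit:
{"fn": "apply_moves", "kwargs": {"motion": [{"tx": 0, "ty": 4.2, "tz": -2.6, "turn": 0, "jaw": -0.2}]}}

```text
time_s: 18.73
position: [0.0819, 0.6634, 0.5417]
tool_rot: [[-0.994, 0.105, 0.018], [0.106, 0.958, 0.266], [0.011, 0.267, -0.964]]
ft_force: [-0.4, 0.8, -2.5]
grip_width: 0.0664
```

Emit:
{"fn": "apply_moves", "kwargs": {"motion": [{"tx": 0, "ty": 4.3, "tz": -2.5, "turn": 0, "jaw": -0.2}]}}

```text
time_s: 18.82
position: [0.082, 0.6672, 0.545]
tool_rot: [[-0.994, 0.105, 0.021], [0.106, 0.951, 0.29], [0.01, 0.29, -0.957]]
ft_force: [0.5, 0.3, -2.3]
grip_width: 0.0661
```

Emit:
{"fn": "apply_moves", "kwargs": {"motion": [{"tx": 0, "ty": 4.3, "tz": -2.5, "turn": 0, "jaw": -0.2}]}}

```text
time_s: 18.9
position: [0.0821, 0.6707, 0.5485]
tool_rot: [[-0.994, 0.104, 0.024], [0.106, 0.944, 0.312], [0.01, 0.313, -0.95]]
ft_force: [0.6, 0.8, -2.6]
grip_width: 0.0658
```

Emit:
{"fn": "apply_moves", "kwargs": {"motion": [{"tx": 0, "ty": 4.4, "tz": -2.4, "turn": 0, "jaw": -0.2}]}}

```text
time_s: 18.98
position: [0.0823, 0.6743, 0.5522]
tool_rot: [[-0.994, 0.104, 0.026], [0.106, 0.936, 0.335], [0.01, 0.336, -0.942]]
ft_force: [0.8, -0.0, -2.6]
grip_width: 0.066
```

Emit:
{"fn": "apply_moves", "kwargs": {"motion": [{"tx": 0, "ty": 4.4, "tz": -2.3, "turn": 0, "jaw": -0.2}]}}

```text
time_s: 19.07
position: [0.0824, 0.6779, 0.5558]
tool_rot: [[-0.994, 0.103, 0.029], [0.106, 0.928, 0.357], [0.01, 0.358, -0.934]]
ft_force: [0.4, -0.6, -1.6]
grip_width: 0.0662
```

Emit:
{"fn": "apply_moves", "kwargs": {"motion": [{"tx": 0, "ty": 4.5, "tz": -2.2, "turn": 0, "jaw": -0.2}]}}

```text
time_s: 19.15
position: [0.0826, 0.6818, 0.5595]
tool_rot: [[-0.994, 0.102, 0.032], [0.107, 0.919, 0.379], [0.01, 0.381, -0.925]]
ft_force: [0.3, 0.4, -3.0]
grip_width: 0.0661
```

Emit:
{"fn": "apply_moves", "kwargs": {"motion": [{"tx": 0, "ty": 4.6, "tz": -2.1, "turn": 0, "jaw": -0.2}]}}

```text
time_s: 19.23
position: [0.0829, 0.6858, 0.563]
tool_rot: [[-0.994, 0.101, 0.034], [0.107, 0.91, 0.402], [0.01, 0.403, -0.915]]
ft_force: [0.2, 0.5, -2.2]
grip_width: 0.0664
```

Emit:
{"fn": "apply_moves", "kwargs": {"motion": [{"tx": 0, "ty": 4.6, "tz": -2, "turn": 0, "jaw": -0.2}]}}

```text
time_s: 19.32
position: [0.0831, 0.6898, 0.5666]
tool_rot: [[-0.994, 0.101, 0.037], [0.107, 0.899, 0.424], [0.01, 0.425, -0.905]]
ft_force: [0.2, -0.1, -2.7]
grip_width: 0.066
```

Emit:
{"fn": "apply_moves", "kwargs": {"motion": [{"tx": 0, "ty": 4.7, "tz": -1.9, "turn": 0, "jaw": -0.2}]}}

```text
time_s: 19.4
position: [0.0834, 0.6939, 0.5703]
tool_rot: [[-0.994, 0.1, 0.039], [0.107, 0.889, 0.446], [0.009, 0.447, -0.894]]
ft_force: [0.1, 0.1, -2.1]
grip_width: 0.066
```

Emit:
{"fn": "apply_moves", "kwargs": {"motion": [{"tx": 0, "ty": 4.7, "tz": -1.8, "turn": 0, "jaw": -0.2}]}}

```text
time_s: 19.48
position: [0.0837, 0.698, 0.5741]
tool_rot: [[-0.994, 0.099, 0.042], [0.107, 0.877, 0.468], [0.009, 0.469, -0.883]]
ft_force: [0.3, -0.2, -2.4]
grip_width: 0.0661
```

Emit:
{"fn": "apply_moves", "kwargs": {"motion": [{"tx": 0, "ty": 4.7, "tz": -1.7, "turn": 0, "jaw": -0.2}]}}

```text
time_s: 19.57
position: [0.084, 0.702, 0.5781]
tool_rot: [[-0.994, 0.098, 0.044], [0.107, 0.866, 0.489], [0.009, 0.491, -0.871]]
ft_force: [-0.0, 0.1, -2.8]
grip_width: 0.0661
```

```bash
cat > sim2.py <<'E'
from h import *
from plan import *; from sim1 import ang
q=telemetry.observe()['q']; print("now",q.round(1),np.round(ang(q),1),tool(q)[0].round(3))
k=0
while ang(q)[0]<84 and k<60: q=push(q,1,1,verbose=False);k+=1
print(k,q.round(0),np.round(ang(q),1),tool(q)[0].round(3))
# transit
for w in([.2,.62,.5],[.33,.45,.35],[.48,.2,.3],[.48,-.05,.25],[.48,-.19,.2]): q=go(q,w,14)
P,R,W=tool(q); qq=q
for i in range(13):
    qq=step(qq,[0,0,0],turn=7,T0=None)
print("after turn +91",qq.round(0),tool(qq)[1].round(2).tolist(),tool(qq)[0].round(3))
E
python3 sim2.py
```

```text
now [ 71.3  29.5  12.7   6.9 108.8  -8.4] [29.4 84.8] [0.084 0.702 0.578]
36 [ 72.  32.  13.  15.  52. -10.] [84.4 83.8] [0.098 0.846 0.743]
move cm [-12.8 -26.1 -18.9] -> [0.2  0.62 0.5 ] [ 0.107  0.989 -0.097] [ 49.2   7.   89.1  89.1  34.4 -92.3]
move cm [-14.9 -16.3 -14. ] -> [0.33 0.45 0.35] [ 0.107  0.989 -0.097] [  16.4   12.6  111.2   98.2   68.2 -123.8]
move cm [-17.7  -7.1 -22.6] -> [0.48 0.2  0.3 ] [ 0.107  0.989 -0.097] [ -19.7   24.7  102.7   77.3   97.2 -128.4]
move cm [ -2.8  -7.4 -24.3] -> [ 0.48 -0.05  0.25] [ 0.107  0.989 -0.097] [ -45.    35.2   92.4   59.5  115.8 -136.2]
move cm [ -1.6  -6.3 -13.4] -> [ 0.48 -0.19  0.2 ] [ 0.107  0.989 -0.097] [ -54.2   45.4   79.2   53.2  123.6 -138.1]
after turn +91 [-54.  45.  79.  53. 124. -47.] [[0.04, 0.99, 0.11], [0.09, -0.11, 0.99], [0.99, -0.03, -0.1]] [ 0.48 -0.19  0.2 ]
```

Emit:
{"fn": "apply_moves", "kwargs": {"motion": [{"tx": 0, "ty": 4.8, "tz": -1.6, "turn": 0, "jaw": -0.2}]}}

```text
time_s: 19.65
position: [0.0842, 0.7061, 0.5822]
tool_rot: [[-0.994, 0.097, 0.047], [0.107, 0.853, 0.511], [0.009, 0.513, -0.858]]
ft_force: [0.8, 0.0, -3.1]
grip_width: 0.0662
```

Emit:
{"fn": "apply_moves", "kwargs": {"motion": [{"tx": 0, "ty": 4.8, "tz": -1.5, "turn": 0, "jaw": -0.2}]}}

```text
time_s: 19.73
position: [0.0846, 0.71, 0.5864]
tool_rot: [[-0.994, 0.095, 0.049], [0.107, 0.84, 0.532], [0.009, 0.534, -0.845]]
ft_force: [-0.2, 0.3, -2.6]
grip_width: 0.0664
```

Emit:
{"fn": "apply_moves", "kwargs": {"motion": [{"tx": 0, "ty": 4.8, "tz": -1.4, "turn": 0, "jaw": -0.2}]}}

```text
time_s: 19.82
position: [0.0849, 0.7139, 0.5908]
tool_rot: [[-0.994, 0.094, 0.052], [0.107, 0.826, 0.553], [0.009, 0.556, -0.831]]
ft_force: [-0.9, 0.4, -2.6]
grip_width: 0.0661
```

Emit:
{"fn": "apply_moves", "kwargs": {"motion": [{"tx": 0, "ty": 4.8, "tz": -1.2, "turn": 0, "jaw": -0.2}]}}

```text
time_s: 19.9
position: [0.0852, 0.7182, 0.5951]
tool_rot: [[-0.994, 0.093, 0.055], [0.107, 0.812, 0.574], [0.009, 0.577, -0.817]]
ft_force: [1.1, 0.3, -1.7]
grip_width: 0.0665
```

Emit:
{"fn": "apply_moves", "kwargs": {"motion": [{"tx": 0, "ty": 4.9, "tz": -1.1, "turn": 0, "jaw": -0.2}]}}

```text
time_s: 19.98
position: [0.0856, 0.7225, 0.5993]
tool_rot: [[-0.994, 0.091, 0.057], [0.107, 0.797, 0.595], [0.009, 0.598, -0.802]]
ft_force: [0.3, 0.2, -2.0]
grip_width: 0.0661
```

Emit:
{"fn": "apply_moves", "kwargs": {"motion": [{"tx": 0, "ty": 4.9, "tz": -1, "turn": 0, "jaw": -0.2}]}}

```text
time_s: 20.07
position: [0.0859, 0.7268, 0.6036]
tool_rot: [[-0.994, 0.09, 0.059], [0.107, 0.781, 0.615], [0.009, 0.618, -0.786]]
ft_force: [-0.8, -0.6, -3.2]
grip_width: 0.066
```

Emit:
{"fn": "apply_moves", "kwargs": {"motion": [{"tx": 0, "ty": 4.9, "tz": -0.8, "turn": 0, "jaw": -0.2}]}}

```text
time_s: 20.15
position: [0.0863, 0.7314, 0.6077]
tool_rot: [[-0.994, 0.088, 0.062], [0.108, 0.765, 0.635], [0.009, 0.638, -0.77]]
ft_force: [-0.4, -0.1, -2.6]
grip_width: 0.0662
```

Emit:
{"fn": "apply_moves", "kwargs": {"motion": [{"tx": 0, "ty": 5, "tz": -0.7, "turn": 0, "jaw": -0.2}]}}

```text
time_s: 20.23
position: [0.0867, 0.7361, 0.6117]
tool_rot: [[-0.994, 0.087, 0.064], [0.108, 0.748, 0.655], [0.009, 0.658, -0.753]]
ft_force: [-0.2, -0.2, -2.6]
grip_width: 0.0663
```

Emit:
{"fn": "apply_moves", "kwargs": {"motion": [{"tx": 0, "ty": 5, "tz": -0.6, "turn": 0, "jaw": -0.2}]}}

```text
time_s: 20.32
position: [0.0872, 0.7405, 0.6159]
tool_rot: [[-0.994, 0.085, 0.066], [0.108, 0.731, 0.674], [0.009, 0.677, -0.736]]
ft_force: [-0.5, 0.1, -1.6]
grip_width: 0.0663
```

Emit:
{"fn": "apply_moves", "kwargs": {"motion": [{"tx": 0, "ty": 5, "tz": -0.4, "turn": 0, "jaw": -0.2}]}}

```text
time_s: 20.4
position: [0.0876, 0.7454, 0.62]
tool_rot: [[-0.994, 0.083, 0.069], [0.108, 0.713, 0.693], [0.009, 0.696, -0.718]]
ft_force: [-0.4, -0.7, -2.3]
grip_width: 0.0663
```

Emit:
{"fn": "apply_moves", "kwargs": {"motion": [{"tx": 0, "ty": 5, "tz": -0.3, "turn": 0, "jaw": -0.2}]}}

```text
time_s: 20.48
position: [0.088, 0.7501, 0.624]
tool_rot: [[-0.994, 0.082, 0.071], [0.108, 0.695, 0.711], [0.009, 0.714, -0.7]]
ft_force: [-1.1, 0.4, -2.6]
grip_width: 0.066
```

Emit:
{"fn": "apply_moves", "kwargs": {"motion": [{"tx": 0, "ty": 5, "tz": -0.1, "turn": 0, "jaw": -0.2}]}}

```text
time_s: 20.57
position: [0.0885, 0.7551, 0.6279]
tool_rot: [[-0.994, 0.08, 0.073], [0.108, 0.677, 0.728], [0.009, 0.732, -0.681]]
ft_force: [1.1, 0.9, -1.6]
grip_width: 0.0662
```

Emit:
{"fn": "apply_moves", "kwargs": {"motion": [{"tx": 0, "ty": 5, "tz": 0, "turn": 0, "jaw": -0.2}]}}

```text
time_s: 20.65
position: [0.089, 0.7601, 0.6317]
tool_rot: [[-0.994, 0.078, 0.075], [0.108, 0.658, 0.746], [0.009, 0.749, -0.662]]
ft_force: [-0.4, -0.2, -2.5]
grip_width: 0.066
```

Emit:
{"fn": "apply_moves", "kwargs": {"motion": [{"tx": 0, "ty": 5, "tz": 0.1, "turn": 0, "jaw": -0.2}]}}

```text
time_s: 20.73
position: [0.0894, 0.7648, 0.6358]
tool_rot: [[-0.994, 0.076, 0.077], [0.108, 0.638, 0.762], [0.009, 0.766, -0.643]]
ft_force: [0.1, 0.5, -1.9]
grip_width: 0.0662
```

Emit:
{"fn": "apply_moves", "kwargs": {"motion": [{"tx": 0, "ty": 5, "tz": 0.2, "turn": 0, "jaw": -0.2}]}}

```text
time_s: 20.82
position: [0.0899, 0.7693, 0.6399]
tool_rot: [[-0.994, 0.074, 0.079], [0.108, 0.619, 0.778], [0.009, 0.782, -0.623]]
ft_force: [-0.4, 0.2, -2.5]
grip_width: 0.0662
```

Emit:
{"fn": "apply_moves", "kwargs": {"motion": [{"tx": 0, "ty": 5, "tz": 0.3, "turn": 0, "jaw": -0.2}]}}

```text
time_s: 20.9
position: [0.0904, 0.7736, 0.6442]
tool_rot: [[-0.994, 0.072, 0.081], [0.108, 0.599, 0.794], [0.009, 0.798, -0.603]]
ft_force: [-0.1, 0.8, -1.8]
grip_width: 0.066
```

Emit:
{"fn": "apply_moves", "kwargs": {"motion": [{"tx": 0, "ty": 5, "tz": 0.5, "turn": 0, "jaw": -0.2}]}}

```text
time_s: 20.98
position: [0.0909, 0.7782, 0.6484]
tool_rot: [[-0.994, 0.07, 0.083], [0.108, 0.578, 0.809], [0.009, 0.813, -0.582]]
ft_force: [-0.2, -0.1, -2.5]
grip_width: 0.066
```

Emit:
{"fn": "apply_moves", "kwargs": {"motion": [{"tx": 0, "ty": 4.9, "tz": 0.6, "turn": 0, "jaw": -0.2}]}}

```text
time_s: 21.07
position: [0.0913, 0.7827, 0.6524]
tool_rot: [[-0.994, 0.068, 0.084], [0.108, 0.557, 0.823], [0.009, 0.827, -0.561]]
ft_force: [-0.1, 0.3, -2.5]
grip_width: 0.0666
```

```bash
python3 pred.py 18 1
```

```text
21.07 [71.6 29.6 12.7 10.5 82.6 -7.9] [0.091 0.783 0.652] [[-0.994, 0.068, 0.084], [0.108, 0.557, 0.823], [0.009, 0.827, -0.561]] ang [55.8 84.1] grip 0.06655329623425565
[-0.   5.   0.7] [0.092 0.787 0.657] [ 0.086  0.838 -0.538] [72. 30. 13. 11. 81. -8.]
0 [57.4 84.1]
[-0.   4.8  1.4] [0.094 0.808 0.681] [ 0.095  0.903 -0.419] [72. 30. 13. 12. 73. -8.]
5 [65.2 84. ]
[-0.   4.6  2.1] [0.096 0.828 0.703] [ 0.101  0.95  -0.297] [72. 31. 13. 13. 65. -9.]
10 [72.7 83.9]
[-0.   4.2  2.7] [0.098 0.846 0.722] [ 0.105  0.979 -0.176] [72. 32. 13. 14. 57. -9.]
15 [79.9 83.9]
```

Emit:
{"fn": "apply_moves", "kwargs": {"motion": [{"tx": 0, "ty": 5, "tz": 0.7, "turn": 0, "jaw": -0.2}]}}

```text
time_s: 21.15
position: [0.0918, 0.7869, 0.6567]
tool_rot: [[-0.994, 0.066, 0.086], [0.108, 0.536, 0.837], [0.009, 0.841, -0.54]]
ft_force: [0.2, -0.8, -2.6]
grip_width: 0.0663
```

Emit:
{"fn": "apply_moves", "kwargs": {"motion": [{"tx": 0, "ty": 5, "tz": 0.8, "turn": 0, "jaw": -0.2}]}}

```text
time_s: 21.23
position: [0.0922, 0.7909, 0.6611]
tool_rot: [[-0.994, 0.064, 0.088], [0.108, 0.515, 0.85], [0.01, 0.855, -0.519]]
ft_force: [-0.5, 0.7, -2.0]
grip_width: 0.066
```

Emit:
{"fn": "apply_moves", "kwargs": {"motion": [{"tx": 0, "ty": 4.9, "tz": 1, "turn": 0, "jaw": -0.2}]}}

```text
time_s: 21.32
position: [0.0927, 0.7951, 0.6653]
tool_rot: [[-0.994, 0.062, 0.089], [0.108, 0.494, 0.863], [0.01, 0.868, -0.497]]
ft_force: [0.1, 0.6, -2.4]
grip_width: 0.0662
```

Emit:
{"fn": "apply_moves", "kwargs": {"motion": [{"tx": 0, "ty": 4.9, "tz": 1.1, "turn": 0, "jaw": -0.2}]}}

```text
time_s: 21.4
position: [0.0932, 0.7993, 0.6693]
tool_rot: [[-0.994, 0.06, 0.091], [0.109, 0.472, 0.875], [0.01, 0.88, -0.476]]
ft_force: [-0.3, 0.1, -2.7]
grip_width: 0.0658
```

Emit:
{"fn": "apply_moves", "kwargs": {"motion": [{"tx": 0, "ty": 4.8, "tz": 1.3, "turn": 0, "jaw": -0.2}]}}

```text
time_s: 21.48
position: [0.0937, 0.8037, 0.6732]
tool_rot: [[-0.994, 0.058, 0.092], [0.109, 0.45, 0.887], [0.01, 0.891, -0.453]]
ft_force: [1.5, 0.2, -1.4]
grip_width: 0.0662
```

Emit:
{"fn": "apply_moves", "kwargs": {"motion": [{"tx": 0, "ty": 4.8, "tz": 1.4, "turn": 0, "jaw": -0.2}]}}

```text
time_s: 21.57
position: [0.0942, 0.808, 0.6769]
tool_rot: [[-0.994, 0.056, 0.094], [0.109, 0.428, 0.897], [0.01, 0.902, -0.431]]
ft_force: [0.5, 0.5, -2.8]
grip_width: 0.0664
```

Emit:
{"fn": "apply_moves", "kwargs": {"motion": [{"tx": 0, "ty": 4.8, "tz": 1.6, "turn": 0, "jaw": -0.2}]}}

```text
time_s: 21.65
position: [0.0947, 0.8125, 0.6804]
tool_rot: [[-0.994, 0.054, 0.095], [0.109, 0.406, 0.908], [0.01, 0.912, -0.409]]
ft_force: [-0.6, 0.9, -2.5]
grip_width: 0.0661
```

Emit:
{"fn": "apply_moves", "kwargs": {"motion": [{"tx": 0, "ty": 4.7, "tz": 1.7, "turn": 0, "jaw": -0.2}]}}

```text
time_s: 21.73
position: [0.0952, 0.8169, 0.6838]
tool_rot: [[-0.994, 0.052, 0.096], [0.109, 0.383, 0.917], [0.01, 0.922, -0.387]]
ft_force: [-0.1, -0.3, -2.8]
grip_width: 0.0658
```

Emit:
{"fn": "apply_moves", "kwargs": {"motion": [{"tx": 0, "ty": 4.7, "tz": 1.8, "turn": 0, "jaw": -0.2}]}}

```text
time_s: 21.82
position: [0.0957, 0.8211, 0.6872]
tool_rot: [[-0.994, 0.05, 0.098], [0.109, 0.361, 0.926], [0.011, 0.931, -0.365]]
ft_force: [0.2, -0.9, -3.0]
grip_width: 0.0662
```

Emit:
{"fn": "apply_moves", "kwargs": {"motion": [{"tx": 0, "ty": 4.6, "tz": 2, "turn": 0, "jaw": -0.2}]}}

```text
time_s: 21.9
position: [0.0962, 0.8255, 0.6904]
tool_rot: [[-0.994, 0.047, 0.099], [0.109, 0.339, 0.934], [0.011, 0.94, -0.342]]
ft_force: [0.3, 0.3, -1.9]
grip_width: 0.0658
```

Emit:
{"fn": "apply_moves", "kwargs": {"motion": [{"tx": 0, "ty": 4.6, "tz": 2.1, "turn": 0, "jaw": -0.2}]}}

```text
time_s: 21.98
position: [0.0967, 0.8298, 0.6934]
tool_rot: [[-0.994, 0.045, 0.1], [0.109, 0.317, 0.942], [0.011, 0.947, -0.32]]
ft_force: [0.6, 0.5, -2.1]
grip_width: 0.066
```

Emit:
{"fn": "apply_moves", "kwargs": {"motion": [{"tx": 0, "ty": 4.5, "tz": 2.2, "turn": 0, "jaw": -0.2}]}}

```text
time_s: 22.07
position: [0.0973, 0.8339, 0.6965]
tool_rot: [[-0.994, 0.043, 0.101], [0.109, 0.295, 0.949], [0.011, 0.955, -0.298]]
ft_force: [0.3, -0.9, -1.7]
grip_width: 0.0664
```

Emit:
{"fn": "apply_moves", "kwargs": {"motion": [{"tx": 0, "ty": 4.4, "tz": 2.3, "turn": 0, "jaw": -0.2}]}}

```text
time_s: 22.15
position: [0.0978, 0.8379, 0.6994]
tool_rot: [[-0.994, 0.041, 0.102], [0.109, 0.273, 0.956], [0.011, 0.961, -0.276]]
ft_force: [-0.4, 0.7, -1.4]
grip_width: 0.0661
```

Emit:
{"fn": "apply_moves", "kwargs": {"motion": [{"tx": 0, "ty": 4.3, "tz": 2.5, "turn": 0, "jaw": -0.2}]}}

```text
time_s: 22.23
position: [0.0984, 0.8422, 0.702]
tool_rot: [[-0.994, 0.039, 0.103], [0.109, 0.251, 0.962], [0.012, 0.967, -0.253]]
ft_force: [-0.4, -0.9, -2.8]
grip_width: 0.0662
```

Emit:
{"fn": "apply_moves", "kwargs": {"motion": [{"tx": 0, "ty": 4.3, "tz": 2.6, "turn": 0, "jaw": -0.2}]}}

```text
time_s: 22.32
position: [0.0989, 0.8464, 0.7044]
tool_rot: [[-0.994, 0.037, 0.103], [0.109, 0.229, 0.967], [0.012, 0.973, -0.232]]
ft_force: [0.1, 0.2, -2.1]
grip_width: 0.0662
```

Emit:
{"fn": "apply_moves", "kwargs": {"motion": [{"tx": 0, "ty": 4.2, "tz": 2.7, "turn": 0, "jaw": -0.2}]}}

```text
time_s: 22.4
position: [0.0994, 0.8504, 0.7067]
tool_rot: [[-0.994, 0.035, 0.104], [0.109, 0.207, 0.972], [0.012, 0.978, -0.21]]
ft_force: [-0.1, 0.1, -3.0]
grip_width: 0.0662
```

Emit:
{"fn": "apply_moves", "kwargs": {"motion": [{"tx": 0, "ty": 4.1, "tz": 2.8, "turn": 0, "jaw": -0.2}]}}

```text
time_s: 22.48
position: [0.1, 0.8544, 0.7089]
tool_rot: [[-0.994, 0.033, 0.105], [0.109, 0.186, 0.976], [0.012, 0.982, -0.189]]
ft_force: [-0.0, 0.5, -3.1]
grip_width: 0.0662
```

```bash
python3 sim2.py
```

```text
now [72.3 32.7 12.8 13.7 56.4 -9.2] [79.1 83.9] [0.1   0.854 0.709]
4 [ 72.  34.  13.  15.  50. -10.] [84.5 83.8] [0.102 0.866 0.722]
move cm [-12.7 -24.2 -21.2] -> [0.2  0.62 0.5 ] [ 0.107  0.99  -0.096] [ 49.2   7.   89.2  89.2  34.4 -92.1]
move cm [-15.  -16.2 -14. ] -> [0.33 0.45 0.35] [ 0.107  0.99  -0.096] [  16.4   12.7  111.2   98.2   68.2 -123.6]
move cm [-17.7  -7.  -22.6] -> [0.48 0.2  0.3 ] [ 0.107  0.99  -0.096] [ -19.7   24.7  102.7   77.3   97.3 -128.2]
move cm [ -2.8  -7.3 -24.3] -> [ 0.48 -0.05  0.25] [ 0.107  0.99  -0.096] [ -45.    35.2   92.4   59.5  115.8 -136. ]
move cm [ -1.6  -6.3 -13.4] -> [ 0.48 -0.19  0.2 ] [ 0.107  0.99  -0.096] [ -54.2   45.4   79.2   53.2  123.6 -137.8]
after turn +91 [-54.  45.  79.  53. 124. -47.] [[0.04, 0.99, 0.11], [0.09, -0.11, 0.99], [0.99, -0.03, -0.1]] [ 0.48 -0.19  0.2 ]
```

Emit:
{"fn": "apply_moves", "kwargs": {"motion": [{"tx": 0, "ty": 4, "tz": 2.9, "turn": 0, "jaw": -0.2}]}}

```text
time_s: 22.57
position: [0.1005, 0.8583, 0.711]
tool_rot: [[-0.994, 0.031, 0.106], [0.109, 0.165, 0.98], [0.013, 0.986, -0.167]]
ft_force: [-0.3, 0.1, -2.4]
grip_width: 0.0662
```

Emit:
{"fn": "apply_moves", "kwargs": {"motion": [{"tx": 0, "ty": 3.9, "tz": 3, "turn": 0, "jaw": -0.2}]}}

```text
time_s: 22.65
position: [0.101, 0.8622, 0.7129]
tool_rot: [[-0.994, 0.029, 0.106], [0.109, 0.144, 0.984], [0.013, 0.989, -0.146]]
ft_force: [0.0, 0.5, -3.3]
grip_width: 0.0662
```

```bash
python3 - <<'E'
from h import *
from plan import *; from sim1 import ang
s=telemetry.observe();q=s['q'];P0,R0,_=tool(q); print(round(s['time_s'],2),P0.round(3),np.round(ang(q),1))
for tgt in([.48,-.05,.25],):
    t=R0.T@(np.array(tgt)-P0); n=44; x=q; prev=q; mx=0
    for i in range(n+1):
        x=step(prev,t*i/n,T0=(P0,R0)); mx=np.maximum(mx,abs(x-prev))
        if i%6==0: print(i,tool(x)[0].round(2),x.round(0),np.round(ang(x),1))
        prev=x
    print("cm",(t*100).round(1),"max deg/row",mx.round(1),"R",R0.round(3).tolist())
E
```

```text
22.65 [0.101 0.862 0.713] [81.6 83.8]
0 [0.1  0.86 0.71] [ 72.  33.  13.  14.  53. -10.] [81.6 83.8]
6 [0.15 0.74 0.65] [ 63.  15.  53.  37.  37. -33.] [81.6 83.8]
12 [0.2  0.61 0.59] [ 48.   4.  77.  64.  40. -63.] [81.6 83.8]
18 [0.26 0.49 0.52] [ 28.  -3.  94.  80.  57. -85.] [81.6 83.8]
24 [0.31 0.36 0.46] [  2.  -4. 105.  83.  80. -99.] [81.6 83.8]
30 [0.36 0.24 0.4 ] [ -20.    3.  110.   77.   99. -115.] [81.6 83.8]
36 [0.41 0.12 0.33] [ -34.   16.  107.   67.  108. -128.] [81.6 83.8]
42 [ 0.46 -0.01  0.27] [ -43.   30.   97.   59.  113. -135.] [81.6 83.8]
cm [-48.2 -57.9 -78.9] max deg/row [4.3 4.3 9.7 4.9 4.9 5.2] R [[-0.994, 0.029, 0.106], [0.109, 0.144, 0.984], [0.013, 0.989, -0.146]]
```

Emit:
{"fn": "apply_moves", "kwargs": {"motion": [{"tx": -0.3, "ty": -0.4, "tz": -0.5, "turn": 0, "jaw": -0.2}, {"tx": -1, "ty": -1.2, "tz": -1.6, "turn": 0, "jaw": -0.2}, {"tx": -1.9, "ty": -2.3, "tz": -3.1, "turn": 0, "jaw": -0.2}, {"tx": -3, "ty": -3.6, "tz": -4.9, "turn": 0, "jaw": -0.2}, {"tx": -4.1, "ty": -4.9, "tz": -6.7, "turn": 0, "jaw": -0.2}]}}

```text
time_s: 23.07
position: [0.1334, 0.7839, 0.6728]
tool_rot: [[-0.994, 0.029, 0.107], [0.11, 0.144, 0.984], [0.013, 0.989, -0.146]]
ft_force: [0.9, -0.5, -2.6]
grip_width: 0.0663
```

Emit:
{"fn": "apply_moves", "kwargs": {"motion": [{"tx": -1.7, "ty": -2, "tz": -2.7, "turn": 0, "jaw": -0.2}, {"tx": -2.8, "ty": -3.3, "tz": -4.5, "turn": 0, "jaw": -0.2}, {"tx": -3.9, "ty": -4.6, "tz": -6.3, "turn": 0, "jaw": -0.2}, {"tx": -5, "ty": -6, "tz": -8.1, "turn": 0, "jaw": -0.2}, {"tx": -6, "ty": -7.2, "tz": -9.9, "turn": 0, "jaw": -0.2}]}}

```text
time_s: 23.48
position: [0.1809, 0.6682, 0.6145]
tool_rot: [[-0.994, 0.029, 0.108], [0.111, 0.144, 0.983], [0.013, 0.989, -0.146]]
ft_force: [0.3, 1.3, -2.7]
grip_width: 0.0665
```

Emit:
{"fn": "apply_moves", "kwargs": {"motion": [{"tx": -1.7, "ty": -2, "tz": -2.7, "turn": 0, "jaw": -0.2}, {"tx": -2.8, "ty": -3.3, "tz": -4.5, "turn": 0, "jaw": -0.2}, {"tx": -3.9, "ty": -4.6, "tz": -6.3, "turn": 0, "jaw": -0.2}, {"tx": -5, "ty": -6, "tz": -8.1, "turn": 0, "jaw": -0.2}, {"tx": -6, "ty": -7.2, "tz": -9.9, "turn": 0, "jaw": -0.2}]}}

```text
time_s: 23.9
position: [0.2282, 0.5526, 0.5562]
tool_rot: [[-0.994, 0.029, 0.11], [0.113, 0.143, 0.983], [0.013, 0.989, -0.146]]
ft_force: [0.5, -0.2, -2.5]
grip_width: 0.0662
```

Emit:
{"fn": "apply_moves", "kwargs": {"motion": [{"tx": -1.7, "ty": -2, "tz": -2.7, "turn": 0, "jaw": -0.2}, {"tx": -2.8, "ty": -3.3, "tz": -4.5, "turn": 0, "jaw": -0.2}, {"tx": -3.9, "ty": -4.6, "tz": -6.3, "turn": 0, "jaw": -0.2}, {"tx": -5, "ty": -6, "tz": -8.1, "turn": 0, "jaw": -0.2}, {"tx": -6, "ty": -7.2, "tz": -9.9, "turn": 0, "jaw": -0.2}]}}

```text
time_s: 24.32
position: [0.2753, 0.437, 0.498]
tool_rot: [[-0.993, 0.029, 0.112], [0.115, 0.144, 0.983], [0.012, 0.989, -0.146]]
ft_force: [0.2, 0.1, -3.5]
grip_width: 0.0659
```

```bash
python3 - <<'E'
from h import *
delta([.48,-.05,.25]); print(telemetry.observe()['q'].round(0))
E
```

```text
t 24.32 pos [0.2753 0.437  0.498 ] z [ 0.1118  0.9829 -0.1461] yaz 78.78 F [ 0.2  0.1 -3.5] grip 0.0659 | cm [-26.22 -30.95 -41.96] turn None
[ 17.  -5. 100.  83.  66. -91.]
```

Emit:
{"fn": "apply_moves", "kwargs": {"motion": [{"tx": -1.2, "ty": -2.4, "tz": -2.9, "turn": 0, "jaw": -0.2}, {"tx": -1.9, "ty": -3.9, "tz": -4.8, "turn": 0, "jaw": -0.2}, {"tx": -2.6, "ty": -5.4, "tz": -6.6, "turn": 0, "jaw": -0.2}, {"tx": -3.3, "ty": -6.9, "tz": -8.5, "turn": 0, "jaw": -0.2}, {"tx": -4, "ty": -8.4, "tz": -10.3, "turn": 0, "jaw": -0.2}]}}

```text
time_s: 24.73
position: [0.3013, 0.3179, 0.4291]
tool_rot: [[-0.993, 0.027, 0.114], [0.117, 0.145, 0.982], [0.01, 0.989, -0.147]]
ft_force: [1.0, 0.2, -2.3]
grip_width: 0.0663
```

Emit:
{"fn": "apply_moves", "kwargs": {"motion": [{"tx": -1.2, "ty": -2.4, "tz": -2.9, "turn": 0, "jaw": -0.2}, {"tx": -1.9, "ty": -3.9, "tz": -4.8, "turn": 0, "jaw": -0.2}, {"tx": -2.6, "ty": -5.4, "tz": -6.6, "turn": 0, "jaw": -0.2}, {"tx": -3.3, "ty": -6.9, "tz": -8.5, "turn": 0, "jaw": -0.2}, {"tx": -4, "ty": -8.4, "tz": -10.3, "turn": 0, "jaw": -0.2}]}}

```text
time_s: 25.15
position: [0.3275, 0.1985, 0.36]
tool_rot: [[-0.993, 0.026, 0.117], [0.119, 0.147, 0.982], [0.009, 0.989, -0.15]]
ft_force: [0.6, -0.9, -2.8]
grip_width: 0.0664
```

Emit:
{"fn": "apply_moves", "kwargs": {"motion": [{"tx": -1.2, "ty": -2.4, "tz": -2.9, "turn": 0, "jaw": -0.2}, {"tx": -1.9, "ty": -3.9, "tz": -4.8, "turn": 0, "jaw": -0.2}, {"tx": -2.6, "ty": -5.4, "tz": -6.6, "turn": 0, "jaw": -0.2}, {"tx": -3.3, "ty": -6.9, "tz": -8.5, "turn": 0, "jaw": -0.2}, {"tx": -4, "ty": -8.4, "tz": -10.3, "turn": 0, "jaw": -0.2}]}}

```text
time_s: 25.57
position: [0.3537, 0.0786, 0.291]
tool_rot: [[-0.993, 0.026, 0.119], [0.121, 0.151, 0.981], [0.007, 0.988, -0.153]]
ft_force: [-1.1, 0.7, -3.3]
grip_width: 0.0662
```

```bash
python3 - <<'E'
from h import *
delta([.407,-.165,.17]); print(telemetry.observe()['q'].round(0))
E
```

```text
t 25.57 pos [0.3537 0.0786 0.291 ] z [ 0.1188  0.9811 -0.1529] yaz 80.34 F [-1.1  0.7 -3.3] grip 0.0662 | cm [ -8.34 -15.5  -21.41] turn None
[ -45.   17.  116.   56.  110. -142.]
```

Emit:
{"fn": "apply_moves", "kwargs": {"motion": [{"tx": -1, "ty": -1.9, "tz": -2.6, "turn": 0, "jaw": -0.2}, {"tx": -1.8, "ty": -3.3, "tz": -4.5, "turn": 0, "jaw": -0.2}, {"tx": -2.5, "ty": -4.7, "tz": -6.4, "turn": 0, "jaw": -0.2}, {"tx": -3.3, "ty": -6, "tz": -8.3, "turn": 0, "jaw": -0.2}, {"tx": -4, "ty": -7.4, "tz": -10.2, "turn": 0, "jaw": -0.2}]}}

```text
time_s: 25.98
position: [0.3801, -0.0392, 0.2321]
tool_rot: [[-0.992, 0.025, 0.12], [0.123, 0.155, 0.98], [0.006, 0.988, -0.157]]
ft_force: [0.0, -0.5, -2.8]
grip_width: 0.0662
```

```bash
python3 - <<'E'
from h import *
delta([.407,-.165,.155]); print(telemetry.observe()['q'].round(0))
E
```

```text
t 25.98 pos [ 0.3801 -0.0392  0.2321] z [ 0.1204  0.9802 -0.1569] yaz 80.82 F [ 0.  -0.5 -2.8] grip 0.0662 | cm [ -4.26  -9.49 -10.8 ] turn None
[ -53.   30.  107.   47.  112. -149.]
```

Emit:
{"fn": "apply_moves", "kwargs": {"motion": [{"tx": -0.9, "ty": -1.9, "tz": -2.2, "turn": 0, "jaw": -0.2}, {"tx": -1.5, "ty": -3.3, "tz": -3.7, "turn": 0, "jaw": -0.2}, {"tx": -2, "ty": -4.5, "tz": -5.1, "turn": 0, "jaw": -0.2}, {"tx": -2.5, "ty": -5.6, "tz": -6.4, "turn": 0, "jaw": -0.2}, {"tx": -2.9, "ty": -6.6, "tz": -7.5, "turn": 0, "jaw": -0.2}]}}

```text
time_s: 26.4
position: [0.3989, -0.1282, 0.1772]
tool_rot: [[-0.992, 0.025, 0.122], [0.125, 0.159, 0.979], [0.005, 0.987, -0.161]]
ft_force: [0.2, -0.0, -2.2]
grip_width: 0.0662
```

Emit:
{"fn": "apply_moves", "kwargs": {"motion": [{"tx": -0.6, "ty": -1.4, "tz": -1.6, "turn": 0, "jaw": -0.2}, {"tx": -0.9, "ty": -2.2, "tz": -2.5, "turn": 0, "jaw": -0.2}, {"tx": -1.2, "ty": -2.8, "tz": -3.2, "turn": 0, "jaw": -0.2}, {"tx": -1.4, "ty": -3.2, "tz": -3.7, "turn": 0, "jaw": -0.2}, {"tx": -1.5, "ty": -3.4, "tz": -3.9, "turn": 0, "jaw": -0.2}]}}

```text
time_s: 26.82
position: [0.4084, -0.1742, 0.1496]
tool_rot: [[-0.992, 0.025, 0.123], [0.125, 0.16, 0.979], [0.005, 0.987, -0.162]]
ft_force: [0.2, -0.3, -2.0]
grip_width: 0.0661
```

```bash
python3 - <<'E'
from h import *
delta([.407,-.165,.155]); print(telemetry.observe()['q'].round(0))
im,d=get_image("scene"); cv2.imwrite("pics/s2.png",cv2.resize(im[60:320,60:320,::-1],None,fx=2.2,fy=2.2))
E
```

```text
t 26.82 pos [ 0.4084 -0.1742  0.1496] z [ 0.1226  0.9792 -0.1619] yaz 81.2 F [ 0.2 -0.3 -2. ] grip 0.0661 | cm [0.26 0.68 0.79] turn None
[ -59.   45.   92.   42.  115. -152.]
```

Emit:
{"fn": "apply_moves", "kwargs": {"motion": [{"tx": 0, "ty": 0, "tz": 0.4, "turn": 5, "jaw": -0.2}, {"tx": -0.2, "ty": 0, "tz": 0.8, "turn": 12, "jaw": -0.2}, {"tx": -0.4, "ty": 0, "tz": 1, "turn": 19, "jaw": -0.2}, {"tx": -0.8, "ty": 0, "tz": 1, "turn": 26, "jaw": -0.2}, {"tx": -1.3, "ty": 0, "tz": 1, "turn": 33, "jaw": -0.2}]}}

```text
time_s: 27.28
position: [0.4226, -0.1651, 0.1484]
tool_rot: [[-0.815, 0.566, 0.122], [0.192, 0.065, 0.979], [0.546, 0.822, -0.162]]
ft_force: [-0.4, 1.2, -1.5]
grip_width: 0.0661
```

Emit:
{"fn": "apply_moves", "kwargs": {"motion": [{"tx": -0.5, "ty": 0.3, "tz": 0, "turn": 7, "jaw": -0.2}, {"tx": -1, "ty": 0.7, "tz": 0, "turn": 14, "jaw": -0.2}, {"tx": -1.6, "ty": 1.1, "tz": 0, "turn": 21, "jaw": -0.2}, {"tx": -2.3, "ty": 1.6, "tz": 0, "turn": 28, "jaw": -0.2}, {"tx": -3, "ty": 2.1, "tz": 0, "turn": 35, "jaw": -0.2}]}}

```text
time_s: 27.7
position: [0.4592, -0.1689, 0.1498]
tool_rot: [[-0.338, 0.933, 0.122], [0.194, -0.057, 0.979], [0.921, 0.354, -0.162]]
ft_force: [-0.3, 0.3, -1.5]
grip_width: 0.0662
```

```bash
python3 - <<'E'
from h import *
delta([.485,-.168,.15]); s=telemetry.observe(); print(s['q'].round(0),s['tool_rot'].round(3).tolist())
E
```

```text
t 27.7 pos [ 0.4592 -0.1689  0.1498] z [ 0.1215  0.9793 -0.162 ] yaz -3.51 F [-0.3  0.3 -1.5] grip 0.0662 | cm [-0.83  2.41  0.4 ] turn None
[-55.  46.  86.  47. 115. -78.] [[-0.338, 0.933, 0.122], [0.194, -0.057, 0.979], [0.921, 0.354, -0.162]]
```

Emit:
{"fn": "apply_moves", "kwargs": {"motion": [{"tx": -0.3, "ty": 0.8, "tz": 0.1, "turn": 7, "jaw": -0.2}, {"tx": -0.6, "ty": 1.6, "tz": 0.2, "turn": 14, "jaw": -0.2}, {"tx": -0.8, "ty": 2.4, "tz": 0.3, "turn": 21, "jaw": -0.2}, {"tx": -0.8, "ty": 2.4, "tz": 0.3, "turn": 21, "jaw": -0.2}, {"tx": -0.8, "ty": 2.4, "tz": 0.3, "turn": 21, "jaw": -0.2}]}}

```text
time_s: 28.12
position: [0.4844, -0.1682, 0.1507]
tool_rot: [[0.015, 0.993, 0.12], [0.161, -0.121, 0.979], [0.987, 0.005, -0.162]]
ft_force: [0.2, -0.0, -1.8]
grip_width: 0.0661
```

```bash
python3 - <<'E'
from h import *
delta([.485,-.168,.15]); s=telemetry.observe(); print(s['q'].round(0),s['tool_rot'].round(3).tolist())
im,d=get_image("scene"); cv2.imwrite("pics/s3.png",cv2.resize(im[60:260,60:260,::-1],None,fx=2.8,fy=2.8))
E
```

```text
t 28.12 pos [ 0.4844 -0.1682  0.1507] z [ 0.1204  0.9794 -0.1619] yaz -6.97 F [ 0.2 -0.  -1.8] grip 0.0661 | cm [-0.07  0.05  0.04] turn None
[-53.  47.  83.  50. 116. -54.] [[0.015, 0.993, 0.12], [0.161, -0.121, 0.979], [0.987, 0.005, -0.162]]
```

Emit:
{"fn": "apply_moves", "kwargs": {"motion": [{"tx": 0, "ty": 0, "tz": 1.5, "turn": 0, "jaw": -0.2}, {"tx": 0, "ty": 0, "tz": 0, "turn": 0, "jaw": -0.2}, {"tx": 0, "ty": 0, "tz": 1.5, "turn": 0, "jaw": -0.2}, {"tx": 0, "ty": 0, "tz": 0, "turn": 0, "jaw": -0.2}, {"tx": 0.8, "ty": 0, "tz": 1, "turn": 0, "jaw": -0.2}]}}

```text
time_s: 28.58
position: [0.4852, -0.1595, 0.1566]
tool_rot: [[0.012, 0.992, 0.123], [0.162, -0.124, 0.979], [0.987, 0.008, -0.162]]
ft_force: [-0.7, -0.2, -1.5]
grip_width: 0.0661
```

Emit:
{"fn": "apply_moves", "kwargs": {"motion": [{"tx": 1, "ty": 0, "tz": 1, "turn": 0, "jaw": -0.2}, {"tx": 0, "ty": 0, "tz": 0, "turn": 0, "jaw": -0.2}, {"tx": 0, "ty": 0, "tz": 0, "turn": 0, "jaw": -0.2}]}}

```text
time_s: 28.83
position: [0.4849, -0.1598, 0.1564]
tool_rot: [[0.011, 0.992, 0.123], [0.163, -0.124, 0.979], [0.987, 0.009, -0.163]]
ft_force: [0.2, -0.2, -1.5]
grip_width: 0.0661
```

```bash
python3 - <<'E'
from h import *
F=[]
for i in range(6):
    im,d=get_image("top" if i%2 else "wrist"); F.append(telemetry.observe()['ft_force'])
    if i==0: dw=(im,d,camera_params("wrist"))
    if i==1: t=im
print(np.mean(F,0).round(2)); delta([.485,-.168,.15])
cv2.imwrite("pics/s4.png",np.hstack([cv2.resize(t[130:260,350:460,::-1],None,fx=3,fy=3,interpolation=2)]))
cv2.imwrite("pics/w6.png",dw[0][:,:,::-1])
E
```

```text
[-0.22  0.07 -1.42]
t 29.13 pos [ 0.4852 -0.1593  0.1567] z [ 0.1232  0.9791 -0.162 ] yaz -7.1 F [-0.5 -0.6 -2.2] grip 0.0662 | cm [-0.8   0.09 -0.74] turn None
```

```bash
cat > sim3.py <<'E'
from h import *
from plan import *; from sim1 import ang
q=telemetry.observe()['q']
def line(q,tgt,n=20):
    P0,R0,_=tool(q); t=R0.T@(np.array(tgt)-P0)
    for i in range(1,n+1): q=step(q,t*i/n,T0=(P0,R0),clip=.2)
    print("->",tool(q)[0].round(3),q.round(0),np.round(ang(q),1)); return q
q=line(q,[.36,.15,.42]); q=line(q,[.25,.5,.55]); 
q=line(q,[.12,.75,.58]); np.save("qs.npy",q)
import itertools,time
D=[np.array(d,float)/np.linalg.norm(d) for d in itertools.product((-1,0,1),repeat=3) if any(d)]
ROLL=lambda x:tool(x)[1][2,1]   # tool y should stay level
out=[];t0=time.time()
for k in range(60):
    best=None
    for d in D:
        if d[2]>.5: continue
        x=step(q,tool(q)[1].T@(d*.0417),w=.55); P=tool(x)[0]
        if P[2]<.16 or x[5]>150: continue
        s=ang(x)[0]+40*abs(ROLL(x))
        if best is None or s<best[0]: best=(s,d,x)
    if best is None: break
    q=best[2]; out.append(best[1].round(1))
    if k%4==0: print(k,best[1].round(1),np.round(ang(q),1),"roll",ROLL(q).round(3),tool(q)[0].round(3),q.round(0))
    if time.time()-t0>150: break
E
timeout 240 python3 sim3.py
```

```text
-> [0.36 0.15 0.42] [-35.   2. 106.  71. 112. -25.] [80.7 82.8]
-> [0.25 0.5  0.55] [30. -4. 89. 75. 54. 12.] [80.7 82.8]
-> [0.12 0.75 0.58] [67. 16. 62. 37. 26. 53.] [80.7 82.8]
0 [ 0. -1.  0.] [80.7 82.8] roll 0.008 [0.12  0.708 0.58 ] [65. 11. 69. 43. 26. 47.]
4 [-0.6  0.6 -0.6] [80.7 82.8] roll 0.008 [0.12  0.744 0.502] [67. 17. 74. 60. 18. 29.]
8 [-0.7  0.7  0. ] [80.1 85.1] roll 0.002 [0.046 0.802 0.436] [75. 24. 73. 72. 10. 17.]
12 [-0.7  0.  -0.7] [75.2 91.2] roll -0.02 [-0.047  0.815  0.388] [83. 27. 73. 57. 10. 33.]
16 [ 0.  -0.7 -0.7] [68.8 93.5] roll -0.032 [-0.126  0.761  0.361] [89. 24. 79. 23. 10. 68.]
20 [-0.6 -0.6 -0.6] [61.5 94.9] roll -0.038 [-0.171  0.708  0.302] [94. 23. 86.  4. 10. 88.]
24 [ 0.  0. -1.] [53.6 94.1] roll -0.029 [-0.182  0.676  0.224] [ 96.  25.  91.  -9.  10. 102.]
28 [ 0.6 -0.6 -0.6] [46.3 90.7] roll 0.001 [-0.158  0.625  0.167] [ 95.  25.  99. -17.  10. 109.]
32 [ 0.  -0.7 -0.7] [41.  90.7] roll 0.001 [-0.102  0.525  0.16 ] [ 87.  17. 112.  13.  10.  75.]
36 [ 0.7 -0.7  0. ] [38.2 90.2] roll 0.005 [-0.107  0.4    0.164] [ 87.   6. 126.  10.  10.  77.]
40 [ 0. -1.  0.] [38.1 90.2] roll 0.005 [-0.136  0.388  0.166] [ 94.   6. 126. -13.  11. 105.]
44 [ 0. -1.  0.] [38.1 90.2] roll 0.005 [-0.136  0.388  0.166] [ 94.   6. 126. -13.  11. 105.]
48 [ 0. -1.  0.] [38.1 90.2] roll 0.005 [-0.136  0.388  0.166] [ 94.   6. 126. -13.  11. 105.]
52 [ 0. -1.  0.] [38.1 90.2] roll 0.005 [-0.136  0.388  0.166] [ 94.   6. 126. -13.  11. 105.]
56 [ 0. -1.  0.] [38.1 90.2] roll 0.005 [-0.136  0.388  0.166] [ 94.   6. 126. -13.  11. 105.]
```

Emit:
{"fn": "apply_moves", "kwargs": {"motion": [{"tx": 3, "ty": 0, "tz": 0, "turn": 0, "jaw": -0.2}, {"tx": 6.5, "ty": -1, "tz": 1.5, "turn": 0, "jaw": -0.2}, {"tx": 9.5, "ty": -2.5, "tz": 3.5, "turn": 0, "jaw": -0.2}, {"tx": 12, "ty": -4, "tz": 6, "turn": 0, "jaw": -0.2}, {"tx": 14.5, "ty": -5.5, "tz": 8.5, "turn": 0, "jaw": -0.2}]}}

```text
time_s: 29.55
position: [0.4421, -0.0445, 0.2866]
tool_rot: [[0.011, 0.992, 0.124], [0.162, -0.124, 0.979], [0.987, 0.009, -0.162]]
ft_force: [1.3, -0.0, -1.2]
grip_width: 0.0661
```

Emit:
{"fn": "apply_moves", "kwargs": {"motion": [{"tx": 3, "ty": -2, "tz": 3, "turn": 0, "jaw": -0.2}, {"tx": 6, "ty": -4, "tz": 6, "turn": 0, "jaw": -0.2}, {"tx": 9, "ty": -6, "tz": 9, "turn": 0, "jaw": -0.2}, {"tx": 12, "ty": -8, "tz": 12, "turn": 0, "jaw": -0.2}, {"tx": 15, "ty": -10, "tz": 15, "turn": 0, "jaw": -0.2}]}}

```text
time_s: 29.97
position: [0.3713, 0.1188, 0.3957]
tool_rot: [[0.011, 0.992, 0.124], [0.162, -0.124, 0.979], [0.987, 0.009, -0.162]]
ft_force: [0.7, 0.3, -1.1]
grip_width: 0.0661
```

```bash
python3 - <<'E'
from h import *
delta([.25,.5,.55]);delta([.12,.75,.58])
# nuts in tray, from top camera
im,d=get_image("top"); W=cloud("top",d)
a=np.radians(12.3); ex=np.array([np.cos(a),np.sin(a)]); ey=np.array([-np.sin(a),np.cos(a)]); L=np.array([.5364,-.1716])-.054*ex
U=np.stack([(W[...,:2]-L)@ex,(W[...,:2]-L)@ey],-1)
box=(abs(U[...,0])<.049)&(abs(U[...,1])<.065)&(d>0)
m=(box&(W[...,2]>.013)&(W[...,2]<.035)&(abs(U[...,0])<.046)&(abs(U[...,1])<.062))
b=(box&(im.min(2)>110)&(abs(U[...,0])<.044)&(abs(U[...,1])<.049)).astype(np.uint8)
for nm,k in(("h",m.astype(np.uint8)),("bright",b)):
    n,l,st,ce=cv2.connectedComponentsWithStats(k)
    print(nm,[(int(st[i,4]),U[l==i].mean(0).round(3).tolist(),W[l==i][:,2].max().round(3)) for i in range(1,n) if st[i,4]>4])
cv2.imwrite("pics/t5.png",cv2.resize(im[135:255,355:455,::-1],None,fx=5,fy=5,interpolation=2))
E
```

```text
t 29.97 pos [0.3713 0.1188 0.3957] z [ 0.1235  0.9791 -0.1617] yaz -7.11 F [ 0.7  0.3 -1.1] grip 0.0661 | cm [ 21.25 -16.62  33.33] turn None
t 29.97 pos [0.3713 0.1188 0.3957] z [ 0.1235  0.9791 -0.1617] yaz -7.11 F [ 0.7  0.3 -1.1] grip 0.0661 | cm [ 28.1  -32.59  55.71] turn None
h [(11, [0.042, -0.057], np.float64(0.034)), (55, [0.034, -0.019], np.float64(0.026)), (45, [-0.023, -0.053], np.float64(0.025)), (96, [-0.031, -0.001], np.float64(0.027)), (48, [-0.028, -0.028], np.float64(0.025))]
bright [(37, [0.034, -0.02], np.float64(0.026)), (81, [-0.029, -0.003], np.float64(0.027)), (47, [-0.027, -0.029], np.float64(0.025))]
```

Emit:
{"fn": "apply_moves", "kwargs": {"motion": [{"tx": 2, "ty": -2.3, "tz": 3.9, "turn": 0, "jaw": -0.2}, {"tx": 3.6, "ty": -4.1, "tz": 7, "turn": 0, "jaw": -0.2}, {"tx": 5.2, "ty": -6, "tz": 10.1, "turn": 0, "jaw": -0.2}, {"tx": 6.8, "ty": -7.8, "tz": 13.3, "turn": 0, "jaw": -0.2}, {"tx": 8.4, "ty": -9.7, "tz": 16.5, "turn": 0, "jaw": -0.2}]}}

```text
time_s: 30.43
position: [0.2938, 0.3034, 0.4519]
tool_rot: [[0.006, 0.993, 0.121], [0.162, -0.12, 0.979], [0.987, 0.013, -0.162]]
ft_force: [1.9, 0.4, -2.4]
grip_width: 0.0666
```

Emit:
{"fn": "apply_moves", "kwargs": {"motion": [{"tx": 2, "ty": -2.3, "tz": 3.9, "turn": 0, "jaw": -0.2}, {"tx": 3.6, "ty": -4.1, "tz": 7, "turn": 0, "jaw": -0.2}, {"tx": 5.2, "ty": -6, "tz": 10.1, "turn": 0, "jaw": -0.2}, {"tx": 6.8, "ty": -7.8, "tz": 13.3, "turn": 0, "jaw": -0.2}, {"tx": 8.4, "ty": -9.7, "tz": 16.5, "turn": 0, "jaw": -0.2}]}}

```text
time_s: 30.85
position: [0.2221, 0.4771, 0.5033]
tool_rot: [[0.006, 0.993, 0.12], [0.161, -0.12, 0.98], [0.987, 0.014, -0.161]]
ft_force: [2.2, 0.1, -2.4]
grip_width: 0.0662
```

Emit:
{"fn": "apply_moves", "kwargs": {"motion": [{"tx": 1.6, "ty": -1.9, "tz": 3.2, "turn": 0, "jaw": -0.2}, {"tx": 3.2, "ty": -3.8, "tz": 6.4, "turn": 0, "jaw": -0.2}, {"tx": 4.8, "ty": -5.6, "tz": 9.5, "turn": 0, "jaw": -0.2}, {"tx": 6.2, "ty": -7.2, "tz": 12.3, "turn": 0, "jaw": -0.2}, {"tx": 7, "ty": -8, "tz": 14, "turn": 0, "jaw": -0.2}]}}

```text
time_s: 31.27
position: [0.1569, 0.6374, 0.5492]
tool_rot: [[0.005, 0.993, 0.116], [0.161, -0.116, 0.98], [0.987, 0.014, -0.161]]
ft_force: [-0.8, -0.8, -1.8]
grip_width: 0.066
```

```bash
cat > sim4.py <<'E'
from h import *
from plan import *; from sim1 import ang
import sys
s=telemetry.observe(); q0=s['q']; print(round(s['time_s'],2),q0.round(0),s['position'].round(3),np.round(ang(q0),1),"grip",s['grip_width'].round(4))
def run(q,a,n,tgt=None,b=0,show=False):
    for k in range(n):
        P,R,W=tool(q); hd=np.radians(ang(q)[1]); h=np.array([np.cos(hd),np.sin(hd),0]); l=np.array([-h[1],h[0],0])
        d=np.cos(np.radians(a))*h+np.sin(np.radians(a))*np.array([0,0,1])+b*l; t=(R.T@(d*.05)).round(3); q=step(q,t,w=.55)
        if show and k%3==0: print(k,(t*100).round(1),np.round(ang(q),1),"roll",tool(q)[1][2,1].round(3),tool(q)[0].round(3),q.round(0))
        if tool(q)[0][2]<.16: break
    return q,k
if __name__=="__main__":
    for a in(225,240,255):
        for b in(-.4,-.2,0,.2):
            q,k=run(q0,a,34,b=b); print(a,b,k,np.round(ang(q),1),"roll",tool(q)[1][2,1].round(3),tool(q)[0].round(3),q.round(0))
E
python3 sim4.py
```

```text
Traceback (most recent call last):
  File "sim4.py", line 4, in <module>
    s=telemetry.observe(); q0=s['q']; print(round(s['time_s'],2),q0.round(0),s['position'].round(3),np.round(ang(q0),1),"grip",s['grip_width'].round(4))
                                                                                                                               ^^^^^^^^^^^^^^^^^^^^^
AttributeError: 'float' object has no attribute 'round'
```

```bash
sed -i "s/s\['grip_width'\].round(4)/s['grip_width']/" sim4.py; timeout 200 python3 sim4.py
```

```text
31.27 [56.  5. 81. 64. 30. 24.] [0.157 0.637 0.549] [80.8 83.2] grip 0.06604412046182401
225 -0.4 14 [80.8 83.2] roll 0.014 [0.335 0.204 0.135] [-28.  41. 133.  68.  83. -86.]
225 -0.2 14 [79.3 85.4] roll 0.007 [0.277 0.208 0.143] [-33.  42. 142.  62.  77. -94.]
225 0 18 [73.3 89.4] roll -0.012 [0.242 0.146 0.14 ] [-47.  36. 142.  43.  74. -88.]
225 0.2 33 [47.4 91.4] roll -0.05 [-0.053  0.051  0.196] [129. -51. 142. -34.  53. 143.]
240 -0.4 11 [80.8 83.2] roll 0.014 [0.311 0.382 0.147] [  6.  39. 131. 101.  79. -81.]
240 -0.2 11 [80.5 83.9] roll 0.012 [0.237 0.392 0.128] [ 10.  47. 142. 107.  83. -99.]
240 0 11 [79.1 84.7] roll 0.009 [0.162 0.453 0.142] [ 30.  42. 142. 126.  81. -94.]
240 0.2 11 [78.5 83. ] roll 0.014 [0.033 0.488 0.159] [ 62.  37. 142. 158.  78. -91.]
255 -0.4 10 [80.8 83.2] roll 0.014 [0.311 0.508 0.137] [ 26.  40. 119. 119.  70. -72.]
255 -0.2 9 [80.8 83.2] roll 0.014 [0.223 0.523 0.154] [ 36.  37. 126. 129.  70. -78.]
255 0 9 [80.8 83.2] roll 0.014 [0.142 0.531 0.146] [ 47.  39. 132. 143.  73. -85.]
255 0.2 9 [80.8 83.2] roll 0.014 [0.062 0.543 0.154] [ 61.  37. 133. 157.  72. -87.]
```

```bash
cat > sim5.py <<'E'
from sim4 import *
def line(q,tgt,n=12):
    P0,R0,_=tool(q); t=R0.T@(np.array(tgt)-P0)
    for i in range(1,n+1): q=step(q,t*i/n,T0=(P0,R0),clip=.2)
    print("cm",(t*100).round(1),"->",tool(q)[0].round(3),q.round(0),np.round(ang(q),1)); return q
for st in([0.02,.78,.58],[-.03,.80,.56]):
    qs=line(q0,st)
    for a in(240,250):
        q,k=run(qs,a,36,show=(a==240)); print("**",a,k,np.round(ang(q),1),"roll",tool(q)[1][2,1].round(3),tool(q)[0].round(3),q.round(0))
E
timeout 200 python3 sim5.py
```

```text
31.27 [56.  5. 81. 64. 30. 24.] [0.157 0.637 0.549] [80.8 83.2] grip 0.06604412046182401
cm [  5.3 -15.2  11.9] -> [0.02 0.78 0.58] [78. 18. 59. 13. 23. 77.] [80.8 83.2]
0 [-4.7 -0.1 -1.8] [80.8 83.2] roll 0.014 [0.017 0.759 0.544] [78. 16. 67. 18. 16. 71.]
3 [-4.7 -0.  -1.7] [79.9 85. ] roll 0.008 [0.023 0.695 0.443] [75. 13. 88. 95. 10. -7.]
6 [-4.7 -0.  -1.7] [79.9 85. ] roll 0.008 [0.018 0.633 0.335] [ 73.  15. 107. 151.  24. -65.]
9 [-4.7 -0.  -1.7] [79.9 85. ] roll 0.008 [0.014 0.571 0.227] [ 71.  24. 124. 161.  49. -81.]
** 240 11 [79.9 85. ] roll 0.008 [0.011 0.529 0.154] [ 68.  37. 135. 163.  73. -88.]
** 250 10 [79.8 85.2] roll 0.008 [0.021 0.621 0.158] [ 72.  36. 120. 164.  57. -84.]
cm [  3.6 -20.4  13.6] -> [-0.03  0.8   0.56] [84. 21. 58. -2. 20. 91.] [80.8 83.2]
0 [-4.7 -0.1 -1.8] [80.8 83.2] roll 0.014 [-0.033  0.779  0.524] [84. 19. 66. -3. 14. 92.]
3 [-4.8 -0.1 -1.5] [76.1 81.7] roll 0.019 [-0.053  0.73   0.454] [ 86.  16.  79. -27.  10. 117.]
6 [-4.8 -0.1 -1.2] [72.1 79.8] roll 0.031 [-0.076  0.679  0.381] [ 90.  15.  90. -74.  10. 165.]
9 [-4.9 -0.2 -0.7] [65.9 80.2] roll 0.038 [-0.085  0.631  0.328] [ 91.  14.  98. -74.  10. 165.]
12 [-5.  -0.2 -0.2] [59.7 80.4] roll 0.044 [-0.093  0.583  0.278] [ 91.  13. 105. -73.  10. 165.]
15 [-5.  -0.3  0.4] [53.5 80.7] roll 0.047 [-0.101  0.535  0.23 ] [ 92.  12. 111. -72.  10. 165.]
18 [-4.9 -0.3  0.9] [47.4 80.8] roll 0.05 [-0.109  0.488  0.187] [ 94.  13. 117. -71.  10. 165.]
21 [-4.8 -0.4  1.4] [41.3 80.9] roll 0.051 [-0.118  0.443  0.148] [ 95.  14. 122. -69.  10. 165.]
** 240 21 [41.3 80.9] roll 0.051 [-0.118  0.443  0.148] [ 95.  14. 122. -69.  10. 165.]
** 250 16 [50.4 79.5] roll 0.057 [-0.099  0.673  0.143] [ 92.  31.  96. -72.  10. 165.]
```

Emit:
{"fn": "apply_moves", "kwargs": {"motion": [{"tx": 0.6, "ty": -3.4, "tz": 2.3, "turn": 0, "jaw": -0.2}, {"tx": 1.2, "ty": -6.6, "tz": 4.4, "turn": 0, "jaw": -0.2}, {"tx": 1.8, "ty": -10, "tz": 6.7, "turn": 0, "jaw": -0.2}, {"tx": 2.4, "ty": -13.4, "tz": 9, "turn": 0, "jaw": -0.2}, {"tx": 3, "ty": -16.8, "tz": 11.2, "turn": 0, "jaw": -0.2}]}}

```text
time_s: 31.68
position: [0.0192, 0.7574, 0.556]
tool_rot: [[0.006, 0.993, 0.114], [0.165, -0.114, 0.98], [0.986, 0.013, -0.164]]
ft_force: [1.0, 0.7, -1.7]
grip_width: 0.0661
```

Emit:
{"fn": "apply_moves", "kwargs": {"motion": [{"tx": 0.7, "ty": -3, "tz": 2.5, "turn": 0, "jaw": -0.2}, {"tx": 0.9, "ty": -4.5, "tz": 3.6, "turn": 0, "jaw": -0.2}, {"tx": 0.9, "ty": -4.5, "tz": 3.6, "turn": 0, "jaw": -0.2}]}}

```text
time_s: 31.93
position: [-0.0251, 0.8014, 0.5553]
tool_rot: [[0.006, 0.994, 0.111], [0.17, -0.11, 0.979], [0.986, 0.013, -0.169]]
ft_force: [-0.5, 0.2, -0.8]
grip_width: 0.066
```

```bash
cat > sim6.py <<'E'
from sim4 import *
q,k=run(q0,float(sys.argv[1]),int(sys.argv[2]),show=True); print("**",k,np.round(ang(q),1),tool(q)[0].round(3),q.round(0))
E
python3 sim6.py 240 24
```

```text
31.93 [83. 21. 58.  1. 20. 88.] [-0.025  0.801  0.555] [80.3 83.6] grip 0.06596385543671326
0 [-4.7 -0.1 -1.7] [80.3 83.6] roll 0.013 [-0.028  0.781  0.519] [83. 19. 66.  1. 14. 88.]
3 [-4.8 -0.1 -1.5] [75.3 83.2] roll 0.014 [-0.038  0.732  0.453] [84. 16. 79. -5. 10. 94.]
6 [-4.9 -0.1 -1. ] [70.1 80.6] roll 0.027 [-0.066  0.683  0.388] [ 88.  15.  88. -46.  10. 136.]
9 [-5.  -0.2 -0.6] [65.4 79.9] roll 0.038 [-0.082  0.633  0.323] [ 90.  14.  98. -73.  10. 165.]
12 [-5.  -0.2 -0.1] [59.2 80.1] roll 0.043 [-0.09   0.586  0.272] [ 91.  13. 105. -73.  10. 165.]
15 [-5.  -0.3  0.4] [53.  80.3] roll 0.047 [-0.099  0.539  0.225] [ 92.  13. 111. -72.  10. 165.]
18 [-4.9 -0.3  1. ] [46.8 80.5] roll 0.049 [-0.108  0.493  0.181] [ 93.  14. 117. -70.  10. 165.]
** 20 [42.8 80.5] [-0.114  0.463  0.154] [ 94.  14. 120. -70.  10. 165.]
```

Emit:
{"fn": "apply_moves", "kwargs": {"motion": [{"tx": -4.7, "ty": -0.3, "tz": -1.7, "turn": 0, "jaw": -0.2}]}}

```text
time_s: 32.02
position: [-0.0289, 0.7831, 0.528]
tool_rot: [[0.004, 0.994, 0.11], [0.158, -0.109, 0.981], [0.987, 0.013, -0.158]]
ft_force: [0.3, 0.2, 0.3]
grip_width: 0.0663
```

Emit:
{"fn": "apply_moves", "kwargs": {"motion": [{"tx": -4.7, "ty": -0.3, "tz": -1.7, "turn": 0, "jaw": -0.2}]}}

```text
time_s: 32.1
position: [-0.0345, 0.763, 0.4921]
tool_rot: [[0.007, 0.994, 0.11], [0.179, -0.109, 0.978], [0.984, 0.013, -0.179]]
ft_force: [0.1, 4.8, 19.8]
grip_width: 0.0663
```

Emit:
{"fn": "apply_moves", "kwargs": {"motion": [{"tx": -4.7, "ty": -0.1, "tz": -1.6, "turn": 0, "jaw": -0.2}]}}

```text
time_s: 32.18
position: [-0.0388, 0.748, 0.4691]
tool_rot: [[0.012, 0.994, 0.112], [0.224, -0.112, 0.968], [0.974, 0.014, -0.224]]
ft_force: [1.0, 0.8, -1.9]
grip_width: 0.0663
```

Emit:
{"fn": "apply_moves", "kwargs": {"motion": [{"tx": -4.8, "ty": -0.1, "tz": -1.5, "turn": 0, "jaw": -0.2}]}}

```text
time_s: 32.27
position: [-0.0433, 0.7335, 0.4519]
tool_rot: [[0.016, 0.993, 0.116], [0.255, -0.116, 0.96], [0.967, 0.015, -0.255]]
ft_force: [-0.2, 1.3, -1.3]
grip_width: 0.0663
```

Emit:
{"fn": "apply_moves", "kwargs": {"motion": [{"tx": -4.8, "ty": -0.1, "tz": -1.3, "turn": 0, "jaw": -0.2}]}}

```text
time_s: 32.35
position: [-0.0501, 0.7181, 0.4327]
tool_rot: [[0.02, 0.992, 0.126], [0.286, -0.126, 0.95], [0.958, 0.017, -0.287]]
ft_force: [0.7, -0.0, -1.0]
grip_width: 0.0663
```

Emit:
{"fn": "apply_moves", "kwargs": {"motion": [{"tx": -4.8, "ty": -0.1, "tz": -1.2, "turn": 0, "jaw": -0.2}]}}

```text
time_s: 32.43
position: [-0.057, 0.7063, 0.4178]
tool_rot: [[0.023, 0.99, 0.137], [0.306, -0.137, 0.942], [0.952, 0.02, -0.306]]
ft_force: [1.0, -0.4, -1.9]
grip_width: 0.0661
```

```bash
python3 sim6.py 240 24
```

```text
32.43 [ 87.  15.  83. -28.  10. 118.] [-0.057  0.706  0.418] [72.2 81.7] grip 0.06614962454564065
0 [-4.9 -0.1 -1.1] [71.2 80.4] roll 0.027 [-0.07   0.688  0.391] [ 89.  15.  88. -54.  10. 144.]
3 [-4.9 -0.2 -0.7] [66. 80.] roll 0.036 [-0.083  0.638  0.328] [ 91.  14.  97. -73.  10. 165.]
6 [-5.  -0.2 -0.2] [59.8 80.3] roll 0.041 [-0.091  0.591  0.277] [ 91.  14. 104. -73.  10. 165.]
9 [-5.  -0.3  0.4] [53.6 80.5] roll 0.046 [-0.1    0.544  0.23 ] [ 92.  13. 110. -72.  10. 165.]
12 [-4.9 -0.3  0.9] [47.5 80.7] roll 0.048 [-0.109  0.498  0.185] [ 93.  14. 116. -71.  10. 165.]
** 14 [43.4 80.7] [-0.114  0.469  0.158] [ 94.  14. 119. -70.  10. 165.]
```

Emit:
{"fn": "apply_moves", "kwargs": {"motion": [{"tx": -4.9, "ty": -0.1, "tz": -1.1, "turn": 0, "jaw": -0.2}]}}

```text
time_s: 32.52
position: [-0.0625, 0.6982, 0.406]
tool_rot: [[0.025, 0.989, 0.147], [0.316, -0.148, 0.937], [0.948, 0.023, -0.317]]
ft_force: [0.8, -0.1, -0.8]
grip_width: 0.0665
```

Emit:
{"fn": "apply_moves", "kwargs": {"motion": [{"tx": -4.9, "ty": -0.1, "tz": -1, "turn": 0, "jaw": -0.2}]}}

```text
time_s: 32.6
position: [-0.066, 0.6919, 0.3953]
tool_rot: [[0.027, 0.987, 0.158], [0.322, -0.158, 0.933], [0.946, 0.026, -0.322]]
ft_force: [-0.1, 0.4, -1.2]
grip_width: 0.0662
```

Emit:
{"fn": "apply_moves", "kwargs": {"motion": [{"tx": -4.9, "ty": -0.2, "tz": -0.8, "turn": 0, "jaw": -0.2}]}}

```text
time_s: 32.68
position: [-0.069, 0.6852, 0.3834]
tool_rot: [[0.028, 0.986, 0.166], [0.328, -0.166, 0.93], [0.944, 0.028, -0.328]]
ft_force: [0.1, -0.2, -1.0]
grip_width: 0.0667
```

Emit:
{"fn": "apply_moves", "kwargs": {"motion": [{"tx": -4.9, "ty": -0.2, "tz": -0.7, "turn": 0, "jaw": -0.2}]}}

```text
time_s: 32.77
position: [-0.0726, 0.6754, 0.3674]
tool_rot: [[0.03, 0.985, 0.171], [0.34, -0.171, 0.925], [0.94, 0.03, -0.34]]
ft_force: [1.3, 0.5, -1.2]
grip_width: 0.0658
```

Emit:
{"fn": "apply_moves", "kwargs": {"motion": [{"tx": -5, "ty": -0.2, "tz": -0.5, "turn": 0, "jaw": -0.2}]}}

```text
time_s: 32.85
position: [-0.0654, 0.6647, 0.3524]
tool_rot: [[-0.071, 0.98, 0.186], [0.368, -0.148, 0.918], [0.927, 0.134, -0.35]]
ft_force: [-0.3, 0.3, -0.9]
grip_width: 0.0661
```

Emit:
{"fn": "apply_moves", "kwargs": {"motion": [{"tx": -5, "ty": -0.2, "tz": -0.3, "turn": 0, "jaw": -0.2}]}}

```text
time_s: 32.93
position: [-0.0619, 0.6524, 0.3347]
tool_rot: [[-0.096, 0.977, 0.193], [0.401, -0.139, 0.905], [0.911, 0.164, -0.379]]
ft_force: [0.1, 0.6, -1.8]
grip_width: 0.0664
```

Emit:
{"fn": "apply_moves", "kwargs": {"motion": [{"tx": -5, "ty": -0.2, "tz": -0.2, "turn": 0, "jaw": -0.2}]}}

```text
time_s: 33.02
position: [-0.0605, 0.6394, 0.3171]
tool_rot: [[-0.093, 0.977, 0.194], [0.434, -0.136, 0.891], [0.896, 0.167, -0.411]]
ft_force: [-0.4, 0.6, -2.4]
grip_width: 0.0664
```

Emit:
{"fn": "apply_moves", "kwargs": {"motion": [{"tx": -5, "ty": -0.3, "tz": 0, "turn": 0, "jaw": -0.2}]}}

```text
time_s: 33.1
position: [-0.0596, 0.6266, 0.3]
tool_rot: [[-0.092, 0.976, 0.196], [0.466, -0.132, 0.875], [0.88, 0.171, -0.442]]
ft_force: [-0.1, -0.6, -0.9]
grip_width: 0.0659
```

Emit:
{"fn": "apply_moves", "kwargs": {"motion": [{"tx": -5, "ty": -0.3, "tz": 0.2, "turn": 0, "jaw": -0.2}]}}

```text
time_s: 33.18
position: [-0.0586, 0.614, 0.2831]
tool_rot: [[-0.09, 0.976, 0.197], [0.496, -0.128, 0.859], [0.863, 0.175, -0.473]]
ft_force: [0.0, 0.3, -1.1]
grip_width: 0.0662
```

```bash
python3 sim6.py 225 12; python3 - <<'E'
from scan import *
from h import telemetry
R=telemetry.observe()['tool_rot']; print("pad IK at this orientation",ik(np.array([.545,.26,.1]),R)[0].round(0))
E
```

```text
33.18 [ 88.  15. 102. -81.  10. 165.] [-0.059  0.614  0.283] [61.8 77.1] grip 0.06619427050714956
0 [-4.7 -1.  -1.4] [59.9 77.1] roll 0.174 [-0.065  0.59   0.271] [ 89.  14. 105. -81.  10. 165.]
3 [-4.8 -1.  -1. ] [54.5 77.4] roll 0.171 [-0.081  0.515  0.237] [ 91.  10. 114. -79.  11. 165.]
6 [-4.9 -1.1 -0.5] [49.4 77.7] roll 0.164 [-0.096  0.436  0.207] [ 94.   6. 123. -77.  12. 165.]
9 [-4.9 -1.1 -0.1] [44.7 78.3] roll 0.154 [-0.106  0.355  0.18 ] [ 97.   2. 131. -75.  13. 165.]
** 11 [41.8 78.9] [-0.109  0.298  0.164] [ 98.  -1. 137. -73.  13. 165.]
pad IK at this orientation [ -7.  39. 101.  75.  65. -56.]
```

Emit:
{"fn": "apply_moves", "kwargs": {"motion": [{"tx": -4.7, "ty": -1, "tz": -1.2, "turn": 0, "jaw": -0.2}]}}

```text
time_s: 33.27
position: [-0.0613, 0.5919, 0.2706]
tool_rot: [[-0.091, 0.977, 0.194], [0.524, -0.119, 0.844], [0.847, 0.178, -0.501]]
ft_force: [-0.0, -0.2, -2.1]
grip_width: 0.0663
```

Emit:
{"fn": "apply_moves", "kwargs": {"motion": [{"tx": -4.8, "ty": -1, "tz": -1, "turn": 0, "jaw": -0.2}]}}

```text
time_s: 33.35
position: [-0.0641, 0.5686, 0.2587]
tool_rot: [[-0.092, 0.977, 0.19], [0.55, -0.109, 0.828], [0.83, 0.181, -0.528]]
ft_force: [0.1, 1.0, -1.0]
grip_width: 0.0658
```

Emit:
{"fn": "apply_moves", "kwargs": {"motion": [{"tx": -4.8, "ty": -1, "tz": -0.9, "turn": 0, "jaw": -0.2}]}}

```text
time_s: 33.43
position: [-0.0667, 0.5447, 0.2476]
tool_rot: [[-0.094, 0.978, 0.186], [0.575, -0.1, 0.812], [0.813, 0.184, -0.553]]
ft_force: [-0.0, 1.3, -1.2]
grip_width: 0.066
```

Emit:
{"fn": "apply_moves", "kwargs": {"motion": [{"tx": -4.8, "ty": -1, "tz": -0.8, "turn": 0, "jaw": -0.2}]}}

```text
time_s: 33.52
position: [-0.0691, 0.52, 0.2371]
tool_rot: [[-0.096, 0.978, 0.183], [0.598, -0.09, 0.796], [0.795, 0.186, -0.577]]
ft_force: [0.1, 0.8, -1.4]
grip_width: 0.0659
```

Emit:
{"fn": "apply_moves", "kwargs": {"motion": [{"tx": -4.9, "ty": -1, "tz": -0.6, "turn": 0, "jaw": -0.2}]}}

```text
time_s: 33.6
position: [-0.0711, 0.4951, 0.2269]
tool_rot: [[-0.098, 0.979, 0.18], [0.621, -0.082, 0.779], [0.778, 0.188, -0.6]]
ft_force: [0.0, -0.4, -1.9]
grip_width: 0.0665
```

Emit:
{"fn": "apply_moves", "kwargs": {"motion": [{"tx": -4.9, "ty": -1, "tz": -0.4, "turn": 0, "jaw": -0.2}]}}

```text
time_s: 33.68
position: [-0.0728, 0.4701, 0.217]
tool_rot: [[-0.1, 0.979, 0.178], [0.643, -0.073, 0.762], [0.759, 0.19, -0.622]]
ft_force: [-0.3, 1.1, -1.4]
grip_width: 0.0664
```

Emit:
{"fn": "apply_moves", "kwargs": {"motion": [{"tx": -4.9, "ty": -1, "tz": -0.2, "turn": 0, "jaw": -0.2}]}}

```text
time_s: 33.77
position: [-0.0742, 0.4449, 0.2076]
tool_rot: [[-0.101, 0.979, 0.176], [0.664, -0.065, 0.745], [0.741, 0.192, -0.643]]
ft_force: [-0.4, -0.2, -0.8]
grip_width: 0.0662
```

Emit:
{"fn": "apply_moves", "kwargs": {"motion": [{"tx": -4.9, "ty": -1, "tz": 0, "turn": 0, "jaw": -0.2}]}}

```text
time_s: 33.85
position: [-0.0754, 0.4196, 0.1985]
tool_rot: [[-0.103, 0.979, 0.174], [0.683, -0.057, 0.728], [0.723, 0.194, -0.663]]
ft_force: [-0.1, 0.3, -0.9]
grip_width: 0.0663
```

```bash
cat > sim7.py <<'E'
from sim4 import *
def line(q,tgt,n=15):
    P0,R0,_=tool(q); t=R0.T@(np.array(tgt)-P0)
    for i in range(1,n+1):
        q=step(q,t*i/n,T0=(P0,R0),clip=.2)
        if i%5==0: print("  ",tool(q)[0].round(3),q.round(0),np.round(ang(q),1),"roll",tool(q)[1][2,1].round(3))
    return q
print(tool(q0)[1].round(3).tolist())
for mid in([.2,.5,.3],[.25,.45,.2],[.1,.55,.35]):
    print(mid); q=line(q0,mid); q=line(q,[.545,.26,.2])
E
python3 sim7.py
```

```text
33.85 [ 90.   5. 126. -81.  10. 165.] [-0.075  0.42   0.198] [48.4 76.6] grip 0.06630117752584601
[[-0.103, 0.979, 0.174], [0.683, -0.057, 0.728], [0.723, 0.194, -0.663]]
[0.2, 0.5, 0.3]
   [0.016 0.446 0.232] [ 70.   1. 122.  29.  11.  42.] [48.4 76.6] roll 0.194
   [0.108 0.473 0.266] [ 55.   1. 114.  42.  24.  21.] [48.4 76.6] roll 0.194
   [0.2 0.5 0.3] [ 45.   4. 104.  42.  36.  17.] [48.4 76.6] roll 0.194
   [0.315 0.42  0.267] [ 23.   7. 107.  55.  47. -10.] [48.4 76.6] roll 0.194
   [0.43  0.34  0.233] [  7.  15. 102.  56.  57. -25.] [48.4 76.6] roll 0.194
   [0.545 0.26  0.2  ] [ -4.  26.  92.  54.  65. -31.] [48.4 76.6] roll 0.194
[0.25, 0.45, 0.2]
   [0.035 0.429 0.199] [ 64.   3. 128.  82.  10. -15.] [48.4 76.9] roll 0.191
   [0.142 0.44  0.199] [ 45.   6. 124.  76.  24. -22.] [48.4 76.6] roll 0.194
   [0.25 0.45 0.2 ] [ 33.  12. 116.  70.  33. -23.] [48.4 76.6] roll 0.194
   [0.348 0.387 0.2  ] [ 16.  14. 112.  64.  46. -29.] [48.4 76.6] roll 0.194
   [0.447 0.323 0.2  ] [  4.  19. 104.  59.  56. -32.] [48.4 76.6] roll 0.194
   [0.545 0.26  0.2  ] [ -4.  26.  92.  54.  65. -31.] [48.4 76.6] roll 0.194
[0.1, 0.55, 0.35]
   [-0.017  0.463  0.249] [ 78.   1. 117.  -5.  13.  80.] [48.4 76.6] roll 0.194
   [0.042 0.507 0.299] [ 69.   1. 107.  13.  24.  58.] [48.4 76.6] roll 0.194
   [0.1  0.55 0.35] [63.  3. 96. 18. 35. 51.] [48.4 76.6] roll 0.194
   [0.248 0.453 0.3  ] [ 34.   3. 105.  48.  43.   4.] [48.4 76.6] roll 0.194
   [0.397 0.357 0.25 ] [ 10.  12. 104.  56.  56. -21.] [48.4 76.6] roll 0.194
   [0.545 0.26  0.2  ] [ -4.  26.  92.  54.  65. -31.] [48.4 76.6] roll 0.194
```

Emit:
{"fn": "apply_moves", "kwargs": {"motion": [{"tx": -4.9, "ty": -1, "tz": 0.1, "turn": 0, "jaw": -0.2}]}}

```text
time_s: 33.93
position: [-0.0763, 0.3936, 0.1899]
tool_rot: [[-0.104, 0.98, 0.172], [0.702, -0.05, 0.711], [0.705, 0.195, -0.682]]
ft_force: [-0.8, -0.0, -0.6]
grip_width: 0.0662
```

Emit:
{"fn": "apply_moves", "kwargs": {"motion": [{"tx": -4.9, "ty": -1, "tz": 0.2, "turn": 0, "jaw": -0.2}]}}

```text
time_s: 34.02
position: [-0.0769, 0.3667, 0.1818]
tool_rot: [[-0.106, 0.98, 0.171], [0.719, -0.043, 0.694], [0.687, 0.196, -0.7]]
ft_force: [-0.8, -0.4, -0.9]
grip_width: 0.0663
```

Emit:
{"fn": "apply_moves", "kwargs": {"motion": [{"tx": -4.9, "ty": -1, "tz": 0.4, "turn": 0, "jaw": -0.2}]}}

```text
time_s: 34.1
position: [-0.0774, 0.3394, 0.1739]
tool_rot: [[-0.107, 0.98, 0.17], [0.735, -0.037, 0.677], [0.67, 0.197, -0.716]]
ft_force: [-0.6, 0.2, -0.8]
grip_width: 0.0666
```

Emit:
{"fn": "apply_moves", "kwargs": {"motion": [{"tx": -4.9, "ty": -1, "tz": 0.5, "turn": 0, "jaw": -0.2}]}}

```text
time_s: 34.18
position: [-0.0776, 0.3115, 0.1664]
tool_rot: [[-0.108, 0.98, 0.169], [0.749, -0.032, 0.662], [0.654, 0.198, -0.73]]
ft_force: [0.4, -0.3, -1.1]
grip_width: 0.0662
```

```bash
cat h.py | head -40; cat sim7.py; python3 - <<'E'
from h import *
s=telemetry.observe();print(s['time_s'],np.round(s['position'],4),np.round(s['tool_rot'],3).tolist(),np.round(s['q'],1),s['ft_force'],s['grip_width'])
delta([.2,.5,.3],0)
E
```

```text
import numpy as np,cv2
from rig import telemetry,get_image,camera_params,env
def cloud(n,d,p=None):
    p=p or camera_params(n); R=cv2.Rodrigues(np.array(p["rvec"]))[0]; t=np.array(p["tvec"])
    v,u=np.mgrid[:d.shape[0],:d.shape[1]]
    P=np.stack([(u-p["cx"])/p["fx"]*d,(v-p["cy"])/p["fy"]*d,d],-1)
    return (P-t)@R
def ray(p,u,v,z):
    R=cv2.Rodrigues(np.array(p["rvec"]))[0]; c=-R.T@np.array(p["tvec"])
    r=R.T@np.array([(u-p["cx"])/p["fx"],(v-p["cy"])/p["fy"],1]); return c+r*(z-c[2])/r[2]
def proj(p,P):
    return cv2.projectPoints(np.atleast_2d(np.array(P,float)),np.array(p["rvec"]),np.array(p["tvec"]),np.array([[p["fx"],0,p["cx"]],[0,p["fy"],p["cy"]],[0,0,1]]),None)[0][:,0]
def rect(xy):
    return cv2.minAreaRect(np.float32(xy)*1000)
def delta(tgt,yaz=None):
    s=telemetry.observe(); R=s['tool_rot']; t=R.T@(np.array(tgt)-s['position'])*100
    a=np.degrees(np.arctan2(R[1,1],R[0,1])); tr=None
    if yaz is not None: tr=-((yaz-a+180)%360-180)
    print("t",round(s['time_s'],2),"pos",s['position'].round(4),"z",R[:,2].round(4),"yaz",round(a,2),"F",s['ft_force'].round(1),"grip",
[... 157 characters left out ...]
np.array(tgt)-P0)
    for i in range(1,n+1):
        q=step(q,t*i/n,T0=(P0,R0),clip=.2)
        if i%5==0: print("  ",tool(q)[0].round(3),q.round(0),np.round(ang(q),1),"roll",tool(q)[1][2,1].round(3))
    return q
print(tool(q0)[1].round(3).tolist())
for mid in([.2,.5,.3],[.25,.45,.2],[.1,.55,.35]):
    print(mid); q=line(q0,mid); q=line(q,[.545,.26,.2])
34.1833 [-0.0776  0.3115  0.1664] [[-0.108, 0.98, 0.169], [0.749, -0.032, 0.662], [0.654, 0.198, -0.73]] [ 90.3  -1.6 137.9 -81.3  10.1 165.1] [ 0.40130809 -0.29734712 -1.10205748] 0.06617314120563483
t 34.18 pos [-0.0776  0.3115  0.1664] z [ 0.1692  0.6616 -0.7305] yaz -1.86 F [ 0.4 -0.3 -1.1] grip 0.0662 | cm [19.86 29.24  7.41] turn -1.86
```

Emit:
{"fn": "apply_moves", "kwargs": {"motion": [{"tx": 2, "ty": 2.9, "tz": 0.7, "turn": 0, "jaw": -0.2}, {"tx": 4, "ty": 5.8, "tz": 1.5, "turn": 0, "jaw": -0.2}, {"tx": 6, "ty": 8.8, "tz": 2.2, "turn": 0, "jaw": -0.2}, {"tx": 8, "ty": 11.7, "tz": 3, "turn": 0, "jaw": -0.2}, {"tx": 10, "ty": 14.6, "tz": 3.7, "turn": 0, "jaw": -0.2}]}}

```text
time_s: 34.6
position: [-0.0484, 0.3202, 0.1744]
tool_rot: [[-0.096, 0.977, 0.19], [0.78, -0.045, 0.624], [0.618, 0.208, -0.758]]
ft_force: [0.3, -0.7, -2.0]
grip_width: 0.0663
```

Emit:
{"fn": "apply_moves", "kwargs": {"motion": [{"tx": 2.1, "ty": 3.1, "tz": 0.8, "turn": 0, "jaw": -0.2}, {"tx": 4.3, "ty": 6.3, "tz": 1.6, "turn": 0, "jaw": -0.2}, {"tx": 6.4, "ty": 9.4, "tz": 2.4, "turn": 0, "jaw": -0.2}, {"tx": 8.6, "ty": 12.5, "tz": 3.2, "turn": 0, "jaw": -0.2}, {"tx": 10.7, "ty": 15.7, "tz": 4, "turn": 0, "jaw": -0.2}]}}

```text
time_s: 35.02
position: [0.0014, 0.3487, 0.1915]
tool_rot: [[-0.088, 0.976, 0.198], [0.793, -0.052, 0.607], [0.603, 0.21, -0.77]]
ft_force: [0.7, 0.8, -1.6]
grip_width: 0.0662
```

Emit:
{"fn": "apply_moves", "kwargs": {"motion": [{"tx": -2, "ty": 2.4, "tz": -0.4, "turn": 0, "jaw": -0.2}, {"tx": -4, "ty": 4.9, "tz": -0.8, "turn": 0, "jaw": -0.2}, {"tx": -6, "ty": 7.4, "tz": -1.2, "turn": 0, "jaw": -0.2}, {"tx": -8, "ty": 9.8, "tz": -1.6, "turn": 0, "jaw": -0.2}, {"tx": -10, "ty": 12.3, "tz": -2, "turn": 0, "jaw": -0.2}]}}

```text
time_s: 35.43
position: [0.0557, 0.2969, 0.1748]
tool_rot: [[-0.069, 0.98, 0.187], [0.824, -0.05, 0.565], [0.563, 0.193, -0.804]]
ft_force: [-0.8, -0.5, -2.0]
grip_width: 0.066
```

```bash
python3 - <<'E'
from h import *
s=telemetry.observe();print(np.round(s['tool_rot'],3).tolist(),np.round(s['q'],1))
delta([.54,.25,.2],0)
E
```

```text
[[-0.069, 0.98, 0.187], [0.824, -0.05, 0.565], [0.563, 0.193, -0.804]] [ 39.5 -12.5 137.7  40.8  29.    7.2]
t 35.43 pos [0.0557 0.2969 0.1748] z [ 0.1875  0.5649 -0.8036] yaz -2.92 F [-0.8 -0.5 -2. ] grip 0.066 | cm [-5.79 48.17  4.4 ] turn -2.92
```

Emit:
{"fn": "apply_moves", "kwargs": {"motion": [{"tx": 1, "ty": 3.5, "tz": -1.5, "turn": 0, "jaw": -0.2}, {"tx": 1.5, "ty": 7, "tz": -2.5, "turn": 0, "jaw": -0.2}, {"tx": 1.5, "ty": 11, "tz": -2.5, "turn": 0, "jaw": -0.2}, {"tx": 1, "ty": 15, "tz": -2, "turn": 0, "jaw": -0.2}, {"tx": 0.5, "ty": 19, "tz": -1.5, "turn": 0, "jaw": -0.2}]}}

```text
time_s: 35.85
position: [0.2359, 0.2824, 0.2274]
tool_rot: [[-0.07, 0.979, 0.192], [0.823, -0.052, 0.566], [0.564, 0.197, -0.802]]
ft_force: [0.2, 0.5, -1.3]
grip_width: 0.0659
```

Emit:
{"fn": "apply_moves", "kwargs": {"motion": [{"tx": -0.5, "ty": 4, "tz": 0.5, "turn": 0, "jaw": -0.2}, {"tx": -1, "ty": 8, "tz": 1, "turn": 0, "jaw": -0.2}, {"tx": -1.5, "ty": 12, "tz": 1.2, "turn": 0, "jaw": -0.2}, {"tx": -2, "ty": 16, "tz": 1.4, "turn": 0, "jaw": -0.2}, {"tx": -2.5, "ty": 20, "tz": 1.6, "turn": 0, "jaw": -0.2}]}}

```text
time_s: 36.27
position: [0.438, 0.2597, 0.2399]
tool_rot: [[-0.069, 0.979, 0.192], [0.822, -0.053, 0.567], [0.565, 0.197, -0.801]]
ft_force: [0.0, 0.7, -0.6]
grip_width: 0.0662
```

Emit:
{"fn": "apply_moves", "kwargs": {"motion": [{"tx": -0.5, "ty": 4, "tz": 0.5, "turn": 6, "jaw": -0.2}, {"tx": -1, "ty": 8, "tz": 1, "turn": 12, "jaw": -0.2}, {"tx": -1, "ty": 8, "tz": 1, "turn": 19, "jaw": -0.2}, {"tx": -1, "ty": 8, "tz": 1, "turn": 19, "jaw": -0.2}]}}

```text
time_s: 36.6
position: [0.52, 0.2523, 0.2412]
tool_rot: [[0.258, 0.947, 0.191], [0.758, -0.321, 0.567], [0.598, -0.002, -0.801]]
ft_force: [-0.8, 0.5, -1.6]
grip_width: 0.0663
```

```bash
python3 - <<'E'
from h import *
s=telemetry.observe();R=s['tool_rot'];print(np.round(R,3).tolist(),np.round(s['q'],1))
h=np.array([R[0,0],R[1,0]]);h/=np.linalg.norm(h)
th=np.degrees(np.arccos(-R[2,2])); print('h',h,'theta',th,'roll fix',np.degrees(np.arctan2(R[2,1],R[2,0])))
# bin tilt ~ th (lip down): offsets of front-bottom edge from TCP
a=np.radians(th)
c=np.array([.5439,.2596])
ex=-.0445*np.cos(a)+.044*np.sin(a)  # bin x axis at tilt: (cos,+sin) ; z axis: (-sin,cos)
ez=-.0445*np.sin(a)-.044*np.cos(a)
print('edge rel TCP',ex,ez)
xy=c-.035*h-ex*h
print('contact TCP',xy,.003-ez)
delta([*xy,.003-ez+.03],0)
delta([*xy,.003-ez+.006],0)
im,d=get_image('scene'); cv2.imwrite('pics/s_hold.png',im[:,:,::-1])
E
```

```text
[[0.258, 0.947, 0.191], [0.758, -0.321, 0.567], [0.598, -0.002, -0.801]] [-0.2 18.6 89.2 38.9 64.8  3.8]
h [0.32258268 0.94654129] theta 36.76027486422958 roll fix -0.15316818553283074
edge rel TCP -0.009318415026393655 -0.06188228455217115
contact TCP [0.53561557 0.23529132] 0.06488228455217115
t 36.6 pos [0.52   0.2523 0.2412] z [ 0.1912  0.5671 -0.8011] yaz -18.75 F [-0.8  0.5 -1.6] grip 0.0663 | cm [-9.64  2.05 11.06] turn -18.75
t 36.6 pos [0.52   0.2523 0.2412] z [ 0.1912  0.5671 -0.8011] yaz -18.75 F [-0.8  0.5 -1.6] grip 0.0663 | cm [-11.08   2.06  12.98] turn -18.75
```

Emit:
{"fn": "apply_moves", "kwargs": {"motion": [{"tx": -2.4, "ty": 0.5, "tz": 2.8, "turn": 0, "jaw": -0.2}, {"tx": -4.8, "ty": 1, "tz": 5.5, "turn": 0, "jaw": -0.2}, {"tx": -7.2, "ty": 1.5, "tz": 8.3, "turn": 0, "jaw": -0.2}, {"tx": -9.6, "ty": 2, "tz": 11.1, "turn": 0, "jaw": -0.2}, {"tx": -9.6, "ty": 2, "tz": 11.1, "turn": 0, "jaw": -0.2}]}}

```text
time_s: 37.07
position: [0.5313, 0.2358, 0.0898]
tool_rot: [[0.255, 0.95, 0.182], [0.762, -0.313, 0.567], [0.595, -0.006, -0.803]]
ft_force: [-1.2, 0.2, -1.6]
grip_width: 0.0659
```

Emit:
{"fn": "apply_moves", "kwargs": {"motion": [{"tx": -0.5, "ty": 0, "tz": 0.6, "turn": 0, "jaw": -0.2}, {"tx": -0.9, "ty": 0, "tz": 1.2, "turn": 0, "jaw": -0.2}, {"tx": -1.2, "ty": 0, "tz": 1.6, "turn": 0, "jaw": -0.2}, {"tx": -1.4, "ty": 0, "tz": 1.9, "turn": 0, "jaw": -0.2}], "squeeze": 30}}

```text
time_s: 37.4
position: [0.5312, 0.2362, 0.0674]
tool_rot: [[0.252, 0.95, 0.183], [0.762, -0.312, 0.567], [0.596, -0.003, -0.803]]
ft_force: [0.3, -0.0, -0.8]
grip_width: 0.0662
```

```bash
python3 - <<'E'
from h import *
xy=[.5356,.2353]; h=np.array([.3226,.9465])
delta([*xy,.065],0)
im,d=get_image('scene'); cv2.imwrite('pics/s_low.png',im[:,:,::-1])
P=cloud('scene',d); 
# grey bin points near the pad, bin frame along h
s=telemetry.observe();p=s['position']
m=(d>0)&(np.linalg.norm(P[...,:2]-p[:2],axis=-1)<.13)&(P[...,2]>.006)&(P[...,2]<.16)
c=im.astype(int); g=m&(c.max(-1)-c.min(-1)<25)&(c.mean(-1)>60)
Q=P[g]; a=(Q[:,:2]-p[:2])@h
for lo in np.arange(-.11,.09,.02):
    k=(a>=lo)&(a<lo+.02)
    if k.sum()>5: print(round(lo,2),k.sum(),np.percentile(Q[k,2],[2,50,98]).round(3))
E
```

```text
t 37.4 pos [0.5312 0.2362 0.0674] z [ 0.1835  0.5672 -0.8029] yaz -18.18 F [ 0.3 -0.  -0.8] grip 0.0662 | cm [-0.1   0.45  0.22] turn -18.18
-0.07 116 [0.019 0.142 0.152]
-0.05 342 [0.014 0.041 0.148]
-0.03 288 [0.011 0.041 0.12 ]
-0.01 316 [0.015 0.083 0.098]
0.01 582 [0.034 0.08  0.097]
0.03 385 [0.047 0.06  0.072]
```

View pics/s_low.png

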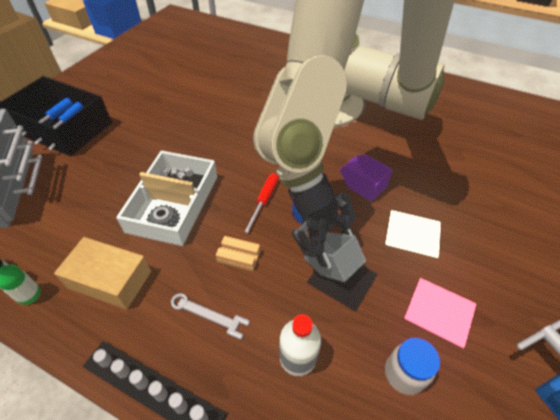

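Emit:
{"fn": "apply_moves", "kwargs": {"motion": [{"tx": -0.15, "ty": 0, "tz": 0.2, "turn": 0, "jaw": -0.2}, {"tx": 0.15, "ty": 0, "tz": 0.55, "turn": 0, "jaw": -0.2}, {"tx": 0.47, "ty": 0, "tz": 0.93, "turn": 0, "jaw": -0.2}, {"tx": 0.7, "ty": 0, "tz": 1.3, "turn": 0, "jaw": -0.2}, {"tx": 0.94, "ty": 0, "tz": 1.67, "turn": 0, "jaw": -0.2}], "squeeze": 20}}

```text
time_s: 37.87
position: [0.5379, 0.2533, 0.0614]
tool_rot: [[0.251, 0.95, 0.187], [0.761, -0.313, 0.568], [0.598, -0.0, -0.801]]
ft_force: [-3.9, -5.6, 21.7]
grip_width: 0.066
```

Emit:
{"fn": "apply_moves", "kwargs": {"motion": [{"tx": 0.2, "ty": 0, "tz": 0.4, "turn": 0, "jaw": -0.2}, {"tx": 0.36, "ty": 0, "tz": 0.8, "turn": 0, "jaw": -0.2}, {"tx": 0.5, "ty": 0, "tz": 1.2, "turn": 0, "jaw": -0.2}, {"tx": 0.57, "ty": 0, "tz": 1.53, "turn": 0, "jaw": -0.2}, {"tx": 0.62, "ty": 0, "tz": 1.8, "turn": 0, "jaw": -0.2}], "squeeze": 20}}

```text
time_s: 38.28
position: [0.5447, 0.2704, 0.0552]
tool_rot: [[0.247, 0.95, 0.192], [0.758, -0.313, 0.573], [0.604, 0.004, -0.797]]
ft_force: [-7.5, 2.1, 30.8]
grip_width: 0.0663
```

```bash
cat > chk.py <<'E'
from h import *
import sys
h=np.array([.3226,.9465]); c0=np.array([.5439,.2596])
delta([*(c0+.0095*h),.047],0)
p=telemetry.observe()['position']
for n in ('scene','top'):
    im,d=get_image(n); P=cloud(n,d); c=im.astype(int)
    m=(d>0)&(np.linalg.norm(P[...,:2]-c0,axis=-1)<.12)&(P[...,2]>.008)&(P[...,2]<.16)&(c.max(-1)-c.min(-1)<25)&(c.mean(-1)>75)
    Q=P[m]; a=(Q[:,:2]-c0)@h; b=(Q[:,:2]-c0)@np.array([h[1],-h[0]])
    print(n)
    for lo in np.arange(-.11,.09,.01):
        k=(a>=lo)&(a<lo+.01)
        if k.sum()>5: print(round(lo,2),k.sum(),np.percentile(Q[k,2],[2,50,98]).round(3),'b',np.percentile(b[k],[2,98]).round(3))
E
python3 chk.py
```

```text
t 38.28 pos [0.5447 0.2704 0.0552] z [ 0.1919  0.573  -0.7967] yaz -18.22 F [-7.5  2.1 30.8] grip 0.0663 | cm [-0.57  0.27  0.6 ] turn -18.22
scene
-0.06 10 [0.022 0.026 0.129] b [-0.024  0.057]
-0.05 65 [0.125 0.13  0.134] b [-0.028  0.065]
-0.04 90 [0.012 0.12  0.135] b [-0.058  0.059]
-0.03 130 [0.009 0.025 0.125] b [-0.043  0.052]
-0.02 128 [0.008 0.025 0.068] b [-0.034  0.031]
-0.01 143 [0.01  0.024 0.073] b [-0.036  0.031]
-0.0 192 [0.013 0.059 0.084] b [-0.046  0.038]
0.01 137 [0.02  0.066 0.079] b [-0.047  0.039]
0.02 249 [0.022 0.076 0.082] b [-0.035  0.035]
0.03 318 [0.026 0.055 0.071] b [-0.034  0.031]
0.04 154 [0.024 0.033 0.042] b [-0.034  0.03 ]
top
-0.05 49 [0.126 0.13  0.134] b [-0.062  0.063]
-0.04 13 [0.121 0.125 0.129] b [-0.057  0.051]
-0.0 65 [0.015 0.019 0.081] b [-0.042  0.035]
0.01 136 [0.015 0.019 0.078] b [-0.042  0.037]
0.02 190 [0.019 0.024 0.083] b [-0.036  0.027]
0.03 95 [0.021 0.025 0.065] b [-0.031  0.026]
```

Emit:
{"fn": "apply_moves", "kwargs": {"motion": [{"tx": 0.1, "ty": 0, "tz": -0.15, "turn": 0, "jaw": -0.2}, {"tx": 0.1, "ty": 0, "tz": -0.15, "turn": 0, "jaw": 0.2}, {"tx": 0.1, "ty": 0, "tz": -0.15, "turn": 0, "jaw": 0.6}, {"tx": 0.1, "ty": 0, "tz": -0.15, "turn": 0, "jaw": 1}, {"tx": 0.1, "ty": 0, "tz": -0.15, "turn": 0, "jaw": 1}]}}

```text
time_s: 38.8
position: [0.5446, 0.2704, 0.0566]
tool_rot: [[0.247, 0.95, 0.192], [0.758, -0.313, 0.573], [0.604, 0.004, -0.797]]
ft_force: [-0.3, -0.1, -0.0]
grip_width: 0.0854
```

Emit:
{"fn": "apply_moves", "kwargs": {"motion": [{"tx": 0, "ty": 0, "tz": 0, "turn": 0, "jaw": 1}, {"tx": 0, "ty": 0, "tz": 0, "turn": 0, "jaw": 1}, {"tx": 0, "ty": 0, "tz": 0, "turn": 0, "jaw": 1}, {"tx": 0, "ty": 0, "tz": 0, "turn": 0, "jaw": 1}, {"tx": 0, "ty": 0, "tz": 0, "turn": 0, "jaw": 1}]}}

```text
time_s: 39.22
position: [0.5446, 0.2703, 0.0565]
tool_rot: [[0.247, 0.95, 0.191], [0.758, -0.313, 0.573], [0.604, 0.004, -0.797]]
ft_force: [-0.1, 0.0, -0.5]
grip_width: 0.0853
```

```bash
python3 chk.py
```

```text
t 39.22 pos [0.5446 0.2703 0.0565] z [ 0.1914  0.5728 -0.797 ] yaz -18.21 F [-0.1  0.  -0.5] grip 0.0853 | cm [-0.65  0.27  0.71] turn -18.21
scene
-0.06 7 [0.13  0.133 0.137] b [0.039 0.065]
-0.05 74 [0.035 0.134 0.142] b [-0.009  0.066]
-0.04 94 [0.02  0.034 0.133] b [-0.059  0.055]
-0.03 147 [0.009 0.018 0.061] b [-0.034  0.032]
-0.02 93 [0.008 0.033 0.104] b [-0.034  0.043]
-0.01 118 [0.008 0.041 0.092] b [-0.057  0.046]
-0.0 184 [0.008 0.061 0.088] b [-0.057  0.047]
0.01 216 [0.009 0.054 0.074] b [-0.051  0.047]
0.02 172 [0.009 0.039 0.064] b [-0.035  0.031]
0.03 155 [0.009 0.041 0.064] b [-0.035  0.031]
0.04 283 [0.01  0.048 0.064] b [-0.034  0.031]
0.05 44 [0.01  0.041 0.062] b [-0.008  0.03 ]
top
-0.06 10 [0.131 0.136 0.138] b [-0.067  0.064]
-0.05 39 [0.13  0.135 0.14 ] b [-0.058  0.063]
-0.04 7 [0.128 0.13  0.133] b [-0.058  0.052]
-0.01 6 [0.086 0.088 0.09 ] b [-0.051  0.045]
-0.0 39 [0.009 0.066 0.086] b [-0.052  0.049]
0.01 45 [0.008 0.062 0.073] b [-0.052  0.045]
0.02 27 [0.008 0.061 0.064] b [-0.037  0.029]
0.03 34 [0.008 0.058 0.065] b [-0.037  0.029]
0.04 121 [0.009 0.06  0.064] b [-0.036  0.028]
```

Emit:
{"fn": "apply_moves", "kwargs": {"motion": [{"tx": 0, "ty": 0, "tz": -1.5, "turn": 0, "jaw": 1}, {"tx": 0, "ty": 0, "tz": -3, "turn": 0, "jaw": 1}, {"tx": 0, "ty": 0, "tz": -5, "turn": 0, "jaw": 1}, {"tx": 0, "ty": 0, "tz": -7.5, "turn": 0, "jaw": 1}, {"tx": 0, "ty": 0, "tz": -10, "turn": 0, "jaw": 1}]}}

```text
time_s: 39.73
position: [0.5249, 0.2126, 0.1368]
tool_rot: [[0.247, 0.95, 0.191], [0.758, -0.312, 0.573], [0.604, 0.003, -0.797]]
ft_force: [-0.0, -0.1, -0.2]
grip_width: 0.0854
```

Emit:
{"fn": "apply_moves", "kwargs": {"motion": [{"tx": 1, "ty": 0, "tz": -3, "turn": 0, "jaw": 1}, {"tx": 2, "ty": 0, "tz": -6, "turn": 0, "jaw": 1}, {"tx": 2, "ty": -3, "tz": -8, "turn": 0, "jaw": 1}, {"tx": 2, "ty": -6, "tz": -9, "turn": 0, "jaw": 1}, {"tx": 2, "ty": -6, "tz": -9, "turn": 0, "jaw": 1}]}}

```text
time_s: 40.15
position: [0.4517, 0.1956, 0.2219]
tool_rot: [[0.246, 0.95, 0.19], [0.758, -0.311, 0.573], [0.604, 0.003, -0.797]]
ft_force: [0.3, -0.5, 0.4]
grip_width: 0.0858
```

```bash
python3 chk.py; ls pics; python3 - <<'E'
from h import *
c0=np.array([.5439,.2596])
im,d=get_image('top'); cv2.imwrite('pics/t_end.png',im[:,:,::-1]); P=cloud('top',d)
m=(d>0)&(np.linalg.norm(P[...,:2]-c0,axis=-1)<.11)&(P[...,2]>.045)&(P[...,2]<.08)
Q=P[m]; print('rim n',m.sum(),rect(Q[:,:2]),np.percentile(Q[:,2],[5,50,95]))
A=np.c_[Q[:,:2]-c0,np.ones(len(Q))]; k=Q[:,2]>.055; print('rim plane',np.linalg.lstsq(A[k],Q[k,2],rcond=None)[0])
# divider: wood points high .075-.095 in the tray area
m=(d>0)&(P[...,2]>.075)&(P[...,2]<.095)&(P[...,1]<.1); n,l,st,ce=cv2.connectedComponentsWithStats(m.astype(np.uint8))
for i in range(1,n):
    if st[i,4]>40: Q=P[l==i]; print('high blob',rect(Q[:,:2]),np.percentile(Q[:,2],[5,50,95]).round(4))
E
```

```text
t 40.15 pos [0.4517 0.1956 0.2219] z [ 0.1902  0.5731 -0.7971] yaz -18.12 F [ 0.3 -0.5  0.4] grip 0.0858 | cm [-2.68  6.73 19.94] turn -18.12
scene
-0.06 27 [0.039 0.042 0.044] b [-0.029  0.032]
-0.05 181 [0.031 0.038 0.048] b [-0.033  0.032]
-0.04 200 [0.02  0.029 0.057] b [-0.033  0.032]
-0.03 215 [0.009 0.022 0.061] b [-0.034  0.032]
-0.02 161 [0.008 0.036 0.064] b [-0.034  0.032]
-0.01 152 [0.008 0.039 0.064] b [-0.034  0.032]
-0.0 160 [0.009 0.039 0.064] b [-0.034  0.032]
0.01 171 [0.008 0.037 0.064] b [-0.034  0.032]
0.02 169 [0.008 0.039 0.063] b [-0.034  0.031]
0.03 155 [0.009 0.041 0.064] b [-0.034  0.031]
0.04 276 [0.01  0.048 0.064] b [-0.034  0.031]
0.05 48 [0.01  0.033 0.062] b [-0.002  0.029]
top
-0.06 51 [0.037 0.042 0.044] b [-0.034  0.03 ]
-0.05 105 [0.029 0.037 0.052] b [-0.035  0.03 ]
-0.04 104 [0.017 0.026 0.061] b [-0.036  0.029]
-0.03 88 [0.008 0.015 0.063] b [-0.035  0.029]
-0.02 33 [0.008 0.06  0.065] b [-0.036  0.03 ]
-0.01 42 [0.008 0.016 0.064] b [-0.037  0.03 ]
-0.0 36 [0.008 0.058 0.064] b [-0.036  0.03 ]
0.01 33 [0.008 0.059 0.064] b [-0.036  0.03 ]
0.02
[... 486 characters left out ...]
853589 0.06106851]
high blob ((854.3097534179688, -277.1643981933594), (42.386512756347656, 33.77143478393555), 54.411495208740234) [0.0759 0.0857 0.0938]
high blob ((854.3888549804688, -336.80865478515625), (41.603092193603516, 33.622169494628906), 52.81305694580078) [0.0765 0.0853 0.0938]
high blob ((853.6742553710938, -394.8910827636719), (43.091556549072266, 30.315811157226562), 42.796077728271484) [0.0761 0.0856 0.0939]
high blob ((715.0792846679688, -474.57318115234375), (56.6378288269043, 175.03005981445312), 85.20426177978516) [0.0766 0.0865 0.0934]
high blob ((535.0236206054688, -171.13156127929688), (8.079723358154297, 123.56553649902344), 12.196904182434082) [0.0809 0.0845 0.0869]
```

```bash
python3 -c "
from rig import close_job; print(close_job())"
```

```text
the job is handed in; nothing more can be done
None
```

The job is handed in at about 40 s of the 72 allowed. The divider is in its slot, all five nuts are in the lined compartment, and the empty bin is upright on its pad.

**Last checks**
- **Divider:** its top measures 84.5 mm above the bench, against 85 mm when fully home. The top outline is 8 × 124 mm, in place and square.
- **Bin:** the rim is level to about 0.01 rad and about 64 mm high. Its origin is about 15 mm from the pad's centre (35 mm is the limit).
- **Gripper:** it is clear of everything, with no force on the wrist beyond noise.
- **Nuts and sprockets:** I checked these in the top view after pouring: five nuts on the liner, sprockets undisturbed. I did not measure them again at the end; after that check the arm did not go near the tray.
- **Bystanders:** the last picture I viewed, just before the bin was set down, showed nothing out of place. I took no numerical check of them.

**Things that did not go to plan**
- **Bin position:** the bin's front edge slid about 16 mm on the pad while I righted it, which is most of its offset from the centre.
- **Contact force:** the force peaked at about 31 N during that move.

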